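# Try the drying chest's hood and load the rinsed beakers mouth down

## Robot

A 6-joint arm with a two-finger parallel gripper is mounted at the origin on the work surface. World frame = base frame: x ahead of the robot, y to its left, z up, the work surface at z = 0. Lengths are in m, angles in rad, forces in N, time in s.
With the tool pointing down it reaches from about 0.425 to 0.95 m from the base axis. Payload 3.5 kg.
Tool frame: the origin (TCP) lies on the centre line of the jaws, within the pads' length; the fingertips stand ahead of it and the grasp point (between the pads) lies 11 mm behind it (tips_ahead is the z of the fingertips in the tool frame, in m); z points along the fingers, y is the direction in which the jaws open and shut (so a half turn about z gives the same grasp; the last joint's range is limited). The gripper opens to 85 mm and grips with 20 to 120 N. Pads are 22 mm wide; open, the fingers measure 114 mm over their backs; the gripper's body (76 mm by 85 mm) begins 54 mm behind the grasp point. The pads swing forward as they close: fully open they stand 13 mm farther back than shut.
Start: joints at [-1.33, 0.286, 1.577, -0, 1.279, -0.15], TCP at [0.257, -0.624, 0.239] pointing down, gripper open.
Joint ranges: [-2.77, 2.77], [-0.9, 2.22], [0.21, 2.48], [-1.53, 4.67], [0.24, 2.81], [-2.84, 2.84]. Speed limits (rad/s): [2.79, 2.79, 3.14, 3.14, 3.14, 3.14].

## Interface

Orientations are given as a unit quaternion [x, y, z, w].
In Python, from plant import * gives the robot as it stands. The module is installed in compiled form; this text tells all that it offers.
- The arm moves only by the tool move_arm, never from a script. Its arguments are lists of equal length, an entry for each row: "linear": the shift along the world's x, y, z in m, a list of three; "twist": the turn, a rotation vector about the world's x, y, z in degrees, a list of three. A call has 1 to 20 rows; each row shifts and turns the pose as measured when the row begins; what a row does not reach is not made up. A row lasts 1/12 s, in which the tool goes at most 41.7 mm and 7.16 degrees, less where a joint would pass 70% of its speed; a pose out of reach is approached as far as the arm can. A call is refused whole if a number of a shift passes 0.0417 or a number of a turn 7.16, either way. A call with a gripper value outside its range is refused whole. "grip" is the opening, from 0 (shut) to 1 (fully open), set as the call begins (left out, the last holds). The fingers move at their own pace and stop on an object; "force" is the grip in N (left out, the last holds). Time passes only in rows, so rows that do not move let the fingers close. It gives the time, the measured TCP pose, the force and the opening at its end, in the units of the state.
- get_state(): the state, without advancing time (a new reading comes with each control period).
- read_camera(name): name is "scene" or "side" or "wrist"; returns a dict with "img" (420x560x3 uint8, blue, green, red), "depth" (420x560 float32, m along the optical axis (not along the pixel's ray), 0 where there is no reading), "fx", "fy", "cx", "cy" (pixels), "rvec" (rotation vector, rad) and "tvec" (3), from world to camera coordinates, as OpenCV has them. Camera axes: x right, y down, z forward; pixel columns grow to the right and rows downward; lengths in m; the calibration is good to about 2 mm. A picture is of the moment at which its call begins.
- sign_off(): hands the job in, once; it reports no verdict.
The state is a dict: "time": time; "qpos": joint angles; "dq": joint speeds; "joint_efforts": joint torques, N m; "eef_pos": TCP position; "tcp_rot": TCP orientation; "contact_force": force on the tool from outside, world axes, zero at the start; "wrist_torque": the same for the moment, N m; "opening": opening from 0.0 (shut) to 1.0 (fully open).
Only numpy, scipy, OpenCV 4.12 (cv2) and the standard library are available. Lean on these libraries where they do the work, as an engineer would, in place of code of your own. Each camera call takes 0.05 s, during which the arm holds its last target.

## Task

The hood of the drying chest has just had its hinges adjusted, so first try it while the chest is empty: swing it slowly all the way back to its stop and all the way down shut again, feeling that it runs freely. Then open it again, stand every rinsed white beaker from the bench mouth down on the chest's floor plate, turning over those that stand mouth up, and close the hood fully with the beakers inside. Never fling or slam the hood, and leave the two bottles and the meter where they are.

Things in the scene. Friction and masses are not known exactly. Their poses are not given: they have to be found in the camera images.
- chest: the drying chest: low grey steel case 310 mm long, 230 mm deep, 60 mm high, open on top under its hood, fixed to the bench. Origin at the centre of its underside; x points from the front (control strip and hood handle) to the hinge side, y along its length, z up. The flat perforated floor plate inside is 30 mm above the bench, the rim 60 mm; walls 8 mm, so the floor measures 214 mm (x) by 294 mm (y)
- hood (a joint): swing of the clear hood over the chest: 0 shut on the rim, 1.75 rad right back on its stop, a little past upright. Friction hinge: the hood stays wherever it is left; a free-running hinge asks about 1 to 6 N at the handle, evenly along the arc, more to lift than to lower. The hood is a clear box lid 310 x 230 x 55 mm, 0.4 to 0.6 kg, without a bottom; shut, its ceiling is 111 mm above the bench, so a beaker stands under it either way up
- hood_handle (a point): middle of the hood's handle, a round steel bar 12 mm thick and 150 mm long, parallel to the hinge (along the chest's y). It stands 55 mm out from the hood's front panel on two posts 130 mm apart; shut it is 100 mm above the bench, at chest x = -170 mm. Its distance from the hinge line is 288 mm (285 mm out along the hood, 40 mm above the hood's rim plane)
- hood_hinge (a point): point on the hinge line, in the middle of the chest's length: at chest x = +115 mm, 60 mm above the bench; the line runs along the chest's y
- wash_bottle: bystander: white wash bottle with blue cap and spout, 70 mm diameter, 185 mm tall, origin under its centre
- reagent_bottle: bystander: dark brown reagent bottle with black cap, 68 mm diameter, 141 mm tall, origin under its centre
- meter: bystander: dark bench meter lying flat, 90 x 190 x 35 mm, origin under its centre
- beaker1: open polypropylene beaker, translucent white, straight round wall: 58 mm outside diameter, 70 mm tall, wall 2.5 mm, bottom 4 mm, 50 g. Origin at the centre of its outer bottom, z axis from the bottom to the mouth (z up: mouth up; z down: mouth down; z level: lying on its side). At first it stands mouth up on the bench, if it is there at all
- beaker1_rim (a point): centre of beaker1's mouth, 70 mm from its origin along its z axis
- beaker2: open polypropylene beaker, translucent white, straight round wall: 58 mm outside diameter, 70 mm tall, wall 2.5 mm, bottom 4 mm, 50 g. Origin at the centre of its outer bottom, z axis from the bottom to the mouth (z up: mouth up; z down: mouth down; z level: lying on its side). At first it stands mouth up on the bench, if it is there at all
- beaker2_rim (a point): centre of beaker2's mouth, 70 mm from its origin along its z axis
- beaker3: open polypropylene beaker, translucent white, straight round wall: 58 mm outside diameter, 70 mm tall, wall 2.5 mm, bottom 4 mm, 50 g. Origin at the centre of its outer bottom, z axis from the bottom to the mouth (z up: mouth up; z down: mouth down; z level: lying on its side). At first it stands mouth up on the bench, if it is there at all
- beaker3_rim (a point): centre of beaker3's mouth, 70 mm from its origin along its z axis
- beaker4: open polypropylene beaker, translucent white, straight round wall: 58 mm outside diameter, 70 mm tall, wall 2.5 mm, bottom 4 mm, 50 g. Origin at the centre of its outer bottom, z axis from the bottom to the mouth (z up: mouth up; z down: mouth down; z level: lying on its side). At first it stands mouth down on the bench, if it is there at all
- beaker4_rim (a point): centre of beaker4's mouth, 70 mm from its origin along its z axis

How it is judged:
On the way, in this order (a step that is already met when the one before it is completed fails the run):
1. trial swing, all beakers still outside in front of the chest: the hood is swung right back to its stop (value of joint hood above 1.66 rad and x of each of beaker1, beaker2, beaker3, beaker4 in the frame of chest below -0.115 m), for 0.2 s.
2. trial swing, the chest still empty: the hood is brought all the way down, shut (value of joint hood below 0.04 rad and x of each of beaker1, beaker2, beaker3, beaker4 in the frame of chest below -0.115 m), for 0.2 s.
3. with the hood open, every beaker stands mouth down on the chest's floor plate (value of joint hood above 1 rad and z of beaker1_rim in the frame of chest between 0.02 and 0.037 m and z of each of beaker1, beaker2, beaker3, beaker4 in the frame of chest above 0.092 m and x of beaker1 in the frame of chest between -0.1 and 0.1 m and y of beaker1 in the frame of chest between -0.14 and 0.14 m and linear speed of each of beaker1, beaker2, beaker3, beaker4 below 0.03 m/s and z of beaker2_rim in the frame of chest between 0.02 and 0.037 m and x of beaker2 in the frame of chest between -0.1 and 0.1 m and y of beaker2 in the frame of chest between -0.14 and 0.14 m and z of beaker3_rim in the frame of chest between 0.02 and 0.037 m and x of beaker3 in the frame of chest between -0.1 and 0.1 m and y of beaker3 in the frame of chest between -0.14 and 0.14 m and z of beaker4_rim in the frame of chest between 0.02 and 0.037 m and x of beaker4 in the frame of chest between -0.1 and 0.1 m and y of beaker4 in the frame of chest between -0.14 and 0.14 m), for 0.2 s.
At the end, for the whole second after the job is handed in: the hood is shut (within 0.04 rad) and every beaker that is present stands at rest inside the chest mouth down, its rim flat on the floor plate (mouth within 7 mm of it) (value of joint hood below 0.04 rad and z of beaker1_rim in the frame of chest between 0.02 and 0.037 m and z of each of beaker1, beaker2, beaker3, beaker4 in the frame of chest above 0.092 m and x of beaker1 in the frame of chest between -0.1 and 0.1 m and y of beaker1 in the frame of chest between -0.14 and 0.14 m and linear speed of each of beaker1, beaker2, beaker3, beaker4 below 0.03 m/s and z of beaker2_rim in the frame of chest between 0.02 and 0.037 m and x of beaker2 in the frame of chest between -0.1 and 0.1 m and y of beaker2 in the frame of chest between -0.14 and 0.14 m and z of beaker3_rim in the frame of chest between 0.02 and 0.037 m and x of beaker3 in the frame of chest between -0.1 and 0.1 m and y of beaker3 in the frame of chest between -0.14 and 0.14 m and z of beaker4_rim in the frame of chest between 0.02 and 0.037 m and x of beaker4 in the frame of chest between -0.1 and 0.1 m and y of beaker4 in the frame of chest between -0.14 and 0.14 m); the robot touches nothing.
It fails at once if the hood is flung or slammed (faster than 2 rad/s) (velocity of joint hood above 2 rad/s or velocity of joint hood below -2 rad/s).
It fails at once if a bottle or the meter is pushed more than 30 mm away (distance of any of wash_bottle, reagent_bottle, meter from where it was at the start of the episode above 0.03 m).
Of beaker1, beaker2, beaker3, beaker4 only 2 to 3 are there at a start; the rules pass over those that are not, and their reading is None.
At some moment in a run one of beaker1, beaker2, beaker3, beaker4 may be knocked a few centimetres aside while the robot is not near it.
Once in a run the grip may slacken for a moment while it holds something.
It also fails if it takes over 210 s, if anything falls off the work surface, if the arm or the gripper's body presses on something with over 40 N, if the wrist force passes 120 N, or if a joint passes its speed limit or range.

## Working session

There is one attempt and no reset: what is moved stays moved. The work goes in short steps, Python scripts to look and compute and a tool call to move; the robot and the scene stay as the last step left them, time stands still between calls to the robot, and variables do not carry over. Pictures are saved under pics/ and viewed, and the job is handed in when it is done.

Besides the shell and the picture viewer there is one more tool, called after "Request:" by a JSON object that holds its "name" and its "arguments", one argument or row to a line. move_arm: Moves the arm, as the interface text tells. Its arguments: {"type":"object","properties":{"linear":{"type":"array","items":{"type":"array","items":{"type":"number"}}},"twist":{"type":"array","items":{"type":"array","items":{"type":"number"}}},"grip":{"type":"number"},"force":{"type":"number"}},"required":["linear","twist"]}

```bash
mkdir -p pics
cat > h.py <<'E'
from plant import *
import numpy as np, cv2
from scipy.spatial.transform import Rotation as R
def cam(n,save=None):
    c=read_camera(n)
    if save: cv2.imwrite('pics/'+save+'.png',c['img'])
    c['R']=cv2.Rodrigues(np.array(c['rvec'],float))[0]; c['t']=np.array(c['tvec'],float).ravel()
    d=c['depth']; v,u=np.mgrid[0:d.shape[0],0:d.shape[1]]
    P=np.stack([(u-c['cx'])/c['fx']*d,(v-c['cy'])/c['fy']*d,d],-1)
    c['W']=(P-c['t'])@c['R']; c['W'][d==0]=np.nan
    return c
def st():
    s=get_state(); print({k:np.round(v,4).tolist() for k,v in s.items()}); return s
E
python3 - <<'E'
from h import *
s=st()
for n in ['scene','side','wrist']:
    c=cam(n,n+'0'); print(n,c['fx'],(-c['R'].T@c['t']).round(3),c['R'][2].round(2))
E
```

```text
{'time': 0.0, 'qpos': [-1.33, 0.2872, 1.5782, -0.0, 1.2786, -0.15], 'dq': [0.0015, 0.0013, 0.0003, 0.001, -0.0017, 0.0015], 'joint_efforts': [0.0022, -40.598, -29.2625, -0.0001, 0.0058, -0.0], 'eef_pos': [0.257, -0.6235, 0.238], 'tcp_rot': [0.981, 0.1942, -0.0001, -0.0012], 'contact_force': [0.052, -0.0759, -0.9023], 'wrist_torque': [0.0223, -0.0684, -0.0003], 'opening': 1.0029}
scene 537.9799700868731 [1.119 0.822 1.358] [-0.34 -0.48 -0.81]
side 415.2904980761718 [0.106 0.51  0.875] [ 0.46 -0.42 -0.78]
wrist 293.85150987949845 [ 0.32  -0.598  0.372] [-0.25 -0.1  -0.96]
```

View pics/scene0.png

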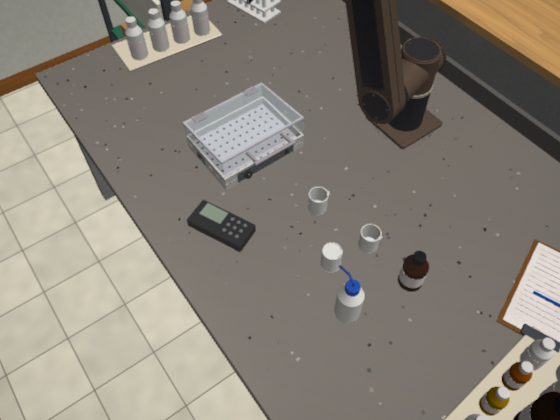

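View pics/side0.png

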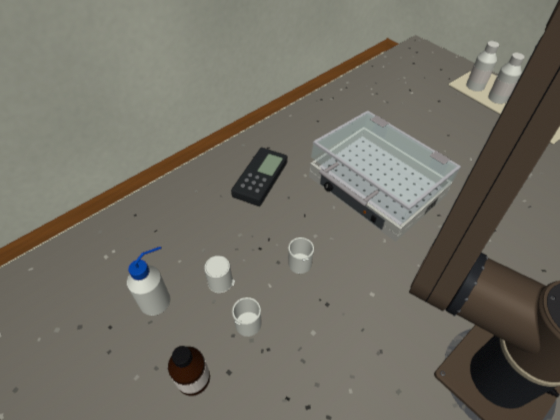

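View pics/wrist0.png

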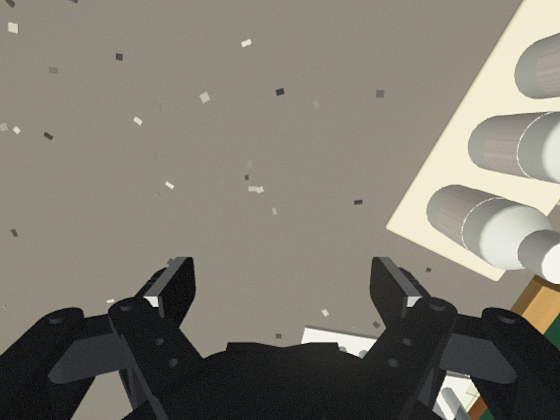

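Three beakers: scene (318,200) and (370,238) are mouth up, and (331,257) is mouth down. The meter is at (222,225), the wash bottle at (350,300), the reagent bottle at (413,272) and the chest at (245,133). Next I'll localise them.

Run:
```python
from h import *
for n in ['scene','side']:
    c=cam(n); np.save('W_'+n,c['W']); np.save('I_'+n,c['img'])
    W=c['W']
    def q(name,u,v): print(n,name,W[v,u].round(3))
    pts={'scene':dict(b1=(318,192),b2=(370,232),b3=(331,249),meter=(222,225),wash=(352,284),reag=(419,257),floor=(245,133)),
     'side':dict(b1=(301,246),b2=(247,307),b3=(217,266),meter=(260,175),wash=(139,268),reag=(182,355),floor=(385,170))}[n]
    for k,(u,v) in pts.items(): q(k,u,v)
    # clusters above bench
    m=((W[...,2]>0.012)&(W[...,2]<0.25)&(np.hypot(W[...,0],W[...,1])>0.25)).astype(np.uint8)
    nl,l,s,_=cv2.connectedComponentsWithStats(m)
    for i in range(1,nl):
        if s[i,4]>60:
            p=W[l==i]; print(i,s[i],p.min(0).round(3),p.max(0).round(3),np.median(p,0).round(3))
    cr={'scene':(170,75,150,120),'side':(300,100,170,140)}[n]
    x,y,w,h=cr
    cv2.imwrite(f'pics/chest_{n}.png',cv2.resize(c['img'][y:y+h,x:x+w],None,fx=4.5,fy=4.2,interpolation=cv2.INTER_CUBIC))
```

```text
scene b1 [0.452 0.095 0.046]
scene b2 [0.413 0.291 0.033]
scene b3 [0.556 0.282 0.066]
scene meter [0.75  0.017 0.034]
scene wash [0.615 0.427 0.151]
scene reag [0.421 0.467 0.144]
scene floor [ 0.533 -0.177  0.123]
1 [ 122    0   90   61 2793] [ 0.253 -1.023  0.012] [ 0.617 -0.763  0.18 ] [ 0.43  -0.82   0.086]
5 [239   0  43  21 378] [-0.024 -0.903  0.012] [ 0.248 -0.575  0.25 ] [ 0.062 -0.765  0.056]
6 [ 428    0  132   87 5779] [-0.952 -0.443  0.012] [-0.549  0.216  0.059] [-0.642 -0.081  0.045]
29 [399  21  23  23 231] [-0.307 -0.359  0.014] [-0.274 -0.24   0.078] [-0.285 -0.298  0.065]
92 [ 440   56  120  104 2502] [-0.314 -0.102  0.012] [-0.272  0.43   0.081] [-0.284  0.183  0.05 ]
116 [ 183   83  122  107 7740] [ 0.346 -0.346  0.012] [ 0.666 -0.046  0.142] [ 0.531 -0.174  0.121]
124 [308 187  22  28 439] [0.436 0.086 0.012] [0.501 0.146 0.075] [0.468 0.117 0.046]
125 [ 187  200   69   51 1822] [ 0.671 -0.097  0.012] [0.825 0.111 0.045] [0.75  0.015 0.034]
127 [359 224  24  29 464] [0.401 0.279 0.012] [0.464 0.342 0.076] [0.431 0.31  0.046]
128 [ 321  243   44   79 1491] [0.53
[... 650 characters left out ...]
[ 0.457 -0.861  0.012] [ 0.523 -0.805  0.172] [ 0.484 -0.821  0.095]
21 [  309   111   152   130 11191] [ 0.351 -0.348  0.012] [ 0.668 -0.049  0.136] [ 0.479 -0.168  0.12 ]
26 [ 231  148   57   57 1782] [ 0.671 -0.1    0.012] [0.825 0.107 0.04 ] [0.738 0.017 0.033]
27 [288 238  26  34 648] [0.437 0.084 0.012] [0.499 0.146 0.072] [0.469 0.114 0.046]
28 [ 127  247   43   68 1691] [0.582 0.374 0.012] [0.645 0.466 0.183] [0.599 0.434 0.108]
29 [204 256  28  35 749] [0.531 0.261 0.013] [0.589 0.318 0.073] [0.549 0.294 0.066]
30 [232 298  29  37 681] [0.404 0.277 0.012] [0.463 0.34  0.073] [0.433 0.307 0.047]
31 [ 168  346   42   49 1552] [0.382 0.43  0.012] [0.448 0.498 0.143] [0.401 0.467 0.098]
```

View pics/chest_scene.png

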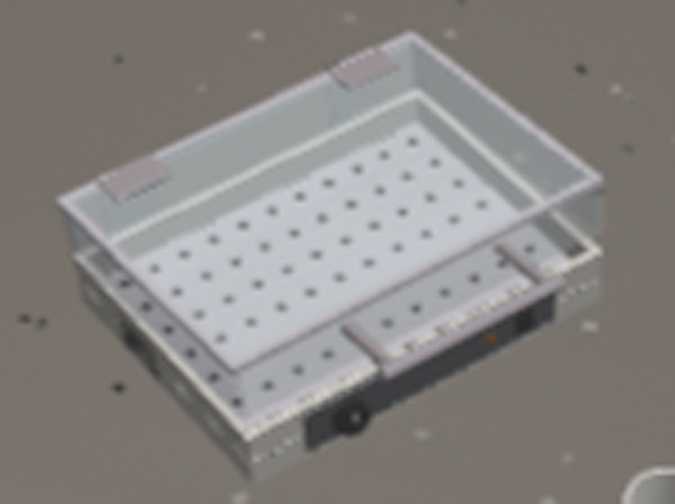

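View pics/chest_side.png

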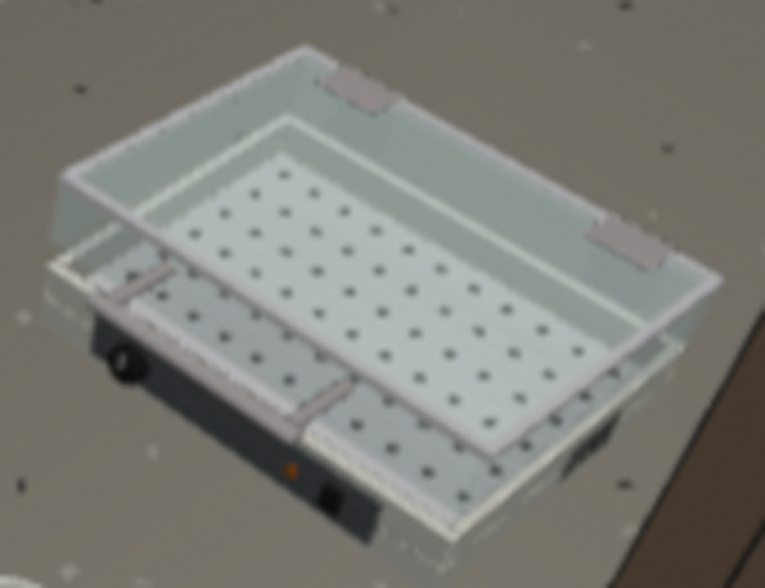

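Run:
```python
from h import *
for n in ['scene','side']:
    W=np.load(f'W_{n}.npy')
    m=(W[...,0]>0.3)&(W[...,0]<0.72)&(W[...,1]>-0.37)&(W[...,1]<0.03)&(W[...,2]>0.01)
    p=W[m]
    print(np.histogram(p[:,2],np.arange(0.01,0.15,0.01)))
    top=p[p[:,2]>0.095]
    A=np.c_[top[:,:2],np.ones(len(top))]; k=np.linalg.lstsq(A,top[:,2],rcond=None)[0]; 
    r=top[:,2]-A@k; g=abs(r)<0.006; k=np.linalg.lstsq(A[g],top[g,2],rcond=None)[0]; print('plane',k.round(4),g.mean(), r[g].std())
    print('top rect',cv2.minAreaRect(top[g][:,:2].astype(np.float32)))
    lo=p[p[:,2]<0.058]; print('low rect',cv2.minAreaRect(lo[:,:2].astype(np.float32)))
    # map of z
```

```text
(array([ 183,  307,  400,  213,  273,  109,   58,  214,  263,  270, 1522,
       2871, 1182]), array([0.01, 0.02, 0.03, 0.04, 0.05, 0.06, 0.07, 0.08, 0.09, 0.1 , 0.11,
       0.12, 0.13, 0.14]))
plane [-0.0061  0.0495  0.1372] 0.6942079786346186 0.003066414882048117
top rect ((0.50556880235672, -0.19488929212093353), (0.31675827503204346, 0.29830366373062134), 1.2020833492279053)
low rect ((0.5251474380493164, -0.12418419122695923), (0.369201123714447, 0.34831902384757996), 79.71864318847656)
(array([ 309,  542,  547,  358,  397,   65,   89,  345,  381,  378, 2461,
       4210, 1337]), array([0.01, 0.02, 0.03, 0.04, 0.05, 0.06, 0.07, 0.08, 0.09, 0.1 , 0.11,
       0.12, 0.13, 0.14]))
plane [0.0013 0.052  0.1333] 0.7291909536022383 0.002972602418064978
top rect ((0.5095094442367554, -0.19752982258796692), (0.31342989206314087, 0.29607072472572327), 0.7931991219520569)
low rect ((0.5137296915054321, -0.11954280734062195), (0.5053648352622986, 0.19874240458011627), 33.208740234375)
```

```bash
cat > fit.py <<'E'
from h import *
from scipy.optimize import least_squares
def chestpt(prm,p): # p chest frame
    c,s=np.cos(prm[2]),np.sin(prm[2]); p=np.atleast_2d(p).astype(float)
    return np.c_[prm[0]+c*p[:,0]-s*p[:,1],prm[1]+s*p[:,0]+c*p[:,1],p[:,2]]
def hoodpt(prm,th,p): # p in chest coords at shut
    p=np.atleast_2d(p).astype(float); d=p-[.115,0,.06]; c,s=np.cos(th),np.sin(th)
    q=np.c_[c*d[:,0]+s*d[:,2],d[:,1],-s*d[:,0]+c*d[:,2]]+[.115,0,.06]
    return chestpt(prm,q)
def proj(c,P):
    q=P@c['R'].T+c['t']; return np.c_[c['fx']*q[:,0]/q[:,2]+c['cx'],c['fy']*q[:,1]/q[:,2]+c['cy']]
E
python3 - <<'E'
from fit import *
import pickle
C={n:cam(n) for n in ['scene','side']}
hp=np.array([[.115,.155,.111],[.115,-.155,.111],[-.115,-.155,.111],[-.115,.155,.111]])
rp=np.array([[.115,.155,.06],[-.115,.155,.06],[-.115,-.155,.06]])
ha=np.array([[-.172,.075,.102],[-.172,-.075,.102]])
sc=lambda a,o:np.array(a,float)/[4.5,4.2]+o
obs={'scene':(sc([[60,203],[412,35],[603,180],[237,370]],(170,75)),[0,1,2,3],sc([[80,258],[250,437],[603,255]],(170,75)),[0,1,2],sc([[380,372],[562,283]],(170,75))),
'side':(sc([[305,48],[722,280],[492,455],[65,178]],(300,100)),[0,1,2,3],sc([[52,265],[455,540],[685,348]],(300,100)),None,sc([[95,300],[300,435]],(300,100)))}
rp2=np.array([[-.115,.155,.06],[-.115,-.155,.06],[.115,-.155,.06]])
def f(x,full=False):
    r=[]
    for n,o in obs.items():
        c=C[n]
        r+= [proj(c,hoodpt(x[:3],x[3],hp))-o[0], proj(c,chestpt(x[:3],rp if n=='scene' else rp2))-o[2], proj(c,hoodpt(x[:3],x[3],ha))-o[4]]
    r=np.vstack(r); return r if full else r.ravel()
s=least_squares(f,[.51,-.2,-1.57,.05],loss='soft_l1'); print(s.x.round(4)); print(f(s.x,True).round(1).tolist())
np.save('chest.npy',s.x)
for t in [s.x[3],1.75]: print(hoodpt(s.x[:3],t,[-.17,0,.1]).round(3))
E
```

```text
[ 0.5069 -0.2218 -1.5542  0.0916]
[[-0.5, -0.0], [-0.0, -0.1], [-0.3, -0.2], [-1.0, -0.0], [-1.9, -1.4], [-0.8, 0.2], [0.0, -1.5], [0.5, -0.3], [-0.0, -1.8], [-0.3, 0.7], [0.3, 1.3], [0.4, 1.4], [-1.2, 0.4], [-1.4, 0.1], [-0.1, 0.9], [1.0, -0.6], [-1.1, -1.0], [-0.2, 0.7]]
[[ 0.504 -0.057  0.126]]
[[ 0.51  -0.427  0.333]]
```

Request:
{"name": "move_arm", "arguments": {
  "linear": [
    [0.0125,0.0285,0.003],
    [0.0125,0.0285,0.003],
    [0.0125,0.0285,0.003],
    [0.0125,0.0285,0.003],
    [0.0125,0.0285,0.003],
    [0.0125,0.0285,0.003],
    [0.0125,0.0285,0.003],
    [0.0125,0.0285,0.003],
    [0.0125,0.0285,0.003],
    [0.0125,0.0285,0.003],
    [0.0125,0.0285,0.003],
    [0.0125,0.0285,0.003],
    [0.0125,0.0285,0.003],
    [0.0125,0.0285,0.003],
    [0.0125,0.0285,0.003],
    [0.0125,0.0285,0.003],
    [0.0125,0.0285,0.003],
    [0.0125,0.0285,0.003],
    [0.0125,0.0285,0.003],
    [0.0125,0.0285,0.003]
  ],
  "twist": [
    [0,0,-1.1],
    [0,0,-1.1],
    [0,0,-1.1],
    [0,0,-1.1],
    [0,0,-1.1],
    [0,0,-1.1],
    [0,0,-1.1],
    [0,0,-1.1],
    [0,0,-1.1],
    [0,0,-1.1],
    [0,0,-1.1],
    [0,0,-1.1],
    [0,0,-1.1],
    [0,0,-1.1],
    [0,0,-1.1],
    [0,0,-1.1],
    [0,0,-1.1],
    [0,0,-1.1],
    [0,0,-1.1],
    [0,0,-1.1]
  ],
  "grip": 0.6
}}

```text
time: 2.02
eef_pos: [0.5095, -0.0304, 0.3022]
tcp_rot: [1.0, -0.013, 0.003, 0.002]
contact_force: [0.3, -0.4, -0.1]
opening: 0.599
```

Run:
```python
from h import *
s=st(); print([k for k in s])
c=cam('wrist','wrist1'); cam('side','side1')
```

```text
{'time': 2.0167, 'qpos': [-0.2576, -0.1308, 1.9053, -0.0023, 1.3599, 1.3387], 'dq': [0.7876, 0.2694, -0.3131, -0.0081, 0.032, 1.0225], 'joint_efforts': [-2.5772, -26.4335, -28.9673, 0.0339, 0.0545, -0.5417], 'eef_pos': [0.5095, -0.0304, 0.3022], 'tcp_rot': [0.9999, -0.0125, 0.0032, 0.0019], 'contact_force': [0.2904, -0.4244, -0.0951], 'wrist_torque': [0.0031, -0.0496, -0.0089], 'opening': 0.5989}
['time', 'qpos', 'dq', 'joint_efforts', 'eef_pos', 'tcp_rot', 'contact_force', 'wrist_torque', 'opening']
```

View pics/wrist1.png

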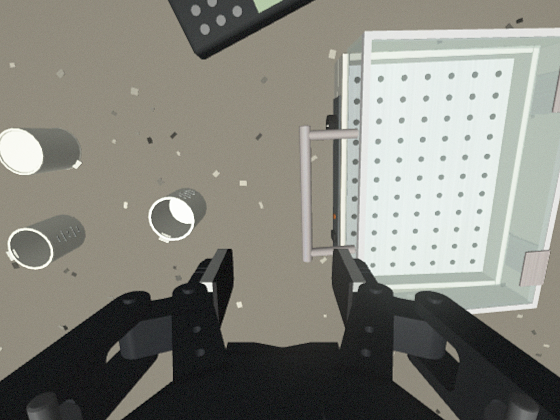

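View pics/side1.png

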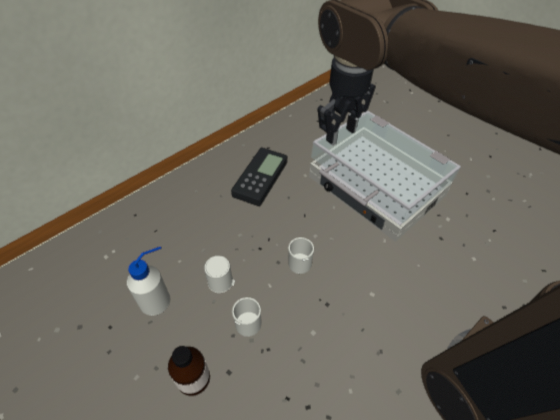

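The wrist view shows the handle bar from (306,128) to (307,262), between the jaws, and the beakers at (172,215), (45,240) and (35,150). Checking the handle position by depth.

Run:
```python
from fit import *
s=st()
c=cam('wrist'); W=c['W']
p=np.load('chest.npy')
m=(W[...,2]>0.115)&(W[...,2]<0.15)&(W[...,1]>-.08)&(W[...,1]<-.02)&(W[...,0]>.4)&(W[...,0]<.6)
q=W[m]; print(len(q)); print(np.percentile(q,[2,50,98],axis=0).round(4))
b=q[q[:,1]>-.07]; print(b.mean(0), np.polyfit(b[:,0],b[:,1],1))
print(hoodpt(p[:3],p[3],[-.17,0,.1]))
```

```text
{'time': 2.1167, 'qpos': [-0.2542, -0.1301, 1.9038, -0.0007, 1.3598, 1.3358], 'dq': [-0.065, -0.0101, 0.024, -0.0509, 0.0033, -0.0624], 'joint_efforts': [1.099, -24.7085, -30.0085, 0.1804, -0.0202, 0.2402], 'eef_pos': [0.5103, -0.0285, 0.3027], 'tcp_rot': [0.9999, -0.0096, 0.0038, 0.0013], 'contact_force': [-0.1884, -0.4971, -0.1099], 'wrist_torque': [-0.0486, -0.0133, -0.0168], 'opening': 0.5983}
1779
[[ 0.437  -0.0779  0.1232]
 [ 0.5165 -0.0573  0.1275]
 [ 0.5785 -0.0503  0.1299]]
[ 0.51279268 -0.0570163   0.12745856] [ 0.00908957 -0.06167737]
[[ 0.50415947 -0.05667282  0.12588803]]
```

Request:
{"name": "move_arm", "arguments": {
  "linear": [
    [-0.002,-0.01,0],
    [-0.002,-0.01,0],
    [-0.001,-0.008,0],
    [0,0,-0.025],
    [0,0,-0.025],
    [0,0,-0.025],
    [0,0,-0.025],
    [0,0,-0.025],
    [0,0,-0.02],
    [0,0,-0.015],
    [0,0,-0.012],
    [0,0,-0.008],
    [0,0,-0.004],
    [0,0,0]
  ],
  "twist": [
    [0,0,0.7],
    [0,0,0.7],
    [0,0,0.6],
    [0,0,0],
    [0,0,0],
    [0,0,0],
    [0,0,0],
    [0,0,0],
    [0,0,0],
    [0,0,0],
    [0,0,0],
    [0,0,0],
    [0,0,0],
    [0,0,0]
  ]
}}

```text
time: 3.33
eef_pos: [0.4982, -0.0723, 0.1116]
tcp_rot: [1.0, 0.002, 0.004, 0.006]
contact_force: [-0.5, 0.6, -0.2]
opening: 0.602
```

Run:
```python
from h import *
s=st(); cam('wrist','wrist2')
```

```text
{'time': 3.3333, 'qpos': [-0.3421, 0.0507, 2.0977, -0.0093, 0.9818, 1.23], 'dq': [-0.0148, -0.0034, -0.0015, -0.0005, 0.004, -0.0043], 'joint_efforts': [0.004, -27.2355, -25.4642, -0.0157, -0.0896, 0.0009], 'eef_pos': [0.4982, -0.0723, 0.1116], 'tcp_rot': [1.0, 0.0019, 0.0041, 0.0056], 'contact_force': [-0.5224, 0.5914, -0.1878], 'wrist_torque': [0.0443, 0.0612, -0.0429], 'opening': 0.6023}
```

View pics/wrist2.png

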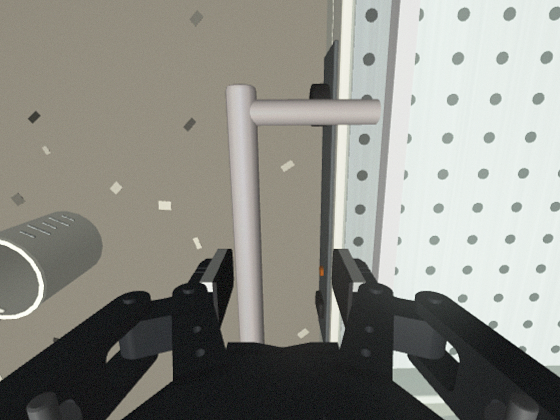

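Request:
{"name": "move_arm", "arguments": {
  "linear": [
    [0.004,0.008,0.001],
    [0.002,0.006,0.001],
    [0,0,0]
  ],
  "twist": [
    [0,0,0],
    [0,0,0],
    [0,0,0]
  ]
}}

```text
time: 3.63
eef_pos: [0.5067, -0.0583, 0.1171]
tcp_rot: [1.0, 0.001, 0.007, 0.006]
contact_force: [0.4, -0.2, -0.5]
opening: 0.602
```

Run:
```python
from h import *
s=st(); cam('wrist','wrist3')
```

```text
{'time': 3.6333, 'qpos': [-0.3098, 0.0543, 2.0822, -0.0096, 0.9881, 1.264], 'dq': [0.0012, -0.0079, -0.0153, -0.0077, -0.0003, -0.0028], 'joint_efforts': [-0.0796, -27.4067, -25.3217, 0.0001, -0.0246, 0.0478], 'eef_pos': [0.5067, -0.0583, 0.1171], 'tcp_rot': [1.0, 0.0011, 0.0068, 0.0064], 'contact_force': [0.3571, -0.1656, -0.4864], 'wrist_torque': [0.0155, 0.0223, -0.0149], 'opening': 0.6016}
```

View pics/wrist3.png

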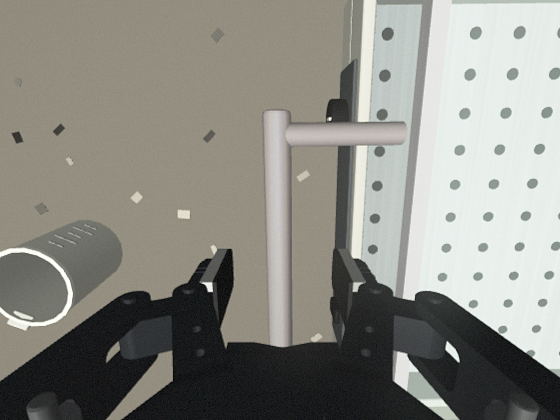

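The bar is now at (279,230), centred between the pads. Closing.

Request:
{"name": "move_arm", "arguments": {
  "linear": [
    [0,0,-0.003],
    [0,0,0],
    [0,0,0],
    [0,0,0],
    [0,0,0],
    [0,0,0],
    [0,0,0],
    [0,0,0],
    [0,0,0],
    [0,0,0]
  ],
  "twist": [
    [0,0,0],
    [0,0,0],
    [0,0,0],
    [0,0,0],
    [0,0,0],
    [0,0,0],
    [0,0,0],
    [0,0,0],
    [0,0,0],
    [0,0,0]
  ],
  "grip": 0,
  "force": 35
}}

```text
time: 4.52
eef_pos: [0.508, -0.0567, 0.1156]
tcp_rot: [1.0, 0.002, 0.009, 0.006]
contact_force: [-0.7, 1.8, -0.0]
opening: 0.131
```

```bash
cat > arc.py <<'E'
from fit import *
import sys
def cur():
    s=get_state(); p=np.load('chest.npy'); g=s['eef_pos']-0.011*R.from_quat(s['tcp_rot']).as_matrix()[:,2]
    h=chestpt(p[:3],[.115,0,.06])[0]; f=-np.array([np.cos(p[2]),np.sin(p[2])])
    r=np.array([(g[:2]-h[:2])@f,g[2]-h[2]]); th=np.arctan2(r[1],r[0])-np.arctan2(.04,.285)
    return s,th,np.hypot(*r),f,r
if __name__=='__main__':
    tgt,N=float(sys.argv[1]),int(sys.argv[2])
    s,th,rad,f,r=cur()
    print('theta',th.round(4),'rad',rad.round(4),'F',s['contact_force'].round(2),'open',s['opening'].round(3), 'tcp', s['eef_pos'].round(4))
    t=np.linspace(th,tgt,N+1); ph=t+np.arctan2(.04,.285); rr=np.linspace(rad,.288,N+1)
    P=np.c_[rr*np.cos(ph),rr*np.sin(ph)]; d=np.diff(P,axis=0)
    print([[round(a*f[0],4),round(a*f[1],4),round(b,4)] for a,b in d])
E
python3 arc.py 0.35 10
```

```text
Traceback (most recent call last):
  File "arc.py", line 11, in <module>
    print('theta',th.round(4),'rad',rad.round(4),'F',s['contact_force'].round(2),'open',s['opening'].round(3), 'tcp', s['eef_pos'].round(4))
                                                                                        ^^^^^^^^^^^^^^^^^^
AttributeError: 'float' object has no attribute 'round'
```

```bash
sed -i "s/s\['opening'\].round(3)/round(s['opening'],3)/" arc.py
python3 arc.py 0.35 10
```

```text
theta 0.094 rad 0.288 F [-0.73  1.82 -0.03] open 0.131 tcp [ 0.508  -0.0567  0.1156]
[[np.float64(0.0), np.float64(-0.0018), np.float64(0.0072)], [np.float64(0.0), np.float64(-0.002), np.float64(0.0071)], [np.float64(0.0), np.float64(-0.0022), np.float64(0.007)], [np.float64(0.0), np.float64(-0.0023), np.float64(0.007)], [np.float64(0.0), np.float64(-0.0025), np.float64(0.0069)], [np.float64(0.0), np.float64(-0.0027), np.float64(0.0069)], [np.float64(0.0), np.float64(-0.0029), np.float64(0.0068)], [np.float64(0.0001), np.float64(-0.003), np.float64(0.0067)], [np.float64(0.0001), np.float64(-0.0032), np.float64(0.0066)], [np.float64(0.0001), np.float64(-0.0034), np.float64(0.0066)]]
```

Request:
{"name": "move_arm", "arguments": {
  "linear": [
    [0,-0.0018,0.0072],
    [0,-0.002,0.0071],
    [0,-0.0022,0.007],
    [0,-0.0023,0.007],
    [0,-0.0025,0.0069],
    [0,-0.0027,0.0069],
    [0,-0.0029,0.0068],
    [0,-0.003,0.0067],
    [0,-0.0032,0.0066],
    [0,-0.0034,0.0066]
  ],
  "twist": [
    [0,0,0],
    [0,0,0],
    [0,0,0],
    [0,0,0],
    [0,0,0],
    [0,0,0],
    [0,0,0],
    [0,0,0],
    [0,0,0],
    [0,0,0]
  ]
}}

```text
time: 5.35
eef_pos: [0.5084, -0.0824, 0.1868]
tcp_rot: [1.0, 0.001, 0.011, 0.002]
contact_force: [4.0, 2.1, -4.9]
opening: 0.125
```

```bash
sed -i "s/round(a\*f\[0\],4),round(a\*f\[1\],4),round(b,4)/float(round(x,4)) for x in (a*f[0],a*f[1],b)/" arc.py
python3 arc.py 0.7 12
```

```text
theta 0.3571 rad 0.2893 F [ 3.99  2.09 -4.94] open 0.125 tcp [ 0.5084 -0.0824  0.1868]
[[0.0001, -0.0041, 0.0072], [0.0001, -0.0043, 0.007], [0.0001, -0.0045, 0.0069], [0.0001, -0.0047, 0.0068], [0.0001, -0.0049, 0.0066], [0.0001, -0.0051, 0.0065], [0.0001, -0.0053, 0.0063], [0.0001, -0.0055, 0.0062], [0.0001, -0.0056, 0.006], [0.0001, -0.0058, 0.0058], [0.0001, -0.006, 0.0057], [0.0001, -0.0061, 0.0055]]
```

Request:
{"name": "move_arm", "arguments": {
  "linear": [
    [0,-0.0041,0.0072],
    [0,-0.0043,0.007],
    [0,-0.0045,0.0069],
    [0,-0.0047,0.0068],
    [0,-0.0049,0.0066],
    [0,-0.0051,0.0065],
    [0,-0.0053,0.0063],
    [0,-0.0055,0.0062],
    [0,-0.0056,0.006],
    [0,-0.0058,0.0058],
    [0,-0.006,0.0057],
    [0,-0.0061,0.0055]
  ],
  "twist": [
    [0,0,0],
    [0,0,0],
    [0,0,0],
    [0,0,0],
    [0,0,0],
    [0,0,0],
    [0,0,0],
    [0,0,0],
    [0,0,0],
    [0,0,0],
    [0,0,0],
    [0,0,0]
  ]
}}

```text
time: 6.35
eef_pos: [0.5094, -0.1476, 0.2716]
tcp_rot: [1.0, 0.0, 0.015, -0.0]
contact_force: [6.1, 3.0, -4.9]
opening: 0.124
```

```bash
python3 arc.py 1.15 14
```

```text
theta 0.727 rad 0.2921 F [ 6.12  2.95 -4.92] open 0.124 tcp [ 0.5094 -0.1476  0.2716]
[[0.0001, -0.007, 0.0054], [0.0001, -0.0071, 0.0052], [0.0001, -0.0073, 0.0049], [0.0001, -0.0074, 0.0047], [0.0001, -0.0076, 0.0045], [0.0001, -0.0077, 0.0042], [0.0001, -0.0078, 0.004], [0.0001, -0.0079, 0.0038], [0.0001, -0.008, 0.0035], [0.0001, -0.0081, 0.0033], [0.0001, -0.0082, 0.003], [0.0001, -0.0083, 0.0028], [0.0001, -0.0083, 0.0025], [0.0001, -0.0084, 0.0023]]
```

Request:
{"name": "move_arm", "arguments": {
  "linear": [
    [0,-0.007,0.0054],
    [0,-0.0071,0.0052],
    [0,-0.0073,0.0049],
    [0,-0.0074,0.0047],
    [0,-0.0076,0.0045],
    [0,-0.0077,0.0042],
    [0,-0.0078,0.004],
    [0,-0.0079,0.0038],
    [0,-0.008,0.0035],
    [0,-0.0081,0.0033],
    [0,-0.0082,0.003],
    [0,-0.0083,0.0028],
    [0,-0.0083,0.0025],
    [0,-0.0084,0.0023]
  ],
  "twist": [
    [0,0.1,0],
    [0,0.1,0],
    [0,0.1,0],
    [0,0.1,0],
    [0,0.1,0],
    [0,0.1,0],
    [0,0.1,0],
    [0,0.1,0],
    [0,0.1,0],
    [0,0.1,0],
    [0,0.1,0],
    [0,0.1,0],
    [0,0.1,0],
    [0,0.1,0]
  ]
}}

```text
time: 7.52
eef_pos: [0.5109, -0.2518, 0.3321]
tcp_rot: [1.0, 0.001, 0.009, -0.017]
contact_force: [5.6, 3.8, -3.3]
opening: 0.124
```

```bash
python3 arc.py 1.6 14
```

```text
theta 1.1409 rad 0.2954 F [ 5.6   3.77 -3.32] open 0.124 tcp [ 0.5109 -0.2518  0.3321]
[[0.0002, -0.0095, 0.0021], [0.0002, -0.0095, 0.0018], [0.0002, -0.0095, 0.0015], [0.0002, -0.0096, 0.0012], [0.0002, -0.0096, 0.0008], [0.0002, -0.0096, 0.0005], [0.0002, -0.0096, 0.0002], [0.0002, -0.0096, -0.0001], [0.0002, -0.0095, -0.0004], [0.0002, -0.0095, -0.0007], [0.0002, -0.0095, -0.001], [0.0002, -0.0094, -0.0013], [0.0002, -0.0093, -0.0017], [0.0002, -0.0093, -0.002]]
```

Request:
{"name": "move_arm", "arguments": {
  "linear": [
    [0,-0.0095,0.0015],
    [0,-0.0095,0.0012],
    [0,-0.0095,0.001],
    [0,-0.0096,0.0008],
    [0,-0.0096,0.0006],
    [0,-0.0096,0.0003],
    [0,-0.0096,0],
    [0,-0.0096,-0.0003],
    [0,-0.0095,-0.0005],
    [0,-0.0095,-0.0008],
    [0,-0.0095,-0.001],
    [0,-0.0094,-0.0013],
    [0,-0.0093,-0.0017],
    [0,-0.0093,-0.002]
  ],
  "twist": [
    [0,0.1,0],
    [0,0.1,0],
    [0,0.1,0],
    [0,0.1,0],
    [0,0.1,0],
    [0,0.1,0],
    [0,0.1,0],
    [0,0.1,0],
    [0,0.1,0],
    [0,0.1,0],
    [0,0.1,0],
    [0,0.1,0],
    [0,0.1,0],
    [0,0.1,0]
  ]
}}

```text
time: 8.68
eef_pos: [0.5128, -0.3725, 0.345]
tcp_rot: [0.999, 0.004, 0.002, -0.043]
contact_force: [4.5, 3.7, -1.5]
opening: 0.125
```

```bash
python3 arc.py 1.75 6; python3 -c "
from h import *
st();cam('side','side2');cam('scene','scene2')"
```

```text
theta 1.5547 rad 0.2982 F [ 4.46  3.67 -1.5 ] open 0.125 tcp [ 0.5128 -0.3725  0.345 ]
[[0.0002, -0.0093, -0.003], [0.0002, -0.0092, -0.0033], [0.0001, -0.009, -0.0036], [0.0001, -0.0088, -0.0039], [0.0001, -0.0087, -0.0042], [0.0001, -0.0085, -0.0044]]
{'time': 8.6833, 'qpos': [-0.8116, 0.1634, 1.5327, 0.0611, 1.505, 0.7451], 'dq': [-0.1148, 0.1651, -0.1617, 0.0134, 0.0434, -0.1176], 'joint_efforts': [-3.0634, -38.5382, -30.7695, -1.348, 0.0463, 0.1039], 'eef_pos': [0.5128, -0.3725, 0.345], 'tcp_rot': [0.9991, 0.0041, 0.0019, -0.0425], 'contact_force': [4.4612, 3.6749, -1.5023], 'wrist_torque': [0.8451, -0.7523, -0.0563], 'opening': 0.1247}
```

View pics/side2.png

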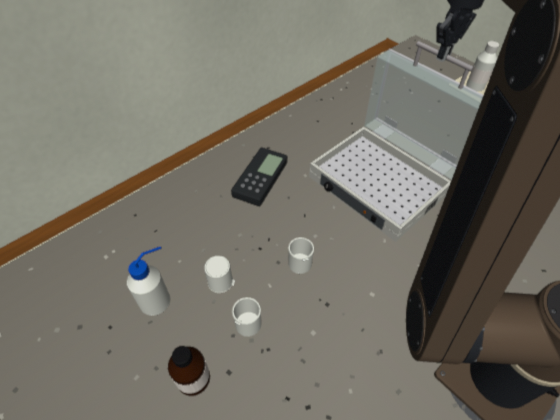

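View pics/scene2.png

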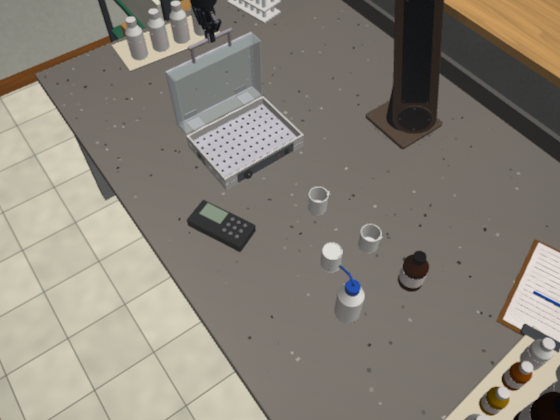

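Request:
{"name": "move_arm", "arguments": {
  "linear": [
    [0,-0.0093,-0.003],
    [0,-0.0092,-0.0033],
    [0,-0.009,-0.0036],
    [0,-0.0088,-0.0039],
    [0,-0.007,-0.0035],
    [0,-0.005,-0.0025],
    [0,-0.003,-0.0015],
    [0,0,0]
  ],
  "twist": [
    [0,0,0],
    [0,0,0],
    [0,0,0],
    [0,0,0],
    [0,0,0],
    [0,0,0],
    [0,0,0],
    [0,0,0]
  ]
}}

```text
time: 9.45
eef_pos: [0.5136, -0.4273, 0.3329]
tcp_rot: [0.999, 0.005, 0.006, -0.041]
contact_force: [3.1, 5.0, 4.4]
opening: 0.123
```

```bash
python3 arc.py 1.75 2; python3 -c "
from h import *
cam('side','side3');cam('wrist','wrist4')"
```

```text
theta 1.7431 rad 0.2983 F [3.14 5.05 4.36] open 0.123 tcp [ 0.5136 -0.4273  0.3329]
[[-0.0, 0.0006, -0.0052], [-0.0, 0.0006, -0.0052]]
```

View pics/wrist4.png

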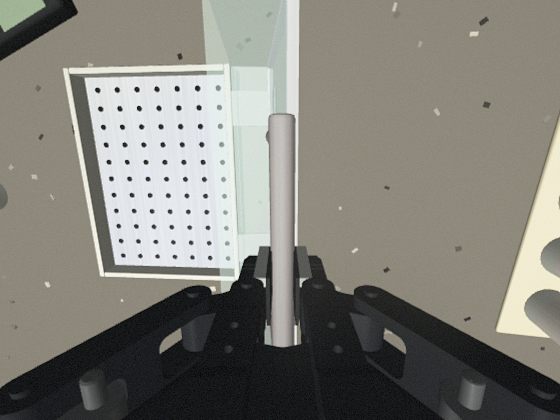

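Request:
{"name": "move_arm", "arguments": {
  "linear": [
    [0,-0.006,-0.002],
    [0,-0.006,-0.002],
    [0,-0.006,-0.002],
    [0,0,0],
    [0,0,0]
  ],
  "twist": [
    [0,0,0],
    [0,0,0],
    [0,0,0],
    [0,0,0],
    [0,0,0]
  ]
}}

```text
time: 9.97
eef_pos: [0.5136, -0.4273, 0.333]
tcp_rot: [0.998, 0.009, 0.001, -0.062]
contact_force: [3.0, 1.5, 2.5]
opening: 0.121
```

```bash
python3 arc.py 1.3 12; python3 -c "
from h import *
cam('scene','scene4')"
```

```text
theta 1.7445 rad 0.2984 F [3.03 1.5  2.48] open 0.121 tcp [ 0.5136 -0.4273  0.333 ]
[[-0.0002, 0.0108, 0.0024], [-0.0002, 0.0109, 0.002], [-0.0002, 0.0109, 0.0016], [-0.0002, 0.0109, 0.0011], [-0.0002, 0.0109, 0.0007], [-0.0002, 0.0109, 0.0003], [-0.0002, 0.0109, -0.0001], [-0.0002, 0.0108, -0.0005], [-0.0002, 0.0108, -0.0009], [-0.0002, 0.0107, -0.0013], [-0.0002, 0.0106, -0.0017], [-0.0002, 0.0105, -0.0021]]
```

View pics/scene4.png

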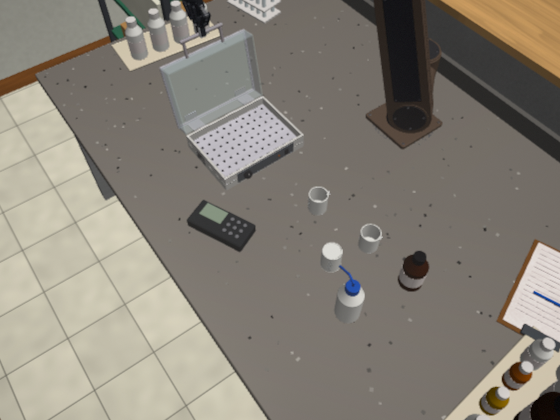

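Request:
{"name": "move_arm", "arguments": {
  "linear": [
    [0,0.005,0.0012],
    [0,0.0109,0.002],
    [0,0.0109,0.0016],
    [0,0.0109,0.0011],
    [0,0.0109,0.0007],
    [0,0.0109,0.0003],
    [0,0.0109,-0.0001],
    [0,0.0108,-0.0005],
    [0,0.0108,-0.0009],
    [0,0.0107,-0.0013],
    [0,0.0106,-0.0017],
    [0,0.0105,-0.0021]
  ],
  "twist": [
    [-0.3,0,0],
    [-0.3,0,0],
    [-0.3,0,0],
    [-0.3,0,0],
    [-0.3,0,0],
    [-0.3,0,0],
    [-0.3,0,0],
    [-0.3,0,0],
    [-0.3,0,0],
    [-0.3,0,0],
    [-0.3,0,0],
    [-0.3,0,0]
  ]
}}

```text
time: 11.02
eef_pos: [0.5123, -0.3451, 0.3472]
tcp_rot: [0.999, 0.002, 0.014, 0.036]
contact_force: [2.3, -4.1, 5.8]
opening: 0.119
```

```bash
python3 arc.py 0.85 12
```

```text
theta 1.4567 rad 0.2983 F [ 2.35 -4.13  5.76] open 0.119 tcp [ 0.5123 -0.3451  0.3472]
[[-0.0003, 0.0151, -0.0009], [-0.0002, 0.0149, -0.0016], [-0.0002, 0.0148, -0.0024], [-0.0002, 0.0146, -0.0031], [-0.0002, 0.0144, -0.0038], [-0.0002, 0.0142, -0.0045], [-0.0002, 0.0139, -0.0052], [-0.0002, 0.0135, -0.0059], [-0.0002, 0.0132, -0.0066], [-0.0002, 0.0128, -0.0072], [-0.0002, 0.0124, -0.0078], [-0.0002, 0.0119, -0.0084]]
```

Request:
{"name": "move_arm", "arguments": {
  "linear": [
    [0,0.0125,-0.0009],
    [0,0.0125,-0.0014],
    [0,0.0124,-0.002],
    [0,0.0123,-0.0026],
    [0,0.0121,-0.0032],
    [0,0.0119,-0.0038],
    [0,0.0117,-0.0044],
    [0,0.0114,-0.005],
    [0,0.0111,-0.0056],
    [0,0.0108,-0.006],
    [0,0.0105,-0.0065],
    [0,0.01,-0.007]
  ],
  "twist": [
    [0.3,0.1,0],
    [0.3,0.1,0],
    [0.3,0.1,0],
    [0.3,0.1,0],
    [0.3,0.1,0],
    [0.3,0.1,0],
    [0.3,0.1,0],
    [0.3,0.1,0],
    [0.3,0.1,0],
    [0.3,0.1,0],
    [0.3,0.1,0],
    [0.3,0.1,0]
  ]
}}

```text
time: 12.02
eef_pos: [0.5105, -0.229, 0.3247]
tcp_rot: [0.999, 0.001, 0.013, 0.052]
contact_force: [-1.4, 0.2, 11.5]
opening: 0.124
```

```bash
python3 arc.py 0.55 12
```

```text
theta 1.0552 rad 0.2964 F [-1.39  0.23 11.5 ] open 0.124 tcp [ 0.5105 -0.229   0.3247]
[[-0.0002, 0.0112, -0.0055], [-0.0002, 0.011, -0.0059], [-0.0002, 0.0107, -0.0064], [-0.0002, 0.0104, -0.0068], [-0.0002, 0.01, -0.0072], [-0.0002, 0.0097, -0.0076], [-0.0002, 0.0094, -0.008], [-0.0001, 0.009, -0.0084], [-0.0001, 0.0086, -0.0087], [-0.0001, 0.0082, -0.009], [-0.0001, 0.0078, -0.0094], [-0.0001, 0.0074, -0.0097]]
```

Request:
{"name": "move_arm", "arguments": {
  "linear": [
    [0,0.0112,-0.0055],
    [0,0.011,-0.0059],
    [0,0.0107,-0.0064],
    [0,0.0104,-0.0068],
    [0,0.01,-0.0072],
    [0,0.0097,-0.0076],
    [0,0.0094,-0.008],
    [0,0.009,-0.0084],
    [0,0.0086,-0.0087],
    [0,0.0082,-0.009],
    [0,0.0078,-0.0094],
    [0,0.0074,-0.0097]
  ],
  "twist": [
    [0.3,0.1,0],
    [0.3,0.1,0],
    [0.3,0.1,0],
    [0.3,0.1,0],
    [0.3,0.1,0],
    [0.3,0.1,0],
    [0.3,0.1,0],
    [0.3,0.1,0],
    [0.3,0.1,0],
    [0.3,0.1,0],
    [0.3,0.1,0],
    [0.3,0.1,0]
  ]
}}

```text
time: 13.02
eef_pos: [0.5086, -0.1103, 0.2319]
tcp_rot: [1.0, 0.002, 0.003, 0.028]
contact_force: [1.9, -0.7, 3.6]
opening: 0.122
```

```bash
python3 arc.py 0.2 12
```

```text
theta 0.5386 rad 0.2916 F [ 1.92 -0.69  3.61] open 0.122 tcp [ 0.5086 -0.1103  0.2319]
[[-0.0001, 0.0048, -0.0067], [-0.0001, 0.0046, -0.0068], [-0.0001, 0.0044, -0.0069], [-0.0001, 0.0042, -0.007], [-0.0001, 0.004, -0.0071], [-0.0001, 0.0038, -0.0072], [-0.0001, 0.0036, -0.0073], [-0.0001, 0.0034, -0.0074], [-0.0001, 0.0032, -0.0075], [-0.0, 0.003, -0.0076], [-0.0, 0.0028, -0.0077], [-0.0, 0.0025, -0.0077]]
```

Request:
{"name": "move_arm", "arguments": {
  "linear": [
    [0,0.0048,-0.0067],
    [0,0.0046,-0.0068],
    [0,0.0044,-0.0069],
    [0,0.0042,-0.007],
    [0,0.004,-0.0071],
    [0,0.0038,-0.0072],
    [0,0.0036,-0.0073],
    [0,0.0034,-0.0074],
    [0,0.0032,-0.0075],
    [0,0.003,-0.0076],
    [0,0.0028,-0.0077],
    [0,0.0025,-0.0077]
  ],
  "twist": [
    [-0.2,0,0],
    [-0.2,0,0],
    [-0.2,0,0],
    [-0.2,0,0],
    [-0.2,0,0],
    [-0.2,0,0],
    [0,0,0],
    [0,0,0],
    [0,0,0],
    [0,0,0],
    [0,0,0],
    [0,0,0]
  ]
}}

```text
time: 14.02
eef_pos: [0.5077, -0.061, 0.1332]
tcp_rot: [0.999, 0.003, 0.001, 0.039]
contact_force: [1.3, 1.0, 2.7]
opening: 0.122
```

```bash
python3 arc.py 0 12
```

```text
theta 0.156 rad 0.2891 F [1.33 0.99 2.73] open 0.122 tcp [ 0.5077 -0.061   0.1332]
[[-0.0, 0.001, -0.0036], [-0.0, 0.0009, -0.0036], [-0.0, 0.0009, -0.0037], [-0.0, 0.0008, -0.0037], [-0.0, 0.0008, -0.0037], [-0.0, 0.0007, -0.0037], [-0.0, 0.0007, -0.0037], [-0.0, 0.0006, -0.0037], [-0.0, 0.0006, -0.0037], [-0.0, 0.0005, -0.0037], [-0.0, 0.0005, -0.0037], [-0.0, 0.0005, -0.0037]]
```

Request:
{"name": "move_arm", "arguments": {
  "linear": [
    [0,0.001,-0.0036],
    [0,0.001,-0.0036],
    [0,0.001,-0.0037],
    [0,0.0008,-0.0037],
    [0,0.0008,-0.0037],
    [0,0.0007,-0.0037],
    [0,0.0007,-0.0037],
    [0,0.0006,-0.0037],
    [0,0.0006,-0.0037],
    [0,0.0005,-0.0037],
    [0,0.0005,-0.0037],
    [0,0.0005,-0.0037],
    [0,0,-0.004],
    [0,0,-0.004],
    [0,0,0]
  ],
  "twist": [
    [0,0,0],
    [0,0,0],
    [0,0,0],
    [0,0,0],
    [0,0,0],
    [0,0,0],
    [0,0,0],
    [0,0,0],
    [0,0,0],
    [0,0,0],
    [0,0,0],
    [0,0,0],
    [0,0,0],
    [0,0,0],
    [0,0,0]
  ]
}}

```text
time: 15.27
eef_pos: [0.5074, -0.0528, 0.0938]
tcp_rot: [0.999, 0.003, -0.008, 0.041]
contact_force: [4.7, -2.7, -7.1]
opening: 0.119
```

```bash
python3 arc.py 0 1; python3 -c "
from h import *
cam('side','side5');cam('scene','scene5')"
```

```text
theta 0.0164 rad 0.2884 F [ 4.73 -2.69 -7.06] open 0.119 tcp [ 0.5074 -0.0528  0.0938]
[[-0.0, 0.0003, -0.0047]]
```

View pics/side5.png

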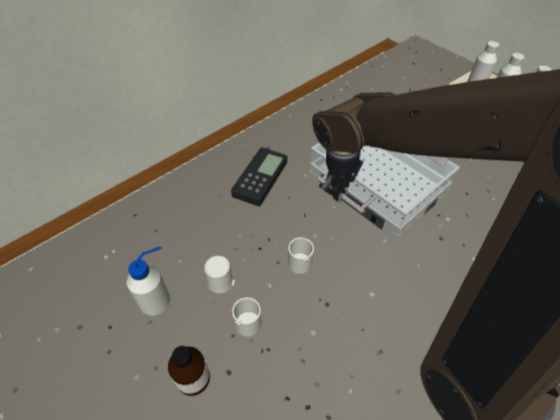

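Request:
{"name": "move_arm", "arguments": {
  "linear": [
    [0,0,-0.006],
    [0,0,-0.006],
    [0,0,-0.006],
    [0,0,-0.004],
    [0,0,-0.004]
  ],
  "twist": [
    [0,0,0],
    [0,0,0],
    [0,0,0],
    [0,0,0],
    [0,0,0]
  ]
}}

```text
time: 15.78
eef_pos: [0.509, -0.0529, 0.091]
tcp_rot: [0.999, 0.002, -0.016, 0.041]
contact_force: [-11.8, 1.7, 28.3]
opening: 0.12
```

```bash
python3 arc.py 0 1
python3 - <<'E'
from fit import *
C={n:cam(n) for n in ['scene','side']}
p=np.load('chest.npy')
hp=np.array([[.115,.155,.111],[.115,-.155,.111],[-.115,-.155,.111],[-.115,.155,.111]])
out=[]
for n,o in (('scene',(170,75,150,120)),('side',(300,100,170,140))):
    x,y,w,h=o; im=cv2.resize(C[n]['img'][y:y+h,x:x+w],None,fx=4,fy=4,interpolation=cv2.INTER_CUBIC)
    for th,col in ((0,(0,0,255)),(.05,(0,255,0))):
        q=(proj(C[n],hoodpt(p[:3],th,hp))-[x,y])*4
        cv2.polylines(im,[q.astype(int).reshape(-1,1,2)],True,col,1)
    cv2.imwrite(f'pics/shut_{n}.png',im)
E
```

```text
theta 0.0067 rad 0.2878 F [-11.85   1.66  28.34] open 0.12 tcp [ 0.509  -0.0529  0.091 ]
[[-0.0, 0.0005, -0.0019]]
```

View pics/shut_scene.png

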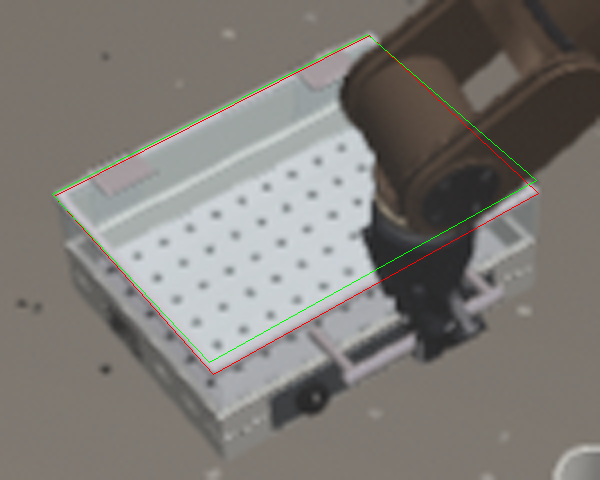

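View pics/shut_side.png

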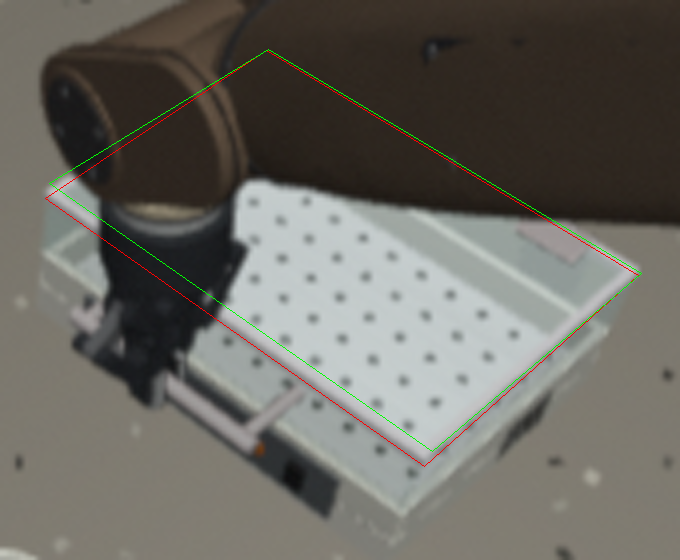

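Hood edges match the θ=0 overlay (red), and the press met the stop at 28 N. Step 2 done, so I'm opening again.

Request:
{"name": "move_arm", "arguments": {
  "linear": [
    [0,-0.0005,0.004],
    [0,-0.001,0.006],
    [0,-0.0014,0.0075],
    [0,-0.0016,0.0075],
    [0,-0.0018,0.0075],
    [0,-0.002,0.0075],
    [0,-0.0022,0.0075],
    [0,-0.0024,0.0075],
    [0,-0.0026,0.0074],
    [0,-0.0028,0.0074],
    [0,-0.003,0.0073],
    [0,-0.0032,0.0072],
    [0,-0.0034,0.0072],
    [0,-0.0036,0.0071]
  ],
  "twist": [
    [0,-0.1,0],
    [0,-0.2,0],
    [0,-0.2,0],
    [0,-0.2,0],
    [0,-0.2,0],
    [0,-0.2,0],
    [0,-0.2,0],
    [0,-0.2,0],
    [0,-0.2,0],
    [0,0,0],
    [0,0,0],
    [0,0,0],
    [0,0,0],
    [0,0,0]
  ]
}}

```text
time: 17.05
eef_pos: [0.5092, -0.0735, 0.167]
tcp_rot: [1.0, -0.004, 0.006, 0.021]
contact_force: [8.4, 2.6, -4.3]
opening: 0.123
```

```bash
python3 arc.py 0.9 16
```

```text
theta 0.2812 rad 0.2889 F [ 8.36  2.59 -4.26] open 0.123 tcp [ 0.5092 -0.0735  0.167 ]
[[0.0001, -0.0048, 0.0101], [0.0001, -0.0052, 0.0099], [0.0001, -0.0056, 0.0097], [0.0001, -0.0059, 0.0095], [0.0001, -0.0063, 0.0092], [0.0001, -0.0067, 0.009], [0.0001, -0.007, 0.0087], [0.0001, -0.0073, 0.0084], [0.0001, -0.0076, 0.0081], [0.0001, -0.0079, 0.0078], [0.0001, -0.0082, 0.0075], [0.0001, -0.0085, 0.0072], [0.0001, -0.0088, 0.0068], [0.0002, -0.009, 0.0065], [0.0002, -0.0093, 0.0061], [0.0002, -0.0095, 0.0058]]
```

Request:
{"name": "move_arm", "arguments": {
  "linear": [
    [0,-0.0048,0.0099],
    [0,-0.0052,0.0097],
    [0,-0.0056,0.0095],
    [0,-0.0059,0.0093],
    [0,-0.0063,0.009],
    [0,-0.0067,0.0088],
    [0,-0.007,0.0085],
    [0,-0.0073,0.0082],
    [0,-0.0076,0.0079],
    [0,-0.0079,0.0076],
    [0,-0.0082,0.0073],
    [0,-0.0085,0.007],
    [0,-0.0088,0.0066],
    [0,-0.009,0.0063],
    [0,-0.0093,0.0059],
    [0,-0.0095,0.0056]
  ],
  "twist": [
    [0,0.1,0],
    [0,0.1,0],
    [0,0.1,0],
    [0,0.1,0],
    [0,0.1,0],
    [0,0.1,0],
    [0,0.1,0],
    [0,0.1,0],
    [0,0.1,0],
    [0,0.1,0],
    [0,0.1,0],
    [0,0.1,0],
    [0,0.1,0],
    [0,0.1,0],
    [0,0.1,0],
    [0,0.1,0]
  ]
}}

```text
time: 18.38
eef_pos: [0.5101, -0.1432, 0.2672]
tcp_rot: [0.998, -0.006, -0.011, -0.055]
contact_force: [2.7, 10.5, 4.0]
opening: 0.123
```

```bash
python3 arc.py 1.5 16
```

```text
theta 0.7087 rad 0.2907 F [ 2.68 10.5   3.98] open 0.123 tcp [ 0.5101 -0.1432  0.2672]
[[0.0002, -0.0111, 0.0091], [0.0002, -0.0116, 0.0085], [0.0002, -0.012, 0.008], [0.0002, -0.0123, 0.0073], [0.0002, -0.0127, 0.0067], [0.0002, -0.013, 0.0061], [0.0002, -0.0133, 0.0054], [0.0002, -0.0135, 0.0048], [0.0002, -0.0137, 0.0041], [0.0002, -0.0139, 0.0034], [0.0002, -0.014, 0.0027], [0.0002, -0.0141, 0.002], [0.0002, -0.0142, 0.0013], [0.0002, -0.0142, 0.0006], [0.0002, -0.0143, -0.0001], [0.0002, -0.0142, -0.0008]]
```

Request:
{"name": "move_arm", "arguments": {
  "linear": [
    [0,-0.008,0.0075],
    [0,-0.009,0.0073],
    [0,-0.0095,0.007],
    [0,-0.0098,0.0065],
    [0,-0.01,0.006],
    [0,-0.0102,0.0056],
    [0,-0.0104,0.005],
    [0,-0.0106,0.0045],
    [0,-0.0108,0.004],
    [0,-0.011,0.0034],
    [0,-0.011,0.0028],
    [0,-0.011,0.0022],
    [0,-0.011,0.0016],
    [0,-0.011,0.001],
    [0,-0.011,0.0004],
    [0,-0.011,0]
  ],
  "twist": [
    [-0.2,0,0],
    [-0.2,0,0],
    [-0.2,0,0],
    [-0.2,0,0],
    [-0.2,0,0],
    [-0.2,0,0],
    [-0.2,0,0],
    [-0.2,0,0],
    [-0.2,0,0],
    [-0.2,0,0],
    [-0.2,0,0],
    [-0.2,0,0],
    [-0.2,0,0],
    [-0.2,0,0],
    [-0.2,0,0],
    [-0.2,0,0]
  ]
}}

```text
time: 19.72
eef_pos: [0.5119, -0.2515, 0.3307]
tcp_rot: [0.992, 0.006, -0.017, -0.121]
contact_force: [-1.2, 7.8, 11.4]
opening: 0.124
```

```bash
python3 arc.py 1.72 16
```

```text
theta 1.1459 rad 0.2933 F [-1.16  7.76 11.37] open 0.124 tcp [ 0.5119 -0.2515  0.3307]
[[0.0002, -0.0102, 0.0025], [0.0002, -0.0103, 0.0021], [0.0002, -0.0104, 0.0017], [0.0002, -0.0104, 0.0013], [0.0002, -0.0104, 0.001], [0.0002, -0.0104, 0.0006], [0.0002, -0.0104, 0.0002], [0.0002, -0.0104, -0.0002], [0.0002, -0.0104, -0.0005], [0.0002, -0.0104, -0.0009], [0.0002, -0.0103, -0.0013], [0.0002, -0.0103, -0.0016], [0.0002, -0.0102, -0.002], [0.0002, -0.0101, -0.0024], [0.0002, -0.01, -0.0027], [0.0002, -0.0099, -0.0031]]
```

Request:
{"name": "move_arm", "arguments": {
  "linear": [
    [0,-0.0102,0.0035],
    [0,-0.0103,0.0031],
    [0,-0.0104,0.0027],
    [0,-0.0104,0.002],
    [0,-0.0104,0.0015],
    [0,-0.0104,0.001],
    [0,-0.0104,0.0005],
    [0,-0.0104,0.0001],
    [0,-0.0104,-0.0003],
    [0,-0.0104,-0.0007],
    [0,-0.0103,-0.0011],
    [0,-0.0103,-0.0014],
    [0,-0.0102,-0.0018],
    [0,-0.0101,-0.0022],
    [0,-0.01,-0.0025],
    [0,-0.0099,-0.0029]
  ],
  "twist": [
    [0,0,0],
    [0,0,0],
    [0,0,0],
    [0,0,0],
    [0,0,0],
    [0,0,0],
    [0,0,0],
    [0,0,0],
    [0,0,0],
    [0,0,0],
    [0,0,0],
    [0,0,0],
    [0,0,0],
    [0,0,0],
    [0,0,0],
    [0,0,0]
  ]
}}

```text
time: 21.05
eef_pos: [0.5141, -0.4028, 0.3361]
tcp_rot: [0.987, 0.011, -0.017, -0.162]
contact_force: [1.6, 2.0, 6.0]
opening: 0.122
```

```bash
python3 arc.py 1.74 10
```

```text
theta 1.6699 rad 0.2949 F [1.57 1.98 6.02] open 0.122 tcp [ 0.5141 -0.4028  0.3361]
[[0.0, -0.0018, -0.0012], [0.0, -0.0018, -0.0012], [0.0, -0.0018, -0.0012], [0.0, -0.0018, -0.0012], [0.0, -0.0018, -0.0012], [0.0, -0.0018, -0.0012], [0.0, -0.0018, -0.0012], [0.0, -0.0017, -0.0012], [0.0, -0.0017, -0.0013], [0.0, -0.0017, -0.0013]]
```

Request:
{"name": "move_arm", "arguments": {
  "linear": [
    [0,-0.005,-0.002],
    [0,-0.005,-0.002],
    [0,-0.004,-0.002],
    [0,0,0],
    [0,0,0]
  ],
  "twist": [
    [0,0,0],
    [0,0,0],
    [0,0,0],
    [0,0,0],
    [0,0,0]
  ]
}}

```text
time: 21.47
eef_pos: [0.5145, -0.4219, 0.3303]
tcp_rot: [0.986, 0.009, -0.015, -0.163]
contact_force: [2.9, 1.4, 5.8]
opening: 0.121
```

Request:
{"name": "move_arm", "arguments": {
  "linear": [
    [0,0,0],
    [0,0,0],
    [0,0,0],
    [0,0,0],
    [0,0,0]
  ],
  "twist": [
    [0,0,0],
    [0,0,0],
    [0,0,0],
    [0,0,0],
    [0,0,0]
  ],
  "grip": 0.5
}}

```text
time: 21.88
eef_pos: [0.5111, -0.4245, 0.3234]
tcp_rot: [0.986, 0.007, -0.02, -0.163]
contact_force: [0.2, -0.3, -0.4]
opening: 0.498
```

```bash
python3 -c "
from h import *
st();cam('wrist','wrist6')"
```

```text
{'time': 21.8833, 'qpos': [-0.9063, 0.3535, 1.3643, 0.1668, 1.7088, 0.6495], 'dq': [-0.0032, 0.0081, 0.0116, -0.0121, -0.0058, -0.0001], 'joint_efforts': [-0.0159, -43.7306, -29.8876, 0.3609, 0.6201, -0.0001], 'eef_pos': [0.5111, -0.4245, 0.3234], 'tcp_rot': [0.9864, 0.007, -0.0205, -0.1629], 'contact_force': [0.2327, -0.3275, -0.3975], 'wrist_torque': [-0.1803, -0.0347, -0.0093], 'opening': 0.4984}
```

View pics/wrist6.png

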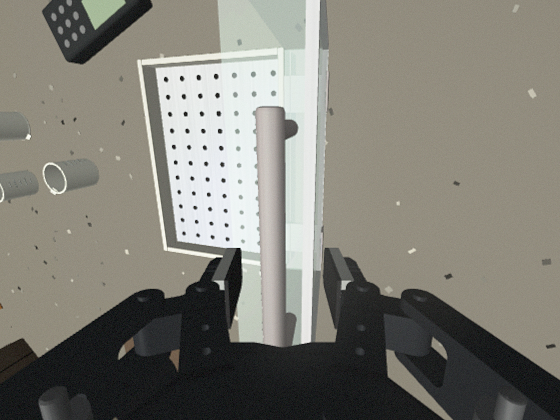

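Request:
{"name": "move_arm", "arguments": {
  "linear": [
    [0,-0.006,0.018],
    [0,-0.006,0.018],
    [0,-0.006,0.018],
    [0,-0.006,0.018],
    [0,-0.004,0.018],
    [0,0,0.01],
    [0,0.01,0],
    [0,0.025,0],
    [0,0.035,0],
    [0,0.035,0],
    [0,0.035,0],
    [0,0.035,0],
    [0,0.035,0],
    [0,0.035,0],
    [0,0.035,0],
    [0,0.035,0],
    [0,0.035,0],
    [0,0.03,0],
    [0,0.015,0],
    [0,0,0]
  ],
  "twist": [
    [0,0,0],
    [0,0,0],
    [0,0,0],
    [0,0,0],
    [-1,0,0],
    [-2,0,0],
    [-2,0,0],
    [-2,0,0],
    [-2,0,0],
    [-2,0,0],
    [-2,0,0],
    [-2,0,0],
    [-1.5,0,0],
    [0,0,0],
    [0,0,0],
    [0,0,0],
    [0,0,0],
    [0,0,0],
    [0,0,0],
    [0,0,0]
  ],
  "grip": 1
}}

```text
time: 23.6
eef_pos: [0.5, -0.0383, 0.4186]
tcp_rot: [1.0, 0.003, -0.02, -0.007]
contact_force: [0.3, -0.5, 0.5]
opening: 0.999
```

Run:
```python
from h import *
st()
cam('side','side7')
c=cam('scene','scene7'); W=c['W']
m=((W[...,2]>0.012)&(W[...,2]<0.1)&(W[...,0]>.3)&(W[...,1]>0.0)&(W[...,0]<.7)).astype(np.uint8)
nl,l,s,_=cv2.connectedComponentsWithStats(m)
for i in range(1,nl):
    if s[i,4]>100:
        p=W[l==i]; print(s[i],p.min(0).round(3),p.max(0).round(3))
```

```text
{'time': 23.6, 'qpos': [-0.2801, -0.1612, 1.7272, 0.0021, 1.6186, 1.2852], 'dq': [0.0185, -0.0225, 0.0209, -0.0292, -0.0174, -0.0103], 'joint_efforts': [0.4792, -24.249, -30.6974, 0.1067, 0.123, 0.1192], 'eef_pos': [0.5, -0.0383, 0.4186], 'tcp_rot': [0.9998, 0.0028, -0.0204, -0.007], 'contact_force': [0.2559, -0.4823, 0.5167], 'wrist_torque': [0.0111, -0.0043, 0.0087], 'opening': 0.9989}
[314 197  22  27 441] [0.447 0.121 0.012] [0.51  0.186 0.078]
[235 215  21  23 142] [0.671 0.007 0.014] [0.7   0.089 0.04 ]
[359 224  24  29 462] [0.402 0.279 0.012] [0.463 0.341 0.077]
[321 243  22  28 492] [0.53  0.262 0.012] [0.59  0.322 0.076]
[399 255  31  36 521] [0.39  0.432 0.012] [0.452 0.502 0.1  ]
[335 295  29  28 377] [0.599 0.409 0.012] [0.653 0.469 0.1  ]
[ 456  338  104   82 2631] [0.3   0.762 0.012] [0.582 0.892 0.1  ]
```

View pics/side7.png

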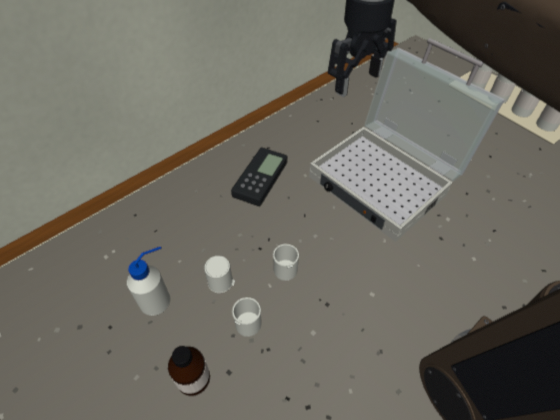

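```bash
cat > kin.py <<'E'
from h import *
from scipy.optimize import least_squares
D=[([-1.33,.2872,1.5782,0,1.2786,-.15],[.257,-.6235,.238],[.981,.1942,-.0001,-.0012]),
([-.2542,-.1301,1.9038,-.0007,1.3598,1.3358],[.5103,-.0285,.3027],[.9999,-.0096,.0038,.0013]),
([-.3421,.0507,2.0977,-.0093,.9818,1.23],[.4982,-.0723,.1116],[1,.0019,.0041,.0056]),
([-.3098,.0543,2.0822,-.0096,.9881,1.264],[.5067,-.0583,.1171],[1,.0011,.0068,.0064]),
([-.8116,.1634,1.5327,.0611,1.505,.7451],[.5128,-.3725,.345],[.9991,.0041,.0019,-.0425]),
([-.9063,.3535,1.3643,.1668,1.7088,.6495],[.5111,-.4245,.3234],[.9864,.007,-.0205,-.1629]),
([-.2801,-.1612,1.7272,.0021,1.6186,1.2852],[.5,-.0383,.4186],[.9998,.0028,-.0204,-.007])]
Rz=lambda a:R.from_euler('z',a); Ry=lambda a:R.from_euler('y',a)
def fk(p,q,s4=1,s6=1):
    r0,z0,L1,L2,L3,d,e=p
    A=Rz(q[0]); x=A.apply([r0,d,z0])
    A=A*Ry(q[1]); x=x+A.apply([0,0,L1])
    A=A*Ry(q[2]); x=x+A.apply([e,0,L2])
    A=A*Rz(s4*q[3]); A=A*Ry(q[4]); x=x+A.apply([0,0,L3])
    A=A*Rz(s6*q[5])*Rz(C6); return x,A
C6=0
if __name__=='__main__':
    q,x,r=D[0]
    for s4 in (1,-1):
      for s6 in (1,-1):
        f=lambda p:np.concatenate([fk(p,q,s4,s6)[0]-x for q,x,_ in D])
        s=least_squares(f,[0,.3,.4,.4,.2,.1,0],bounds=([-.3,-.1,.1,.1,.05,-.3,-.2],[.3,.7,1,1,.5,.3,.2]))
        dr=[(fk(s.x,q,s4,s6)[1].inv()*R.from_quat(r)).as_rotvec().round(3).tolist() for q,x,r in D]
        print(s4,s6,s.x.round(4),np.abs(s.fun).max().round(4)); print(dr)
E
python3 kin.py
```

```text
1 1 [-0.      0.2402  0.4431  0.5725  0.2412  0.1009  0.0206] 0.0001
[[0.0, -0.0, 1.571], [0.0, -0.0, 1.571], [-0.0, -0.0, 1.571], [0.0, -0.0, 1.571], [-0.0, 0.0, 1.571], [-0.0, -0.0, 1.571], [0.0, -0.0, 1.571]]
1 -1 [-0.      0.2402  0.4431  0.5725  0.2412  0.1009  0.0206] 0.0001
[[0.0, -0.0, 1.271], [-0.0, -0.0, -2.041], [0.0, 0.0, -2.252], [-0.0, -0.0, -2.184], [-0.0, 0.0, 3.061], [0.0, -0.0, 2.87], [-0.0, -0.0, -2.142]]
-1 1 [-0.0055  0.0693  0.3778  0.5617  0.05    0.1097 -0.0244] 0.0408
[[0.0, -0.0, 1.571], [-0.001, -0.001, 1.571], [-0.007, -0.015, 1.56], [-0.008, -0.016, 1.56], [-0.005, 0.136, 1.577], [-0.049, 0.361, 1.509], [0.002, 0.004, 1.571]]
-1 -1 [-0.0055  0.0693  0.3778  0.5617  0.05    0.1097 -0.0244] 0.0408
[[0.0, -0.0, 1.271], [-0.001, 0.001, -2.041], [-0.014, 0.014, -2.263], [-0.014, 0.014, -2.195], [-0.132, 0.132, 3.064], [-0.333, 0.333, 2.788], [0.004, -0.004, -2.142]]
```

```bash
cat > ik.py <<'E'
from kin import *
PK=np.array([0,.2402,.4431,.5725,.2412,.1009,.0206])
f=lambda p:np.concatenate([fk(p,q)[0]-x for q,x,_ in D]); PK=least_squares(f,PK).x
LO=np.array([-2.77,-.9,.21,-1.53,.24,-2.84]);HI=np.array([2.77,2.22,2.48,4.67,2.81,2.84])
C=Rz(np.pi/2)
def FK(q): x,A=fk(PK,q); return x,A*C
def IK(x,rot,q0):
    def g(q):
        a,A=FK(q); return np.r_[(a-x)*10,(A.inv()*rot).as_rotvec()*2]
    s=least_squares(g,np.clip(q0,LO+.01,HI-.01),bounds=(LO+.02,HI-.02)); return s.x,np.abs(s.fun).max()
def toolrot(psi,beta,flip=False):
    # n dir=psi; tool z=(sin b n,-cos b); y(jaw)=u = z x n... 
    n=np.array([np.cos(psi),np.sin(psi),0]); zt=np.sin(beta)*n+np.array([0,0,-np.cos(beta)])
    u=np.array([-n[1],n[0],0])*(-1 if flip else 1); return R.from_matrix(np.c_[np.cross(u,zt),u,zt])
def pose(c,psi,beta,flip=False):
    r=toolrot(psi,beta,flip); return np.array(c)+.011*r.as_matrix()[:,2],r
E
cat > reach.py <<'E'
from ik import *
seeds=[[-.28,-.16,1.73,0,1.6,1.28],[.2,.3,1.6,.6,1.3,.5],[.2,.3,1.6,-.6,1.3,1.5],[.3,.6,1.2,0,.6,0],[.3,.3,1.6,0,2.2,-1],[.3,.3,1.6,1.5,1.5,0],[.3,.3,1.6,3.1,1.5,0],[.3,.3,1.6,-1.2,1.5,0]]
spots={'A':(.478,.153,.04),'B':(.432,.31,.04),'L':(.58,.12,.035),'L2':(.55,.25,.035),'c1':(.43,-.2,.068),'c2':(.51,-.2,.068),'c3':(.59,-.2,.068)}
for k,c in spots.items():
    for psi in np.arange(0,180,30):
        o=[]
        for b in (-45,45):
            best=1
            for fl in (False,True):
                for s in seeds:
                    q,e=IK(*pose(c,np.radians(psi),np.radians(b),fl),s); best=min(best,e)
                    if best<1e-3: break
                if best<1e-3: break
            o.append('ok' if best<1e-3 else '%.2f'%best)
        print(k,psi,o)
E
python3 reach.py
```

```text
A 0 ['ok', '0.07']
A 30 ['ok', '0.07']
A 60 ['ok', 'ok']
A 90 ['ok', 'ok']
A 120 ['ok', 'ok']
A 150 ['ok', 'ok']
B 0 ['ok', 'ok']
B 30 ['ok', '0.08']
B 60 ['ok', 'ok']
B 90 ['ok', 'ok']
B 120 ['ok', 'ok']
B 150 ['ok', 'ok']
L 0 ['ok', '0.13']
L 30 ['ok', 'ok']
L 60 ['ok', 'ok']
L 90 ['ok', 'ok']
L 120 ['ok', 'ok']
L 150 ['0.00', 'ok']
L2 0 ['ok', 'ok']
L2 30 ['ok', 'ok']
L2 60 ['ok', 'ok']
L2 90 ['ok', 'ok']
L2 120 ['ok', 'ok']
L2 150 ['ok', 'ok']
c1 0 ['ok', '0.10']
c1 30 ['ok', 'ok']
c1 60 ['ok', 'ok']
c1 90 ['ok', 'ok']
c1 120 ['0.02', 'ok']
c1 150 ['0.30', 'ok']
c2 0 ['ok', 'ok']
c2 30 ['ok', 'ok']
c2 60 ['ok', 'ok']
c2 90 ['ok', 'ok']
c2 120 ['ok', 'ok']
c2 150 ['0.19', 'ok']
c3 0 ['ok', 'ok']
c3 30 ['ok', 'ok']
c3 60 ['ok', 'ok']
c3 90 ['ok', 'ok']
c3 120 ['ok', 'ok']
c3 150 ['0.23', 'ok']
```

```bash
cat > path.py <<'E'
from ik import *
from scipy.spatial.transform import Slerp
def run(q,wps,n=20,v=True):
    q=np.array(q,float)
    for c,r in wps:
        x0,r0=FK(q); S=Slerp([0,1],R.concatenate([r0,r])); me=0;mj=0
        for t in np.linspace(0,1,n+1)[1:]:
            q2,e=IK(x0+(c-x0)*t,S(t),q); me=max(me,e); mj=max(mj,np.abs(q2-q).max()); q=q2
        if v: print(np.round(c,3),'err %.4f step %.3f'%(me,mj),q.round(2))
    return q
E
python3 - <<'E'
from path import *
q0=[-0.2801, -0.1612, 1.7272, 0.0021, 1.6186, 1.2852]
rad=np.radians
for fl in (False,True):
    print('flip',fl)
    P=lambda c,b,g=fl:pose(c,rad(90),rad(b),g)
    q=run(q0,[P((.56,.29,.3),0),P((.56,.29,.04),0),P((.56,.29,.3),0),P((.5,0,.3),0),P((.43,-.265,.2),0),P((.43,-.265,.07),0),P((.43,-.265,.25),0),P((.478,.1,.25),0),
     P((.478,.153,.2),45),P((.478,.153,.035),45),P((.478,.153,.15),45),P((.478,.153,.15),0),P((.478,.153,.15),-45),P((.478,.153,.03),-45),P((.478,.153,.03),0),P((.478,.153,.03),45),
     P((.478,.153,.2),45),P((.478,.153,.2),-45),P((.585,-.265,.25),-45),P((.585,-.265,.065),-45),P((.585,-.265,.25),-45),P((.432,.2,.3),0),P((.432,.31,.2),45),P((.432,.31,.035),45),P((.432,.31,.15),45),P((.432,.31,.15),0),P((.432,.31,.15),-45)])
E
```

```text
flip False
[0.56  0.29  0.289] err 0.7796 step 0.111 [0.16 0.08 1.76 0.31 1.24 2.82]
[0.56  0.29  0.029] err 0.5954 step 0.028 [0.18 0.38 1.93 0.43 0.76 2.82]
[0.56  0.29  0.289] err 0.7795 step 0.028 [0.16 0.08 1.76 0.31 1.24 2.82]
[0.5   0.    0.289] err 0.1396 step 0.021 [-0.24 -0.15  1.95  0.05  1.34  2.82]
[ 0.43  -0.265  0.189] err 0.0000 step 0.027 [-0.75 -0.04  2.03 -0.    1.15  2.39]
[ 0.43  -0.265  0.059] err 0.0000 step 0.013 [-0.75  0.15  2.11 -0.    0.89  2.39]
[ 0.43  -0.265  0.239] err 0.0000 step 0.019 [-0.75 -0.09  1.99 -0.    1.25  2.39]
[0.478 0.1   0.239] err 0.3338 step 0.040 [-0.11 -0.17  2.06  0.15  1.24  2.82]
[0.478 0.161 0.192] err 0.0000 step 0.033 [-0.23 -0.02  2.15  0.79  1.33  2.59]
[0.478 0.161 0.027] err 0.0000 step 0.019 [-0.23  0.3   2.18  0.89  1.09  2.31]
[0.478 0.161 0.142] err 0.0000 step 0.013 [-0.23  0.07  2.17  0.81  1.26  2.51]
[0.478 0.153 0.139] err 0.3896 step 0.040 [-0.02 -0.03  2.14  0.24  1.01  2.82]
[0.478 0.145 0.142] err 1.0590 step 0.031 [ 0.12 -0.02  2.09 -0.27  1.05  2.82]
[0.478 0.145 0.022] err 1.3231 step 0.024 [ 0.06  0.16  2.
[... 2522 characters left out ...]
.0000 step 0.040 [-0.34  0.17  1.84 -0.89  1.03  0.1 ]
[ 0.585 -0.273  0.057] err 0.0000 step 0.019 [-0.34  0.44  1.9  -1.1   0.85  0.44]
[ 0.585 -0.273  0.242] err 0.0000 step 0.019 [-0.34  0.17  1.84 -0.89  1.03  0.1 ]
[0.432 0.2   0.289] err 0.0000 step 0.053 [ 0.22 -0.2   1.99  0.    1.35  0.22]
[0.432 0.318 0.192] err 0.0000 step 0.050 [ 0.11 -0.07  2.2   0.9   1.12 -0.35]
[0.432 0.318 0.027] err 0.0000 step 0.020 [ 0.11  0.27  2.23  1.09  0.92 -0.72]
[0.432 0.318 0.142] err 0.0000 step 0.014 [ 0.11  0.02  2.22  0.94  1.05 -0.45]
[0.432 0.31  0.139] err 0.0000 step 0.050 [ 0.43  0.08  2.01 -0.    1.05  0.43]
[0.432 0.302 0.142] err 0.0000 step 0.040 [ 0.67  0.39  1.77 -0.59  1.54  0.86]
```

```bash
cat > plan.py <<'E'
from ik import *
import sys
# usage: plan.py x y z beta n  (x,y,z = grasp point)  -> per-row delta
def go(c,b,n=None):
    s=get_state(); x,r=pose(c,np.pi/2,np.radians(b),True)
    d=x-s['eef_pos']; rv=np.degrees((r*R.from_quat(s['tcp_rot']).inv()).as_rotvec())
    k=max(np.abs(d).max()/.035,np.abs(rv).max()/6.5)
    print('t',round(s['time'],2),'tcp',s['eef_pos'].round(4),'open',round(s['opening'],3),'F',s['contact_force'].round(1),'minrows %.1f'%k)
    print('D lin',d.round(4).tolist(),'rot',rv.round(2).tolist())
    if n: print('per row',(d/n).round(4).tolist(),(rv/n).round(2).tolist())
a=[float(v) for v in sys.argv[1:]]
go(a[:3],a[3],int(a[4]) if len(a)>4 else None)
E
python3 plan.py .56 .291 .2 0 18
```

```text
t 23.7 tcp [ 0.5003 -0.0407  0.4185] open 1.002 F [-0.3  0.  -0.3] minrows 13.8
D lin [0.0597, 0.3317, -0.2295] rot [1.27, -2.45, 89.81]
per row [0.0033, 0.0184, -0.0127] [0.07, -0.14, 4.99]
```

Request:
{"name": "move_arm", "arguments": {
  "linear": [
    [0.0033,0.0184,-0.012],
    [0.0033,0.0184,-0.012],
    [0.0033,0.0184,-0.012],
    [0.0033,0.0184,-0.012],
    [0.0033,0.0184,-0.012],
    [0.0033,0.0184,-0.012],
    [0.0033,0.0184,-0.012],
    [0.0033,0.0184,-0.012],
    [0.0033,0.0184,-0.012],
    [0.0033,0.0184,-0.012],
    [0.0033,0.0184,-0.012],
    [0.0033,0.0184,-0.012],
    [0.0033,0.0184,-0.012],
    [0.0033,0.0184,-0.012],
    [0.0033,0.0184,-0.012],
    [0.0033,0.0184,-0.012],
    [0.0033,0.018,-0.012],
    [0.002,0.01,-0.012],
    [0,0,0],
    [0,0,0]
  ],
  "twist": [
    [0,-0.1,5],
    [0,-0.1,5],
    [0,-0.1,5],
    [0,-0.1,5],
    [0,-0.1,5],
    [0,-0.1,5],
    [0,-0.1,5],
    [0,-0.1,5],
    [0,-0.1,5],
    [0,-0.1,5],
    [0,-0.1,5],
    [0,-0.1,5],
    [0,-0.1,5],
    [0,-0.1,5],
    [0,-0.1,5],
    [0,-0.1,5],
    [0,-0.1,5],
    [0,0,2],
    [0,0,0],
    [0,0,0]
  ],
  "grip": 1
}}

```text
time: 25.37
eef_pos: [0.5694, 0.2646, 0.1856]
tcp_rot: [0.71, 0.704, -0.003, 0.016]
contact_force: [0.2, -0.8, 0.2]
opening: 1.004
```

```bash
python3 plan.py .56 .291 .04 0
python3 - <<'E'
from h import *
c=cam('wrist','wrist8'); W=c['W']
m=(W[...,2]>0.062)&(W[...,2]<0.08)&(abs(W[...,0]-.56)<.06)&(abs(W[...,1]-.29)<.06)
p=W[m]; print(len(p),p.min(0),p.max(0),cv2.minEnclosingCircle(p[:,:2].astype(np.float32)))
E
```

```text
t 25.37 tcp [0.5694 0.2646 0.1856] open 1.004 F [ 0.2 -0.8  0.2] minrows 4.5
D lin [-0.0094, 0.0264, -0.1566] rot [1.5, 1.03, 0.55]
3484 [0.5327162  0.26164509 0.06222162] [0.58961561 0.31801984 0.07122272] ((0.5611504912376404, 0.28951188921928406), 0.029051974415779114)
```

View pics/wrist8.png

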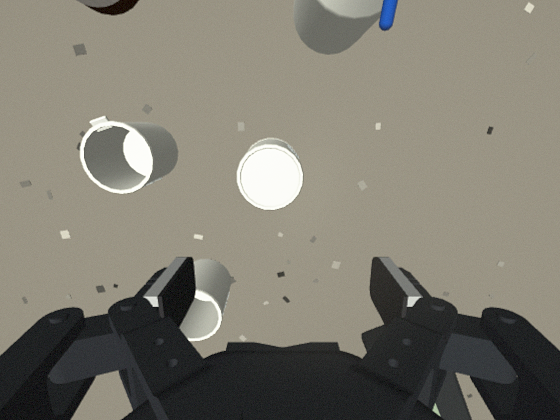

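Beaker C (mouth down) is at (270,177), centre (0.561, 0.290). Descending.

Request:
{"name": "move_arm", "arguments": {
  "linear": [
    [-0.003,0.01,0],
    [-0.003,0.01,0],
    [-0.002,0.004,-0.01],
    [0,0,-0.02],
    [0,0,-0.02],
    [0,0,-0.02],
    [0,0,-0.02],
    [0,0,-0.02],
    [0,0,-0.015],
    [0,0,-0.012],
    [0,0,-0.008],
    [0,0,0]
  ],
  "twist": [
    [0.5,0.5,0.2],
    [0.5,0.5,0.2],
    [0.3,0,0],
    [0,0,0],
    [0,0,0],
    [0,0,0],
    [0,0,0],
    [0,0,0],
    [0,0,0],
    [0,0,0],
    [0,0,0],
    [0,0,0]
  ]
}}

```text
time: 26.42
eef_pos: [0.5635, 0.29, 0.0413]
tcp_rot: [0.711, 0.704, 0.007, 0.003]
contact_force: [-0.6, -0.5, -0.7]
opening: 0.999
```

```bash
python3 plan.py .561 .2895 .04 0
```

```text
t 26.42 tcp [0.5635 0.29   0.0413] open 0.999 F [-0.6 -0.5 -0.7] minrows 0.4
D lin [-0.0025, -0.0005, -0.0123] rot [-0.33, 0.84, 0.58]
```

Request:
{"name": "move_arm", "arguments": {
  "linear": [
    [-0.0015,0,-0.006],
    [-0.001,0,-0.006],
    [0,0,0]
  ],
  "twist": [
    [0,0.4,0.3],
    [0,0.4,0.2],
    [0,0,0]
  ]
}}

```text
time: 26.67
eef_pos: [0.562, 0.2906, 0.0301]
tcp_rot: [0.707, 0.707, 0.003, -0.002]
contact_force: [-0.3, -0.4, 0.1]
opening: 1.001
```

Request:
{"name": "move_arm", "arguments": {
  "linear": [
    [0,0,0],
    [0,0,0],
    [0,0,0],
    [0,0,0],
    [0,0,0],
    [0,0,0],
    [0,0,0]
  ],
  "twist": [
    [0,0,0],
    [0,0,0],
    [0,0,0],
    [0,0,0],
    [0,0,0],
    [0,0,0],
    [0,0,0]
  ],
  "grip": 0,
  "force": 35
}}

```text
time: 27.25
eef_pos: [0.5644, 0.2913, 0.0335]
tcp_rot: [0.707, 0.707, 0.006, -0.0]
contact_force: [0.4, 0.7, -0.2]
opening: 0.69
```

```bash
python3 plan.py .561 .2895 .18 0;  python3 plan.py .43 -.265 .18 0 20
```

```text
t 27.25 tcp [0.5644 0.2913 0.0335] open 0.69 F [ 0.4  0.7 -0.2] minrows 3.9
D lin [-0.0034, -0.0018, 0.1355] rot [-0.51, 0.47, 0.03]
t 27.25 tcp [0.5644 0.2913 0.0335] open 0.69 F [ 0.4  0.7 -0.2] minrows 15.9
D lin [-0.1344, -0.5563, 0.1355] rot [-0.51, 0.47, 0.03]
per row [-0.0067, -0.0278, 0.0068] [-0.03, 0.02, 0.0]
```

Request:
{"name": "move_arm", "arguments": {
  "linear": [
    [0,0,0.01],
    [0,0,0.02],
    [0,0,0.025],
    [0,0,0.025],
    [0,0,0.025],
    [0,0,0.025],
    [-0.006,-0.025,0.01],
    [-0.009,-0.036,0],
    [-0.009,-0.036,0],
    [-0.009,-0.036,0],
    [-0.009,-0.036,0],
    [-0.009,-0.036,0],
    [-0.009,-0.036,0],
    [-0.009,-0.036,0],
    [-0.009,-0.036,0],
    [-0.009,-0.036,0],
    [-0.009,-0.036,0],
    [-0.009,-0.036,0],
    [-0.009,-0.03,0],
    [0,0,0]
  ],
  "twist": [
    [0,0,0],
    [0,0,0],
    [0,0,0],
    [0,0,0],
    [0,0,0],
    [0,0,0],
    [0,0,0],
    [0,0,0],
    [0,0,0],
    [0,0,0],
    [0,0,0],
    [0,0,0],
    [0,0,0],
    [0,0,0],
    [0,0,0],
    [0,0,0],
    [0,0,0],
    [0,0,0],
    [0,0,0],
    [0,0,0]
  ]
}}

```text
time: 28.92
eef_pos: [0.4407, -0.1768, 0.1973]
tcp_rot: [0.704, 0.71, 0.011, 0.009]
contact_force: [0.3, 0.3, -0.8]
opening: 0.688
```

```bash
python3 plan.py .43 -.265 .0755 0
```

```text
t 28.92 tcp [ 0.4407 -0.1768  0.1973] open 0.688 F [ 0.3  0.3 -0.8] minrows 3.8
D lin [-0.0107, -0.0882, -0.1328] rot [-0.14, 1.65, -0.48]
```

Request:
{"name": "move_arm", "arguments": {
  "linear": [
    [-0.004,-0.02,0],
    [-0.003,-0.026,0],
    [-0.002,-0.024,0],
    [-0.001,-0.014,0],
    [0,0,0],
    [0,0,-0.02],
    [0,0,-0.025],
    [0,0,-0.025],
    [0,0,-0.02],
    [0,0,-0.01],
    [0,0,0]
  ],
  "twist": [
    [0,0.5,-0.1],
    [0,0.5,-0.1],
    [0,0.4,-0.1],
    [0,0.3,-0.1],
    [0,0,0],
    [0,0,0],
    [0,0,0],
    [0,0,0],
    [0,0,0],
    [0,0,0],
    [0,0,0]
  ]
}}

```text
time: 29.83
eef_pos: [0.4315, -0.2615, 0.1019]
tcp_rot: [0.708, 0.706, 0.003, 0.003]
contact_force: [-0.4, -0.2, -1.0]
opening: 0.691
```

```bash
python3 plan.py .43 -.265 .0755 0; python3 -c "
from h import *
cam('scene','scene9')
c=cam('side','side9')"
```

```text
t 29.83 tcp [ 0.4315 -0.2615  0.1019] open 0.691 F [-0.4 -0.2 -1. ] minrows 1.1
D lin [-0.0015, -0.0035, -0.0374] rot [0.05, 0.49, 0.13]
```

View pics/scene9.png

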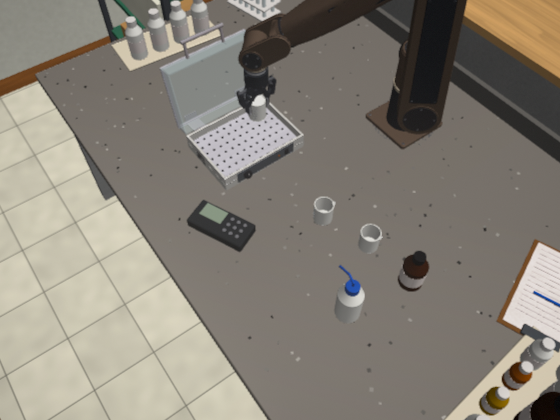

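The held beaker is over the chest at (257,108) and the hood is still open. Lowering.

Request:
{"name": "move_arm", "arguments": {
  "linear": [
    [0,-0.001,-0.01],
    [0,-0.001,-0.01],
    [0,0,-0.008],
    [0,0,-0.005],
    [0,0,-0.003],
    [0,0,-0.002],
    [0,0,-0.001],
    [0,0,0]
  ],
  "twist": [
    [0,0.2,0],
    [0,0.2,0],
    [0,0,0],
    [0,0,0],
    [0,0,0],
    [0,0,0],
    [0,0,0],
    [0,0,0]
  ]
}}

```text
time: 30.6
eef_pos: [0.4359, -0.2671, 0.0666]
tcp_rot: [0.708, 0.706, 0.0, 0.008]
contact_force: [0.2, 0.2, -0.6]
opening: 0.688
```

```bash
python3 plan.py .43 -.265 .0745 0
```

```text
t 30.6 tcp [ 0.4359 -0.2671  0.0666] open 0.688 F [ 0.2  0.2 -0.6] minrows 0.2
D lin [-0.0059, 0.0021, -0.0031] rot [0.59, 0.64, 0.1]
```

Request:
{"name": "move_arm", "arguments": {
  "linear": [
    [0,0,-0.002],
    [0,0,-0.002],
    [0,0,-0.001],
    [0,0,0]
  ],
  "twist": [
    [0.3,0.3,0],
    [0.3,0.3,0],
    [0,0,0],
    [0,0,0]
  ]
}}

```text
time: 30.93
eef_pos: [0.4363, -0.2676, 0.0619]
tcp_rot: [0.708, 0.706, 0.0, 0.0]
contact_force: [0.1, 0.7, -0.5]
opening: 0.69
```

Request:
{"name": "move_arm", "arguments": {
  "linear": [
    [0,0,0],
    [0,0,0],
    [0,0,0],
    [0,0,0]
  ],
  "twist": [
    [0,0,0],
    [0,0,0],
    [0,0,0],
    [0,0,0]
  ],
  "grip": 0.85
}}

```text
time: 31.27
eef_pos: [0.4368, -0.2681, 0.0626]
tcp_rot: [0.708, 0.706, 0.0, 0.001]
contact_force: [-0.6, -0.0, -0.2]
opening: 0.856
```

Request:
{"name": "move_arm", "arguments": {
  "linear": [
    [0,0,0.01],
    [0,0,0.02],
    [0,0,0.025],
    [0,0,0.03],
    [0,0,0.03],
    [0,0,0.02],
    [0,0,0]
  ],
  "twist": [
    [0,0,0],
    [0,0,0],
    [0,0,0],
    [0,0,0],
    [0,0,0],
    [0,0,0],
    [0,0,0]
  ]
}}

```text
time: 31.85
eef_pos: [0.4345, -0.2659, 0.206]
tcp_rot: [0.708, 0.706, 0.0, -0.001]
contact_force: [-0.2, -0.6, 0.6]
opening: 0.848
```

Run:
```python
from h import *
st(); c=cam('wrist','wrist10'); cam('side','side10'); W=c['W']
m=(W[...,2]>0.09)&(W[...,2]<0.11)&(abs(W[...,0]-.43)<.06)&(abs(W[...,1]+.265)<.06)
p=W[m]; print(len(p),p[:,2].mean(),cv2.minEnclosingCircle(p[:,:2].astype(np.float32)))
```

```text
{'time': 31.85, 'qpos': [-0.7488, -0.051, 2.0094, 0.0008, 1.1847, -0.7472], 'dq': [-0.0009, -0.0116, 0.0173, 0.0003, -0.0145, 0.0008], 'joint_efforts': [0.0711, -24.7793, -26.051, -0.0043, 0.2774, 0.0002], 'eef_pos': [0.4345, -0.2659, 0.206], 'tcp_rot': [0.7078, 0.7064, 0.0004, -0.0007], 'contact_force': [-0.1836, -0.6135, 0.639], 'wrist_torque': [0.0143, 0.0489, -0.0011], 'opening': 0.8483}
3435 0.09762373918862476 ((0.43650513887405396, -0.2693725824356079), 0.029295291751623154)
```

View pics/wrist10.png

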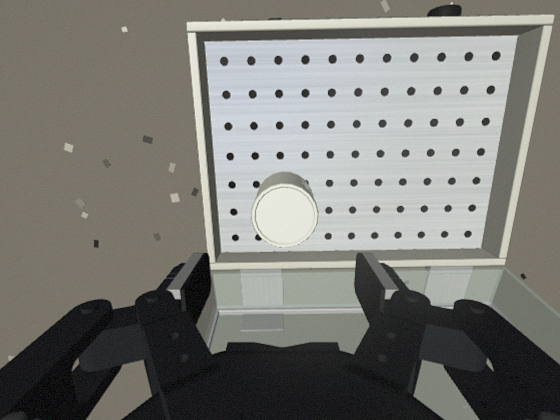

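C stands at (284,215) in the chest, top at 0.098 m, centre (0.437,-0.269). Now I'll recheck A and B.

```bash
cat > bk.py <<'E'
from h import *
for n in ('scene','side'):
    c=cam(n); W=c['W']
    m=((W[...,2]>0.012)&(W[...,2]<0.1)&(W[...,0]>.35)&(W[...,1]>0.03)&(W[...,0]<.66)).astype(np.uint8)
    nl,l,s,_=cv2.connectedComponentsWithStats(m)
    for i in range(1,nl):
        if s[i,4]>100:
            p=W[l==i]; print(n,p.min(0).round(3),p.max(0).round(3),((p.min(0)+p.max(0))/2)[:2].round(4))
E
python3 bk.py; python3 plan.py .478 .154 .14 45 20
```

```text
scene [0.446 0.124 0.012] [0.51  0.186 0.076] [0.4779 0.1551]
scene [0.402 0.28  0.012] [0.465 0.342 0.077] [0.4334 0.3106]
scene [0.388 0.431 0.012] [0.451 0.501 0.1  ] [0.4194 0.4661]
scene [0.599 0.409 0.013] [0.653 0.469 0.1  ] [0.6261 0.4386]
scene [0.35  0.766 0.012] [0.606 0.893 0.1  ] [0.4781 0.8293]
side [0.448 0.124 0.012] [0.508 0.183 0.073] [0.4783 0.1531]
side [0.582 0.398 0.012] [0.62  0.466 0.1  ] [0.6008 0.432 ]
side [0.404 0.277 0.012] [0.464 0.34  0.072] [0.4337 0.3089]
side [0.382 0.431 0.012] [0.448 0.498 0.1  ] [0.4147 0.4645]
t 32.05 tcp [ 0.4319 -0.2635  0.1986] open 0.852 F [ 0.7 -0.2  0.1] minrows 12.2
D lin [0.0461, 0.4253, -0.0664] rot [44.43, -0.57, -0.1]
per row [0.0023, 0.0213, -0.0033] [2.22, -0.03, -0.01]
```

```bash
python3 plan.py .478 .073 .12 45 16
```

```text
t 32.05 tcp [ 0.4319 -0.2635  0.1986] open 0.852 F [ 0.7 -0.2  0.1] minrows 9.8
D lin [0.0461, 0.3443, -0.0864] rot [44.43, -0.57, -0.1]
per row [0.0029, 0.0215, -0.0054] [2.78, -0.04, -0.01]
```

Request:
{"name": "move_arm", "arguments": {
  "linear": [
    [0.0029,0.02,0.005],
    [0.0029,0.0215,0.005],
    [0.0029,0.0215,0.005],
    [0.0029,0.0215,0.005],
    [0.0029,0.0215,0],
    [0.0029,0.0215,0],
    [0.0029,0.0215,0],
    [0.0029,0.0215,-0.005],
    [0.0029,0.0215,-0.01],
    [0.0029,0.0215,-0.01],
    [0.0029,0.0215,-0.015],
    [0.0029,0.0215,-0.015],
    [0.0029,0.0215,-0.015],
    [0.0029,0.02,-0.015],
    [0.0029,0.015,-0.01],
    [0,0.01,-0.005],
    [0,0,0]
  ],
  "twist": [
    [2.8,0,0],
    [2.8,0,0],
    [2.8,0,0],
    [2.8,0,0],
    [2.8,0,0],
    [2.8,0,0],
    [2.8,0,0],
    [2.8,0,0],
    [2.8,0,0],
    [2.8,0,0],
    [2.8,0,0],
    [2.8,0,0],
    [2.8,0,0],
    [2.8,0,0],
    [2.8,0,0],
    [2.5,0,0],
    [0,0,0]
  ],
  "grip": 1
}}

```text
time: 33.47
eef_pos: [0.4563, 0.0848, 0.0831]
tcp_rot: [0.646, 0.639, 0.269, -0.318]
contact_force: [-0.6, 0.3, -0.4]
opening: 1.001
```

```bash
python3 plan.py .478 .073 .12 45; python3 plan.py .478 .154 .038 45; python3 bk.py|head -2
```

```text
t 33.47 tcp [0.4563 0.0848 0.0831] open 1.001 F [-0.6  0.3 -0.4] minrows 0.8
D lin [0.0217, -0.004, 0.0291] rot [-4.07, -3.88, -0.97]
t 33.47 tcp [0.4563 0.0848 0.0831] open 1.001 F [-0.6  0.3 -0.4] minrows 2.2
D lin [0.0217, 0.077, -0.0529] rot [-4.07, -3.88, -0.97]
scene [0.445 0.124 0.013] [0.509 0.186 0.075] [0.4768 0.1553]
scene [0.402 0.279 0.013] [0.464 0.344 0.076] [0.433  0.3113]
```

Request:
{"name": "move_arm", "arguments": {
  "linear": [
    [0.006,-0.002,0.008],
    [0.006,-0.001,0.007],
    [0.006,-0.001,0.005],
    [0.003,0,0.003],
    [0,0,0]
  ],
  "twist": [
    [-1.2,-1.1,-0.3],
    [-1.2,-1.1,-0.3],
    [-1.0,-1.0,-0.2],
    [-0.6,-0.6,-0.2],
    [0,0,0]
  ]
}}

```text
time: 33.98
eef_pos: [0.4838, 0.0763, 0.114]
tcp_rot: [0.655, 0.656, 0.272, -0.259]
contact_force: [-0.0, -0.4, 0.1]
opening: 1.001
```

```bash
python3 plan.py .478 .154 .038 45 8
```

```text
t 33.98 tcp [0.4838 0.0763 0.114 ] open 1.001 F [-0.  -0.4  0.1] minrows 2.4
D lin [-0.0058, 0.0854, -0.0838] rot [0.83, 0.98, 0.35]
per row [-0.0007, 0.0107, -0.0105] [0.1, 0.12, 0.04]
```

Request:
{"name": "move_arm", "arguments": {
  "linear": [
    [-0.0015,0.0107,-0.0105],
    [-0.0015,0.0107,-0.0105],
    [-0.001,0.0107,-0.0105],
    [-0.001,0.0107,-0.0105],
    [0,0.0107,-0.0105],
    [0,0.0107,-0.0105],
    [0,0.009,-0.009],
    [0,0.005,-0.005],
    [0,0,0]
  ],
  "twist": [
    [0.2,0.2,0.1],
    [0.2,0.2,0.1],
    [0.2,0.2,0.1],
    [0.2,0.2,0.1],
    [0,0,0],
    [0,0,0],
    [0,0,0],
    [0,0,0],
    [0,0,0]
  ]
}}

```text
time: 34.73
eef_pos: [0.473, 0.1644, 0.0266]
tcp_rot: [0.653, 0.654, 0.268, -0.273]
contact_force: [0.1, -0.1, 0.3]
opening: 1.0
```

```bash
python3 plan.py .478 .154 .038 45; python3 -c "
from h import *
cam('wrist','wrist11')"
```

```text
t 34.73 tcp [0.473  0.1644 0.0266] open 1.0 F [ 0.1 -0.1  0.3] minrows 0.1
D lin [0.005, -0.0026, 0.0037] rot [0.03, -0.32, -0.22]
```

View pics/wrist11.png

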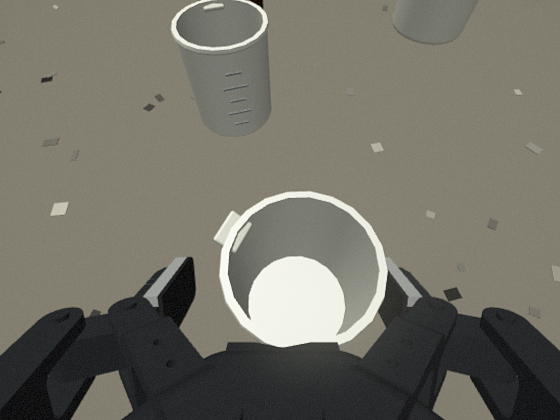

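The beaker sits at (303,270) between the jaws, about 5 mm to the right. Centring, then closing.

Request:
{"name": "move_arm", "arguments": {
  "linear": [
    [0.003,-0.001,0.002],
    [0.002,-0.001,0.001],
    [0,0,0]
  ],
  "twist": [
    [0,0,0],
    [0,0,0],
    [0,0,0]
  ]
}}

```text
time: 35.03
eef_pos: [0.4792, 0.1616, 0.0304]
tcp_rot: [0.653, 0.654, 0.268, -0.272]
contact_force: [0.5, 0.4, 0.8]
opening: 1.0
```

Request:
{"name": "move_arm", "arguments": {
  "linear": [
    [0,0,0],
    [0,0,0],
    [0,0,0],
    [0,0,0],
    [0,0,0],
    [0,0,0],
    [0,0,0]
  ],
  "twist": [
    [0,0,0],
    [0,0,0],
    [0,0,0],
    [0,0,0],
    [0,0,0],
    [0,0,0],
    [0,0,0]
  ],
  "grip": 0,
  "force": 35
}}

```text
time: 35.62
eef_pos: [0.4821, 0.1592, 0.0328]
tcp_rot: [0.653, 0.654, 0.27, -0.269]
contact_force: [0.5, 0.1, -0.8]
opening: 0.675
```

```bash
python3 plan.py .478 .154 .038 45
```

```text
t 35.62 tcp [0.4821 0.1592 0.0328] open 0.675 F [ 0.5  0.1 -0.8] minrows 0.1
D lin [-0.0041, 0.0025, -0.0026] rot [0.16, 0.09, -0.02]
```

Request:
{"name": "move_arm", "arguments": {
  "linear": [
    [0,0,0.015],
    [0,0,0.025],
    [0,0,0.025],
    [0,0,0.025],
    [0,0,0.01],
    [0,-0.001,0],
    [0,-0.001,0],
    [0,-0.001,0],
    [0,-0.001,0],
    [0,-0.001,0],
    [0,-0.001,0],
    [0,-0.001,0],
    [0,-0.001,0],
    [0,-0.001,0],
    [0,-0.001,0],
    [0,-0.001,0],
    [0,-0.001,0],
    [0,-0.001,0],
    [0,-0.001,0],
    [0,-0.001,0]
  ],
  "twist": [
    [0,0,0],
    [0,0,0],
    [0,0,0],
    [0,0,0],
    [0,0,0],
    [-3,0,0],
    [-6,0,0],
    [-6,0,0],
    [-6,0,0],
    [-6,0,0],
    [-6,0,0],
    [-6,0,0],
    [-6,0,0],
    [-6,0,0],
    [-6,0,0],
    [-6,0,0],
    [-6,0,0],
    [-6,0,0],
    [-6,0,0],
    [-3,0,0]
  ]
}}

```text
time: 37.28
eef_pos: [0.4772, 0.143, 0.1301]
tcp_rot: [0.659, 0.656, -0.255, 0.263]
contact_force: [0.5, 0.2, -0.4]
opening: 0.673
```

```bash
python3 plan.py .482 .15 .035 -45; python3 -c "
from h import *
cam('side','side12');cam('scene','scene12')"
```

```text
t 37.28 tcp [0.4772 0.143  0.1301] open 0.673 F [ 0.5  0.2 -0.4] minrows 2.9
D lin [0.0048, -0.0007, -0.1029] rot [-1.98, 0.68, -0.04]
```

View pics/side12.png

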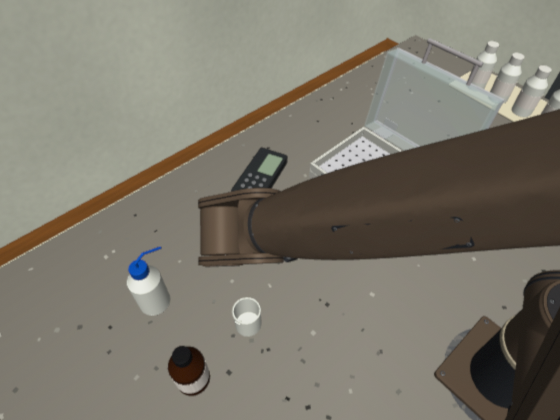

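```bash
python3 -c "
from h import *
c=cam('scene'); w=cam('wrist')
a=cv2.resize(c['img'][120:270,250:450],None,fx=2,fy=2); b=cv2.resize(w['img'],(400,300))
cv2.imwrite('pics/c13.png',np.hstack([a,b]))"
```

```text
(no output)
```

View pics/c13.png

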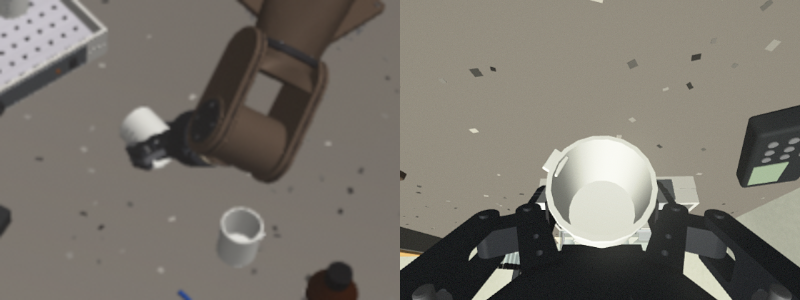

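Request:
{"name": "move_arm", "arguments": {
  "linear": [
    [0.002,0,-0.015],
    [0.002,0,-0.02],
    [0.001,0,-0.02],
    [0,0,-0.015],
    [0,0,-0.012],
    [0,0,-0.008],
    [0,0,-0.004],
    [0,0,0]
  ],
  "twist": [
    [-0.7,0.2,0],
    [-0.7,0.2,0],
    [-0.5,0.2,0],
    [0,0,0],
    [0,0,0],
    [0,0,0],
    [0,0,0],
    [0,0,0]
  ]
}}

```text
time: 38.15
eef_pos: [0.4866, 0.1398, 0.0379]
tcp_rot: [0.66, 0.651, -0.261, 0.268]
contact_force: [-0.8, -1.5, 0.0]
opening: 0.68
```

```bash
python3 plan.py .482 .15 .033 -45
```

```text
t 38.15 tcp [0.4866 0.1398 0.0379] open 0.68 F [-0.8 -1.5  0. ] minrows 0.4
D lin [-0.0046, 0.0024, -0.0127] rot [-1.08, 0.75, 0.46]
```

Request:
{"name": "move_arm", "arguments": {
  "linear": [
    [0,0,-0.004],
    [0,0,-0.004],
    [0,0,-0.003],
    [0,0,-0.002],
    [0,0,0]
  ],
  "twist": [
    [-0.5,0.3,0],
    [-0.5,0.3,0],
    [0,0,0],
    [0,0,0],
    [0,0,0]
  ]
}}

```text
time: 38.57
eef_pos: [0.4883, 0.1405, 0.026]
tcp_rot: [0.657, 0.65, -0.269, 0.271]
contact_force: [0.5, 0.2, -0.4]
opening: 0.676
```

```bash
python3 plan.py .482 .15 .033 -45
```

```text
t 38.57 tcp [0.4883 0.1405 0.026 ] open 0.676 F [ 0.5  0.2 -0.4] minrows 0.2
D lin [-0.0063, 0.0017, -0.0008] rot [-0.07, 0.34, 0.45]
```

Request:
{"name": "move_arm", "arguments": {
  "linear": [
    [0,0,-0.002],
    [0,0,-0.0015],
    [0,0,0]
  ],
  "twist": [
    [0,0,0],
    [0,0,0],
    [0,0,0]
  ]
}}

```text
time: 38.82
eef_pos: [0.4888, 0.1409, 0.0229]
tcp_rot: [0.657, 0.65, -0.269, 0.272]
contact_force: [-0.0, -0.3, -0.8]
opening: 0.674
```

Request:
{"name": "move_arm", "arguments": {
  "linear": [
    [0,0,0],
    [0,0,0],
    [0,0,0],
    [0,0,0],
    [0,0,0]
  ],
  "twist": [
    [0,0,0],
    [0,0,0],
    [0,0,0],
    [0,0,0],
    [0,0,0]
  ],
  "grip": 1
}}

```text
time: 39.23
eef_pos: [0.4893, 0.141, 0.0236]
tcp_rot: [0.657, 0.65, -0.268, 0.272]
contact_force: [-0.0, -0.1, 0.2]
opening: 0.999
```

```bash
python3 plan.py .486 .15 .033 45 15; python3 -c "
from h import *
cam('wrist','wrist14')"
```

```text
t 39.23 tcp [0.4893 0.141  0.0236] open 0.999 F [-0.  -0.1  0.2] minrows 13.8
D lin [-0.0033, 0.0168, 0.0016] rot [89.93, 0.06, 0.7]
per row [-0.0002, 0.0011, 0.0001] [6.0, 0.0, 0.05]
```

View pics/wrist14.png

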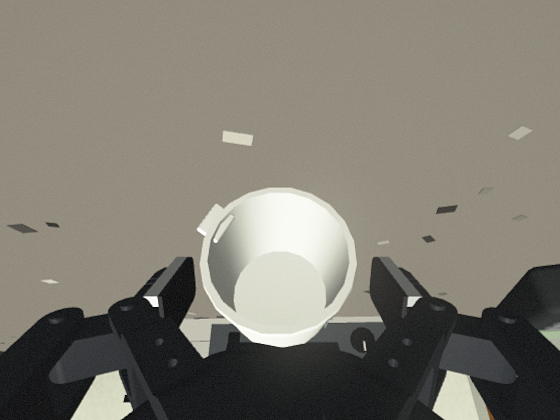

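Request:
{"name": "move_arm", "arguments": {
  "linear": [
    [0,0,0.004],
    [0,0.001,0.003],
    [0,0.001,0.001],
    [0,0.001,0],
    [0,0.001,0],
    [0,0.001,0],
    [0,0.001,0],
    [0,0.001,0],
    [0,0,0]
  ],
  "twist": [
    [3,0,0],
    [6,0,0],
    [6,0,0],
    [6,0,0],
    [6,0,0],
    [6,0,0],
    [6,0,0],
    [3,0,0],
    [0,0,0]
  ]
}}

```text
time: 40.03
eef_pos: [0.4905, 0.1499, 0.0331]
tcp_rot: [0.709, 0.705, -0.002, 0.011]
contact_force: [-0.1, 0.4, 0.4]
opening: 1.0
```

```bash
python3 plan.py .487 .15 .036 45 9
```

```text
t 40.03 tcp [0.4905 0.1499 0.0331] open 1.0 F [-0.1  0.4  0.4] minrows 7.1
D lin [-0.0035, 0.0079, -0.0048] rot [46.06, 0.53, 0.62]
per row [-0.0004, 0.0009, -0.0005] [5.12, 0.06, 0.07]
```

Request:
{"name": "move_arm", "arguments": {
  "linear": [
    [-0.001,0.001,0],
    [-0.001,0.001,0],
    [0,0.001,0],
    [0,0.001,0],
    [0,0.001,0],
    [0,0.001,-0.001],
    [0,0.001,-0.001],
    [0,0,-0.001],
    [0,0,0]
  ],
  "twist": [
    [4,0.1,0.1],
    [6,0.1,0.1],
    [6,0.1,0.1],
    [6,0.1,0.1],
    [6,0,0],
    [6,0,0],
    [6,0,0],
    [4,0,0],
    [0,0,0]
  ]
}}

```text
time: 40.78
eef_pos: [0.4892, 0.1596, 0.0325]
tcp_rot: [0.653, 0.656, 0.27, -0.265]
contact_force: [-0.2, -0.3, 0.6]
opening: 1.001
```

```bash
python3 plan.py .488 .15 .034 45;python3 -c "
from h import *
cam('wrist','wrist15')"
```

```text
t 40.78 tcp [0.4892 0.1596 0.0325] open 1.001 F [-0.2 -0.3  0.6] minrows 0.2
D lin [-0.0012, -0.0019, -0.0063] rot [0.58, 0.45, -0.06]
```

View pics/wrist15.png

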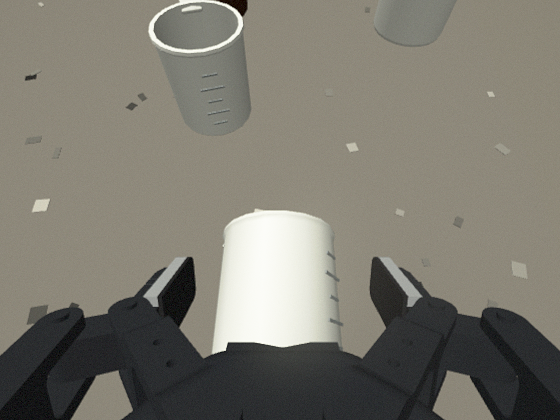

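Request:
{"name": "move_arm", "arguments": {
  "linear": [
    [-0.001,-0.005,-0.005],
    [0,-0.004,-0.004],
    [0,0,0],
    [0,0,0]
  ],
  "twist": [
    [0.3,0.2,0],
    [0.3,0.2,0],
    [0,0,0],
    [0,0,0]
  ]
}}

```text
time: 41.17
eef_pos: [0.4882, 0.1517, 0.0236]
tcp_rot: [0.652, 0.657, 0.267, -0.269]
contact_force: [-0.5, -0.7, 1.0]
opening: 0.999
```

Request:
{"name": "move_arm", "arguments": {
  "linear": [
    [0,0,0],
    [0,0,0],
    [0,0,0],
    [0,0,0],
    [0,0,0],
    [0,0,0],
    [0,0,0]
  ],
  "twist": [
    [0,0,0],
    [0,0,0],
    [0,0,0],
    [0,0,0],
    [0,0,0],
    [0,0,0],
    [0,0,0]
  ],
  "grip": 0
}}

```text
time: 41.75
eef_pos: [0.4884, 0.1528, 0.0248]
tcp_rot: [0.651, 0.658, 0.267, -0.268]
contact_force: [0.5, -0.1, -0.6]
opening: 0.674
```

```bash
python3 plan.py .488 .143 .034 45
```

```text
t 41.75 tcp [0.4884 0.1528 0.0248] open 0.674 F [ 0.5 -0.1 -0.6] minrows 0.1
D lin [-0.0004, -0.002, 0.0015] rot [0.56, 0.14, -0.58]
```

Request:
{"name": "move_arm", "arguments": {
  "linear": [
    [0,0,0.015],
    [0,0,0.025],
    [0,0,0.025],
    [0,0,0.025],
    [0,0,0.015],
    [0,-0.001,0.01],
    [0,-0.001,0.005],
    [0,-0.001,0],
    [0,-0.001,0],
    [0,-0.001,0],
    [0,-0.001,0],
    [0,-0.001,0],
    [0,-0.001,0],
    [0,-0.001,0],
    [0,-0.001,0],
    [0,-0.001,0],
    [0,-0.001,0],
    [0,-0.001,0],
    [0,-0.001,0],
    [0,-0.001,0]
  ],
  "twist": [
    [0,0,0],
    [0,0,0],
    [0,0,0],
    [0,0,0],
    [0,0,0],
    [-3,0,0],
    [-6,0,0],
    [-6,0,0],
    [-6,0,0],
    [-6,0,0],
    [-6,0,0],
    [-6,0,0],
    [-6,0,0],
    [-6,0,0],
    [-6,0,0],
    [-6,0,0],
    [-6,0,0],
    [-6,0,0],
    [-6,0,0],
    [-6,0,0]
  ]
}}

```text
time: 43.42
eef_pos: [0.4876, 0.1358, 0.1555]
tcp_rot: [0.652, 0.648, -0.271, 0.285]
contact_force: [0.6, -0.6, -1.3]
opening: 0.671
```

```bash
python3 plan.py .585 -.262 .16 -45 18; python3 -c "
from h import *
c=cam('scene'); w=cam('wrist')
a=cv2.resize(c['img'][120:270,250:450],None,fx=2,fy=2); b=cv2.resize(w['img'],(400,300))
cv2.imwrite('pics/c16.png',np.hstack([a,b]))"
```

```text
t 43.42 tcp [0.4876 0.1358 0.1555] open 0.671 F [ 0.6 -0.6 -1.3] minrows 11.6
D lin [0.0974, -0.4056, -0.0033] rot [1.34, 1.2, -0.1]
per row [0.0054, -0.0225, -0.0002] [0.07, 0.07, -0.01]
```

View pics/c16.png

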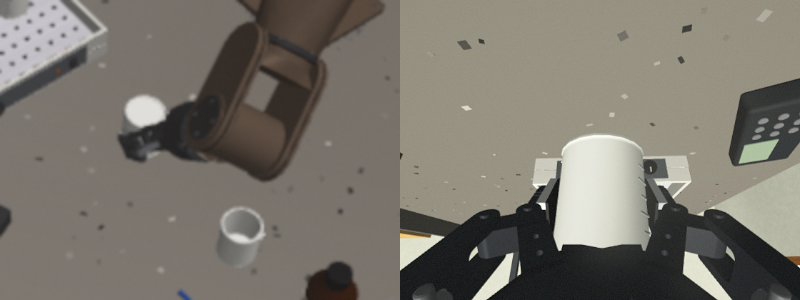

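Request:
{"name": "move_arm", "arguments": {
  "linear": [
    [0.0054,-0.0225,0.001],
    [0.0054,-0.0225,0.001],
    [0.0054,-0.0225,0.001],
    [0.0054,-0.0225,0],
    [0.0054,-0.0225,0],
    [0.0054,-0.0225,0],
    [0.0054,-0.0225,0],
    [0.0054,-0.0225,0],
    [0.0054,-0.0225,0],
    [0.0054,-0.0225,0],
    [0.0054,-0.0225,0],
    [0.0054,-0.0225,0],
    [0.0054,-0.0225,0],
    [0.0054,-0.0225,0],
    [0.0054,-0.02,0],
    [0.0054,-0.015,0],
    [0.004,-0.01,0],
    [0,0,0]
  ],
  "twist": [
    [0.1,0.1,0],
    [0.1,0.1,0],
    [0.1,0.1,0],
    [0.1,0.1,0],
    [0.1,0.1,0],
    [0.1,0.1,0],
    [0.1,0.1,0],
    [0.1,0.1,0],
    [0.1,0.1,0],
    [0.1,0.1,0],
    [0.1,0.1,0],
    [0.1,0.1,0],
    [0.1,0.1,0],
    [0,0,0],
    [0,0,0],
    [0,0,0],
    [0,0,0],
    [0,0,0]
  ]
}}

```text
time: 45.02
eef_pos: [0.5745, -0.2475, 0.1618]
tcp_rot: [0.663, 0.656, -0.252, 0.257]
contact_force: [-0.0, 0.7, -0.2]
opening: 0.674
```

```bash
python3 plan.py .585 -.262 .10 -45
```

```text
t 45.02 tcp [ 0.5745 -0.2475  0.1618] open 0.674 F [-0.   0.7 -0.2] minrows 2.0
D lin [0.0105, -0.0223, -0.0696] rot [-2.82, 0.58, 0.41]
```

Request:
{"name": "move_arm", "arguments": {
  "linear": [
    [0.004,-0.008,0],
    [0.004,-0.008,-0.005],
    [0.002,-0.004,-0.015],
    [0,0,-0.015],
    [0,0,-0.012],
    [0,0,-0.008],
    [0,0,0]
  ],
  "twist": [
    [-0.8,0.1,0.3],
    [-0.8,0.1,0.3],
    [-0.8,0.1,0.2],
    [-0.6,0,0],
    [0,0,0],
    [0,0,0],
    [0,0,0]
  ]
}}

```text
time: 45.6
eef_pos: [0.586, -0.2674, 0.1047]
tcp_rot: [0.65, 0.655, -0.268, 0.277]
contact_force: [0.1, 0.6, -1.9]
opening: 0.666
```

```bash
python3 plan.py .585 -.262 .063 -45.5
```

```text
t 45.6 tcp [ 0.586  -0.2674  0.1047] open 0.666 F [ 0.1  0.6 -1.9] minrows 1.4
D lin [-0.001, -0.0024, -0.0494] rot [-0.17, 0.49, -0.72]
```

Request:
{"name": "move_arm", "arguments": {
  "linear": [
    [0,0,-0.01],
    [0,0,-0.012],
    [0,0,-0.01],
    [0,0,-0.006],
    [0,0,-0.003],
    [0,0,0]
  ],
  "twist": [
    [0,0.2,-0.3],
    [0,0.2,-0.3],
    [0,0,0],
    [0,0,0],
    [0,0,0],
    [0,0,0]
  ]
}}

```text
time: 46.1
eef_pos: [0.5868, -0.2662, 0.0597]
tcp_rot: [0.651, 0.654, -0.272, 0.274]
contact_force: [0.5, 0.3, -1.0]
opening: 0.674
```

```bash
python3 plan.py .585 -.262 .063 -45.5; python3 -c "
from h import *
c=cam('scene'); w=cam('wrist')
a=cv2.resize(c['img'][60:210,150:350],None,fx=2,fy=2); b=cv2.resize(w['img'],(400,300))
cv2.imwrite('pics/c17.png',np.hstack([a,b]))"
```

```text
t 46.1 tcp [ 0.5868 -0.2662  0.0597] open 0.674 F [ 0.5  0.3 -1. ] minrows 0.1
D lin [-0.0018, -0.0036, -0.0044] rot [-0.16, 0.08, -0.23]
```

View pics/c17.png

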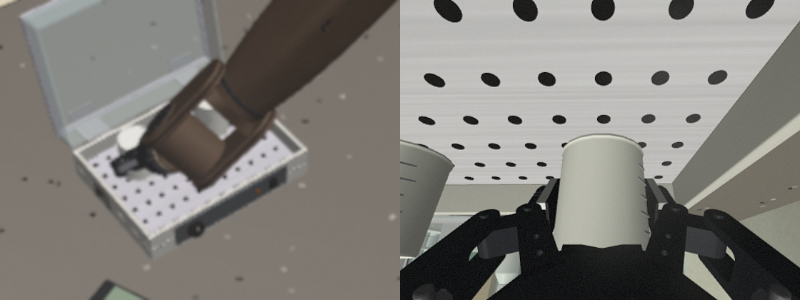

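Request:
{"name": "move_arm", "arguments": {
  "linear": [
    [0,0,-0.002],
    [0,0,-0.0015],
    [0,0,-0.001],
    [0,0,0]
  ],
  "twist": [
    [0,0,0],
    [0,0,0],
    [0,0,0],
    [0,0,0]
  ]
}}

```text
time: 46.53
eef_pos: [0.5886, -0.2671, 0.0583]
tcp_rot: [0.652, 0.653, -0.271, 0.276]
contact_force: [0.2, -0.3, 0.1]
opening: 0.67
```

```bash
python3 plan.py .585 -.262 .063 -45.5
```

```text
t 46.53 tcp [ 0.5886 -0.2671  0.0583] open 0.67 F [ 0.2 -0.3  0.1] minrows 0.1
D lin [-0.0036, -0.0028, -0.003] rot [-0.02, 0.36, -0.23]
```

Request:
{"name": "move_arm", "arguments": {
  "linear": [
    [0,0,-0.003],
    [0,0,-0.002],
    [0,0,0]
  ],
  "twist": [
    [0,0,0],
    [0,0,0],
    [0,0,0]
  ]
}}

```text
time: 46.78
eef_pos: [0.5901, -0.2685, 0.0586]
tcp_rot: [0.651, 0.651, -0.273, 0.279]
contact_force: [0.1, -0.2, -1.6]
opening: 0.671
```

```bash
python3 plan.py .585 -.262 .063 -45.5
```

```text
t 46.78 tcp [ 0.5901 -0.2685  0.0586] open 0.671 F [ 0.1 -0.2 -1.6] minrows 0.1
D lin [-0.0051, -0.0014, -0.0033] rot [0.48, 0.42, -0.16]
```

Request:
{"name": "move_arm", "arguments": {
  "linear": [
    [0,0,-0.004],
    [0,0,-0.004]
  ],
  "twist": [
    [0,0,0],
    [0,0,0]
  ]
}}

```text
time: 46.95
eef_pos: [0.592, -0.2701, 0.0569]
tcp_rot: [0.65, 0.649, -0.276, 0.283]
contact_force: [-5.9, 6.6, 17.9]
opening: 0.675
```

```bash
python3 -c "
from h import *
st(); w=cam('wrist','wrist18')"
```

```text
{'time': 46.95, 'qpos': [-0.3289, 0.4553, 1.891, -1.1318, 0.8583, 0.4856], 'dq': [0.0071, 0.049, -0.0316, -0.1002, 0.0429, 0.086], 'joint_efforts': [-2.4302, -31.1492, -19.274, -0.465, -1.4155, 0.3019], 'eef_pos': [0.592, -0.2701, 0.0569], 'tcp_rot': [0.65, 0.6489, -0.2765, 0.2827], 'contact_force': [-5.9413, 6.5998, 17.8718], 'wrist_torque': [-0.6135, 1.1787, -0.6634], 'opening': 0.6749}
```

View pics/wrist18.png

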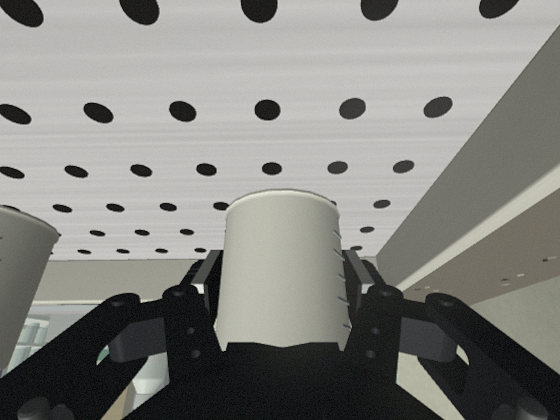

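Request:
{"name": "move_arm", "arguments": {
  "linear": [
    [0,0,0.002],
    [0,0,0],
    [0,0,0]
  ],
  "twist": [
    [0.6,0.2,0],
    [0,0,0],
    [0,0,0]
  ]
}}

```text
time: 47.25
eef_pos: [0.5932, -0.2702, 0.0602]
tcp_rot: [0.651, 0.651, -0.274, 0.279]
contact_force: [-0.5, 0.1, -0.2]
opening: 0.672
```

Request:
{"name": "move_arm", "arguments": {
  "linear": [
    [0,0,0],
    [0,0,0],
    [0,0,0],
    [0,0,0]
  ],
  "twist": [
    [0,0,0],
    [0,0,0],
    [0,0,0],
    [0,0,0]
  ],
  "grip": 0.85
}}

```text
time: 47.58
eef_pos: [0.5924, -0.2701, 0.0582]
tcp_rot: [0.651, 0.651, -0.274, 0.278]
contact_force: [-0.1, -0.5, 0.6]
opening: 0.851
```

```bash
python3 -c "
from h import *
st(); w=cam('wrist','wrist19')"
```

```text
{'time': 47.5833, 'qpos': [-0.3315, 0.4511, 1.8888, -1.1145, 0.8555, 0.4659], 'dq': [-0.0021, 0.0071, 0.0031, -0.0011, -0.0018, 0.0028], 'joint_efforts': [0.0078, -39.4905, -22.0207, -1.0796, 0.7026, -0.0003], 'eef_pos': [0.5924, -0.2701, 0.0582], 'tcp_rot': [0.6509, 0.651, -0.2737, 0.2784], 'contact_force': [-0.098, -0.5371, 0.6023], 'wrist_torque': [0.3707, -0.0392, -0.0064], 'opening': 0.8507}
```

View pics/wrist19.png

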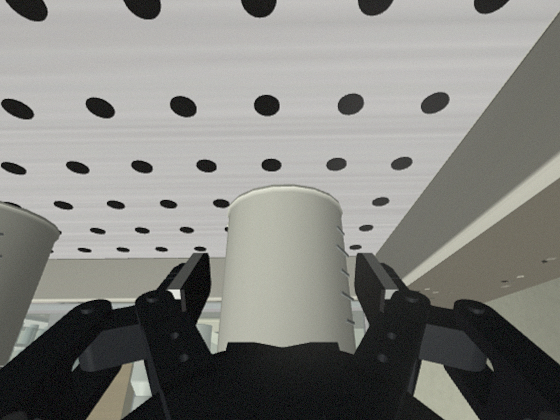

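A released and standing. Retracting along the tool axis.

Request:
{"name": "move_arm", "arguments": {
  "linear": [
    [0,0.006,0.006],
    [0,0.012,0.012],
    [0,0.016,0.018],
    [0,0.018,0.025],
    [0,0.018,0.03],
    [0,0.018,0.035],
    [0,0.018,0.035],
    [0,0.018,0.02],
    [0,0.01,0],
    [0,0,0]
  ],
  "twist": [
    [0,0,0],
    [0,0,0],
    [0,0,0],
    [0,0,0],
    [0,0,0],
    [2,0,0],
    [4,0,0],
    [6,0,0],
    [3,0,0],
    [0,0,0]
  ]
}}

```text
time: 48.47
eef_pos: [0.5876, -0.1193, 0.2525]
tcp_rot: [0.679, 0.688, -0.178, 0.185]
contact_force: [0.5, -1.0, -0.6]
opening: 0.849
```

```bash
python3 bk.py
python3 - <<'E'
from h import *
st(); c=cam('wrist','wrist20'); W=c['W']
m=(W[...,2]>0.09)&(W[...,2]<0.11)&(abs(W[...,0]-.5)<.2)&(W[...,1]<-.1)&(W[...,1]>-.33)
nl,l,s,_=cv2.connectedComponentsWithStats(m.astype(np.uint8))
for i in range(1,nl):
    if s[i,4]>200: p=W[l==i]; print(s[i],p.mean(0),p.std(0)[2],cv2.minEnclosingCircle(p[:,:2].astype(np.float32)))
E
python3 plan.py .4335 .230 .12 45 20
```

```text
scene [0.4   0.278 0.012] [0.463 0.344 0.077] [0.4316 0.3109]
scene [0.382 0.433 0.012] [0.451 0.501 0.1  ] [0.4167 0.4669]
scene [0.598 0.409 0.013] [0.653 0.469 0.1  ] [0.6256 0.439 ]
scene [0.35  0.767 0.012] [0.597 0.892 0.1  ] [0.4733 0.8294]
side [0.582 0.398 0.012] [0.62  0.466 0.1  ] [0.6011 0.432 ]
side [0.404 0.277 0.012] [0.463 0.34  0.072] [0.4332 0.3087]
side [0.382 0.431 0.012] [0.447 0.498 0.1  ] [0.4142 0.4645]
{'time': 48.5667, 'qpos': [-0.1735, 0.1072, 1.8238, -0.5625, 1.164, 0.028], 'dq': [-0.0152, 0.045, 0.0445, -0.0053, -0.0026, 0.0044], 'joint_efforts': [0.3182, -33.687, -29.0091, -0.9464, 0.0516, -0.0316], 'eef_pos': [0.5872, -0.1204, 0.2506], 'tcp_rot': [0.6783, 0.6879, -0.1802, 0.1852], 'contact_force': [1.65, 0.492, -0.2589], 'wrist_torque': [0.2199, 0.0146, 0.0177], 'opening': 0.8509}
[ 262  209   48   36 1382] [ 0.59372481 -0.25988442  0.09716174] 0.0017494882124761406 ((0.5938094258308411, -0.26395437121391296), 0.029468350112438202)
[ 132  210   51   37 1408] [ 0.4380003  -0.26461353  0.09709873] 0.001922011647633598 ((0.4364907741546631, -0.2681436240673065), 0.02957645244896412)
t 48.62 tcp [ 0.5863 -0.1206  0.2482] open 0.848 F [-0.2 -0.6  0.3] minrows 11.5
D lin [-0.1528, 0.3584, -0.136] rot [74.9, 0.51, -0.71]
per row [-0.0076, 0.0179, -0.0068] [3.74, 0.03, -0.04]
```

View pics/wrist20.png

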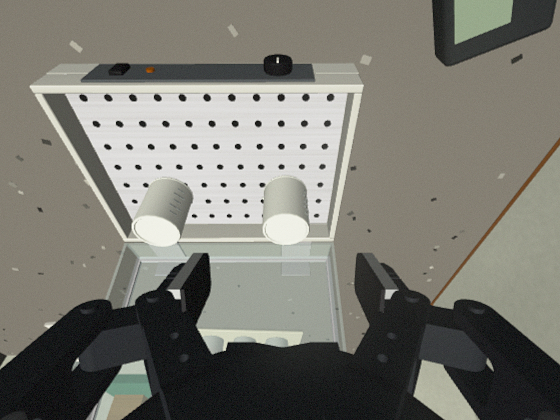

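Both chest beakers stand upright: tops at (163,230) and (286,228), at (0.436,-0.268) and (0.594,-0.264). Going for B now. I'll turn it over at A's old spot, away from the reagent bottle.

Request:
{"name": "move_arm", "arguments": {
  "linear": [
    [-0.0076,0.0179,0],
    [-0.0076,0.0179,0],
    [-0.0076,0.0179,0],
    [-0.0076,0.0179,0],
    [-0.0076,0.0179,-0.003],
    [-0.0076,0.0179,-0.005],
    [-0.0076,0.0179,-0.005],
    [-0.0076,0.0179,-0.005],
    [-0.0076,0.0179,-0.007],
    [-0.0076,0.0179,-0.007],
    [-0.0076,0.0179,-0.007],
    [-0.0076,0.0179,-0.008],
    [-0.0076,0.0179,-0.008],
    [-0.0076,0.0179,-0.008],
    [-0.0076,0.0179,-0.008],
    [-0.0076,0.0179,-0.008],
    [-0.0076,0.0179,-0.008],
    [-0.0076,0.0179,-0.008],
    [-0.007,0.01,-0.005],
    [0,0,0]
  ],
  "twist": [
    [3.7,0,0],
    [3.7,0,0],
    [3.7,0,0],
    [3.7,0,0],
    [3.7,0,0],
    [3.7,0,0],
    [3.7,0,0],
    [3.7,0,0],
    [3.7,0,0],
    [3.7,0,0],
    [3.7,0,0],
    [3.7,0,0],
    [3.7,0,0],
    [3.7,0,0],
    [3.7,0,0],
    [3.7,0,0],
    [3.7,0,0],
    [3.7,0,0],
    [3.7,0,0],
    [0,0,0]
  ],
  "grip": 1
}}

```text
time: 50.28
eef_pos: [0.4028, 0.2236, 0.0955]
tcp_rot: [0.65, 0.663, 0.229, -0.292]
contact_force: [-1.3, -0.1, 0.4]
opening: 1.002
```

```bash
python3 plan.py .433 .230 .12 45 ; python3 bk.py
```

```text
t 50.28 tcp [0.4028 0.2236 0.0955] open 1.002 F [-1.3 -0.1  0.4] minrows 0.9
D lin [0.0302, 0.0142, 0.0168] rot [1.7, -4.29, -2.91]
scene [0.4   0.278 0.012] [0.463 0.341 0.074] [0.4317 0.3097]
scene [0.392 0.431 0.012] [0.451 0.501 0.1  ] [0.4217 0.4663]
scene [0.599 0.408 0.012] [0.654 0.47  0.1  ] [0.6264 0.4391]
scene [0.35  0.763 0.012] [0.606 0.891 0.1  ] [0.4781 0.8274]
side [0.582 0.398 0.012] [0.621 0.466 0.1  ] [0.6014 0.4321]
side [0.404 0.277 0.012] [0.463 0.34  0.073] [0.4332 0.3085]
side [0.382 0.43  0.012] [0.447 0.498 0.1  ] [0.4144 0.4643]
```

Request:
{"name": "move_arm", "arguments": {
  "linear": [
    [0.007,0.002,0.006],
    [0.008,0.002,0.005],
    [0.007,0.002,0.004],
    [0.006,0.001,0],
    [0,0,0]
  ],
  "twist": [
    [0.5,-1.2,-0.8],
    [0.5,-1.2,-0.8],
    [0.4,-1.1,-0.7],
    [0.3,-0.8,-0.5],
    [0,0,0]
  ]
}}

```text
time: 50.8
eef_pos: [0.4411, 0.2289, 0.1177]
tcp_rot: [0.653, 0.654, 0.277, -0.261]
contact_force: [0.2, 0.5, -0.6]
opening: 1.002
```

```bash
python3 plan.py .433 .309 .038 45 9
```

```text
t 50.8 tcp [0.4411 0.2289 0.1177] open 1.002 F [ 0.2  0.5 -0.6] minrows 2.5
D lin [-0.0081, 0.0878, -0.0874] rot [0.27, 1.19, 0.38]
per row [-0.0009, 0.0098, -0.0097] [0.03, 0.13, 0.04]
```

Request:
{"name": "move_arm", "arguments": {
  "linear": [
    [-0.0012,0.0098,-0.0097],
    [-0.0012,0.0098,-0.0097],
    [-0.001,0.0098,-0.0097],
    [-0.001,0.0098,-0.0097],
    [-0.0005,0.0098,-0.0097],
    [0,0.0098,-0.0097],
    [0,0.0098,-0.0095],
    [0,0.008,-0.008],
    [0,0.004,-0.004],
    [0,0,0]
  ],
  "twist": [
    [0,0.2,0.1],
    [0,0.2,0.1],
    [0,0.2,0.1],
    [0,0.2,0.1],
    [0,0.2,0],
    [0,0,0],
    [0,0,0],
    [0,0,0],
    [0,0,0],
    [0,0,0]
  ]
}}

```text
time: 51.63
eef_pos: [0.4368, 0.3161, 0.0326]
tcp_rot: [0.653, 0.656, 0.27, -0.266]
contact_force: [-0.2, -0.2, -0.4]
opening: 0.998
```

```bash
python3 plan.py .433 .309 .038 45; python3 -c "
from h import *
cam('wrist','wrist21')"
```

```text
t 51.63 tcp [0.4368 0.3161 0.0326] open 0.998 F [-0.2 -0.2 -0.4] minrows 0.1
D lin [-0.0038, 0.0007, -0.0023] rot [0.48, 0.34, -0.12]
```

View pics/wrist21.png

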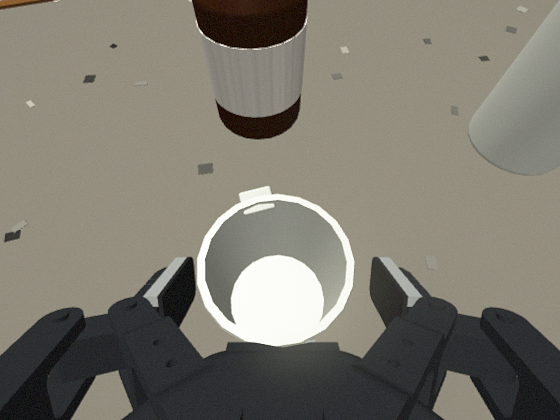

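Beaker B is centred at (276,265), slightly left, with its spout toward the bottle. Centring and closing.

Request:
{"name": "move_arm", "arguments": {
  "linear": [
    [-0.002,0,-0.001],
    [-0.001,0,-0.001],
    [0,0,0]
  ],
  "twist": [
    [0.2,0.1,0],
    [0.2,0.1,0],
    [0,0,0]
  ]
}}

```text
time: 51.93
eef_pos: [0.4341, 0.3157, 0.0312]
tcp_rot: [0.652, 0.654, 0.271, -0.27]
contact_force: [-0.5, -0.9, -0.3]
opening: 0.997
```

Request:
{"name": "move_arm", "arguments": {
  "linear": [
    [0,0,0],
    [0,0,0],
    [0,0,0],
    [0,0,0],
    [0,0,0],
    [0,0,0],
    [0,0,0]
  ],
  "twist": [
    [0,0,0],
    [0,0,0],
    [0,0,0],
    [0,0,0],
    [0,0,0],
    [0,0,0],
    [0,0,0]
  ],
  "grip": 0
}}

```text
time: 52.52
eef_pos: [0.4359, 0.3144, 0.0328]
tcp_rot: [0.653, 0.654, 0.273, -0.268]
contact_force: [0.2, 0.1, -0.7]
opening: 0.688
```

```bash
python3 plan.py .48 .15 .14 45
```

```text
t 52.52 tcp [0.4359 0.3144 0.0328] open 0.688 F [ 0.2  0.1 -0.7] minrows 4.5
D lin [0.0441, -0.1566, 0.0994] rot [0.05, 0.42, 0.05]
```

Request:
{"name": "move_arm", "arguments": {
  "linear": [
    [0,0,0.015],
    [0,0,0.025],
    [0,0,0.025],
    [0,0,0.025],
    [0.003,-0.01,0.01],
    [0.006,-0.02,0],
    [0.006,-0.022,0],
    [0.006,-0.022,0],
    [0.006,-0.022,0],
    [0.006,-0.022,0],
    [0.006,-0.02,0],
    [0.004,-0.01,0],
    [0,0,0]
  ],
  "twist": [
    [0,0,0],
    [0,0,0],
    [0,0,0],
    [0,0,0],
    [0,0,0],
    [0,0,0],
    [0,0,0],
    [0,0,0],
    [0,0,0],
    [0,0,0],
    [0,0,0],
    [0,0,0],
    [0,0,0]
  ]
}}

```text
time: 53.6
eef_pos: [0.4759, 0.1605, 0.1365]
tcp_rot: [0.652, 0.656, 0.27, -0.268]
contact_force: [0.3, 0.7, 0.2]
opening: 0.685
```

Request:
{"name": "move_arm", "arguments": {
  "linear": [
    [0,0,0],
    [0,-0.001,0],
    [0,-0.001,0],
    [0,-0.001,0],
    [0,-0.001,0],
    [0,-0.001,0],
    [0,-0.001,0],
    [0,-0.001,0],
    [0,-0.001,0],
    [0,-0.001,0],
    [0,-0.001,0],
    [0,-0.001,0],
    [0,-0.001,0],
    [0,-0.001,0],
    [0,-0.001,0],
    [0,0,0]
  ],
  "twist": [
    [-3,0,0],
    [-6,0,0],
    [-6,0,0],
    [-6,0,0],
    [-6,0,0],
    [-6,0,0],
    [-6,0,0],
    [-6,0,0],
    [-6,0,0],
    [-6,0,0],
    [-6,0,0],
    [-6,0,0],
    [-6,0,0],
    [-6,0,0],
    [-6,0,0],
    [0,0,0]
  ]
}}

```text
time: 54.93
eef_pos: [0.467, 0.1602, 0.1353]
tcp_rot: [0.647, 0.656, -0.27, 0.279]
contact_force: [-0.4, 0.8, -1.3]
opening: 0.692
```

```bash
python3 plan.py .48 .14 .04 -45; python3 -c "
from h import *
c=cam('scene'); w=cam('wrist')
a=cv2.resize(c['img'][120:270,250:450],None,fx=2,fy=2); b=cv2.resize(w['img'],(400,300))
cv2.imwrite('pics/c22.png',np.hstack([a,b]))"
```

```text
t 54.93 tcp [0.467  0.1602 0.1353] open 0.692 F [-0.4  0.8 -1.3] minrows 2.9
D lin [0.013, -0.028, -0.1031] rot [0.68, 0.43, -0.97]
```

View pics/c22.png

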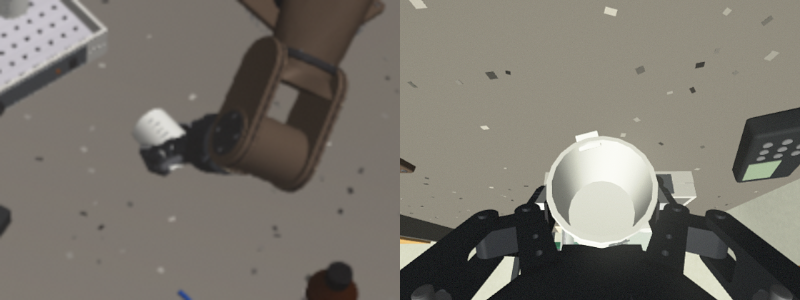

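Request:
{"name": "move_arm", "arguments": {
  "linear": [
    [0.003,-0.004,-0.015],
    [0.003,-0.004,-0.02],
    [0,-0.003,-0.02],
    [0,0,-0.015],
    [0,0,-0.012],
    [0,0,-0.008],
    [0,0,-0.004],
    [0,0,0]
  ],
  "twist": [
    [0.2,0.2,-0.3],
    [0.2,0.2,-0.3],
    [0.2,0,-0.3],
    [0,0,0],
    [0,0,0],
    [0,0,0],
    [0,0,0],
    [0,0,0]
  ]
}}

```text
time: 55.7
eef_pos: [0.4768, 0.1488, 0.0447]
tcp_rot: [0.66, 0.653, -0.259, 0.267]
contact_force: [0.7, 0.4, -0.9]
opening: 0.683
```

```bash
python3 plan.py .48 .14 .034 -45
```

```text
t 55.7 tcp [0.4768 0.1488 0.0447] open 0.683 F [ 0.7  0.4 -0.9] minrows 0.5
D lin [0.0032, -0.0166, -0.0185] rot [-1.31, 0.86, 0.28]
```

Request:
{"name": "move_arm", "arguments": {
  "linear": [
    [0,0,-0.005],
    [0,0,-0.005],
    [0,0,-0.004],
    [0,0,-0.002],
    [0,0,0]
  ],
  "twist": [
    [-0.5,0.3,0],
    [-0.5,0.3,0],
    [-0.2,0.2,0],
    [0,0,0],
    [0,0,0]
  ]
}}

```text
time: 56.12
eef_pos: [0.4784, 0.1499, 0.0292]
tcp_rot: [0.655, 0.652, -0.269, 0.271]
contact_force: [0.1, 0.4, -0.3]
opening: 0.683
```

```bash
python3 plan.py .48 .14 .034 -45
```

```text
t 56.12 tcp [0.4784 0.1499 0.0292] open 0.683 F [ 0.1  0.4 -0.3] minrows 0.5
D lin [0.0016, -0.0177, -0.0029] rot [-0.08, 0.21, 0.23]
```

Request:
{"name": "move_arm", "arguments": {
  "linear": [
    [0,0,-0.002],
    [0,0,-0.002],
    [0,0,0]
  ],
  "twist": [
    [0,0,0],
    [0,0,0],
    [0,0,0]
  ]
}}

```text
time: 56.37
eef_pos: [0.4787, 0.1503, 0.0251]
tcp_rot: [0.655, 0.652, -0.269, 0.271]
contact_force: [-0.3, -0.2, -0.0]
opening: 0.689
```

Request:
{"name": "move_arm", "arguments": {
  "linear": [
    [0,0,0],
    [0,0,0],
    [0,0,0],
    [0,0,0],
    [0,0,0]
  ],
  "twist": [
    [0,0,0],
    [0,0,0],
    [0,0,0],
    [0,0,0],
    [0,0,0]
  ],
  "grip": 1
}}

```text
time: 56.78
eef_pos: [0.4793, 0.1503, 0.026]
tcp_rot: [0.655, 0.652, -0.269, 0.272]
contact_force: [-0.4, 0.1, -0.4]
opening: 0.997
```

```bash
python3 plan.py .478 .157 .034 45; python3 -c "
from h import *
cam('wrist','wrist23')"
```

```text
t 56.78 tcp [0.4793 0.1503 0.026 ] open 0.997 F [-0.4  0.1 -0.4] minrows 13.8
D lin [-0.0013, 0.0145, 0.0002] rot [89.93, 0.1, 0.42]
```

View pics/wrist23.png

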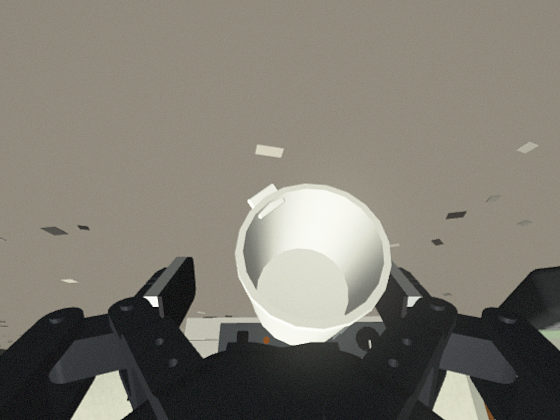

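The beaker rolled slightly to the right, to (313,265). Re-centring before the swing.

Request:
{"name": "move_arm", "arguments": {
  "linear": [
    [0.005,0,0.003],
    [0.005,0,0.003],
    [0,0.001,0.002],
    [0,0.001,0],
    [0,0.001,0],
    [0,0.001,0],
    [0,0.001,0],
    [0,0.001,0],
    [0,0.001,0],
    [0,0,0]
  ],
  "twist": [
    [0,0,0],
    [0,0,0],
    [4,0,0],
    [6,0,0],
    [6,0,0],
    [6,0,0],
    [6,0,0],
    [6,0,0],
    [6,0,0],
    [0,0,0]
  ]
}}

```text
time: 57.67
eef_pos: [0.4971, 0.1594, 0.0392]
tcp_rot: [0.708, 0.706, -0.013, 0.026]
contact_force: [0.1, 0.2, -0.1]
opening: 0.999
```

```bash
python3 plan.py .489 .157 .036 45;python3 -c "
from h import *
c=cam('wrist','wrist24'); W=c['W']
m=(W[...,2]>0.045)&(W[...,2]<0.08)&(abs(W[...,0]-.49)<.06)&(abs(W[...,1]-.15)<.06)
p=W[m]; print(len(p),p.min(0),p.max(0),p[:,2].max(), p[p[:,2]>.055].mean(0))"
```

```text
t 57.67 tcp [0.4971 0.1594 0.0392] open 0.999 F [ 0.1  0.2 -0.1] minrows 7.4
D lin [-0.0081, 0.0053, -0.011] rot [48.14, 0.97, 0.53]
15797 [0.44003872 0.11806517 0.04500442] [0.54999519 0.18935076 0.07999265] 0.07999264636938817 [0.48759608 0.16382634 0.06085107]
```

View pics/wrist24.png

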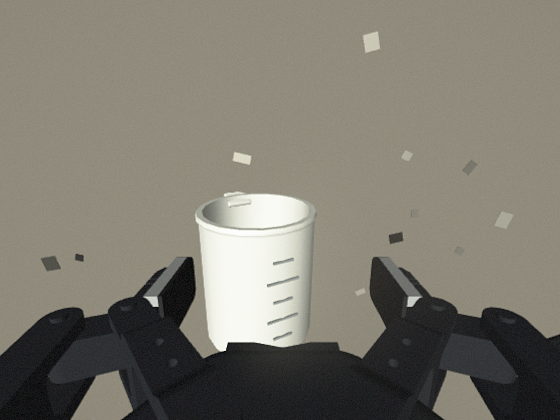

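Request:
{"name": "move_arm", "arguments": {
  "linear": [
    [-0.005,0,0],
    [-0.005,0.001,0],
    [0,0.001,0],
    [0,0.001,0],
    [0,0.001,0],
    [0,0.001,0],
    [0,0.001,0],
    [0,0,0],
    [0,0,0],
    [0,0,0]
  ],
  "twist": [
    [2,0.1,0.1],
    [6,0.1,0.1],
    [6,0.1,0.1],
    [6,0.1,0.1],
    [6,0.1,0],
    [6,0,0],
    [6,0,0],
    [6,0,0],
    [4,0,0],
    [0,0,0]
  ]
}}

```text
time: 58.55
eef_pos: [0.4888, 0.1712, 0.0418]
tcp_rot: [0.646, 0.656, 0.278, -0.274]
contact_force: [-0.4, 1.0, -0.9]
opening: 1.0
```

```bash
python3 plan.py .488 .153 .032 45;python3 -c "
from h import *
c=cam('wrist','wrist25'); W=c['W']
m=(W[...,2]>0.04)&(W[...,2]<0.068)&(abs(W[...,0]-.488)<.029)&(W[...,1]>.1)&(W[...,1]<.22)
p=W[m]; print(len(p),np.percentile(p,[1,50,99],axis=0).round(4))
q=p[p[:,2]>.054]; print(np.polyfit(q[:,1],q[:,2],1),q.mean(0),q.min(0),q.max(0))"
```

```text
t 58.55 tcp [0.4888 0.1712 0.0418] open 1.0 F [-0.4  1.  -0.9] minrows 0.5
D lin [-0.0008, -0.0104, -0.0176] rot [-0.93, 0.65, -0.6]
12466 [[0.4621 0.1354 0.0408]
 [0.4873 0.1584 0.0546]
 [0.5129 0.1878 0.058 ]]
[0.0031098  0.05559502] [0.48741624 0.15936355 0.0560906 ] [0.47162618 0.13390067 0.05400222] [0.50320564 0.1891201  0.05912443]
```

View pics/wrist25.png

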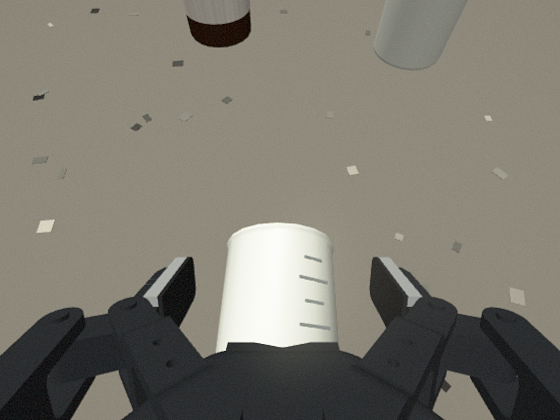

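Request:
{"name": "move_arm", "arguments": {
  "linear": [
    [-0.001,-0.005,-0.008],
    [0,-0.005,-0.008],
    [0,0,-0.003],
    [0,0,0]
  ],
  "twist": [
    [-0.5,0.3,-0.3],
    [-0.4,0.3,-0.3],
    [0,0,0],
    [0,0,0]
  ]
}}

```text
time: 58.93
eef_pos: [0.4878, 0.1625, 0.0217]
tcp_rot: [0.653, 0.657, 0.266, -0.268]
contact_force: [0.1, 0.6, 0.3]
opening: 0.996
```

```bash
python3 plan.py .488 .153 .031 45
```

```text
t 58.93 tcp [0.4878 0.1625 0.0217] open 0.996 F [0.1 0.6 0.3] minrows 0.1
D lin [0.0002, -0.0017, 0.0015] rot [0.61, -0.03, -0.38]
```

Request:
{"name": "move_arm", "arguments": {
  "linear": [
    [0,-0.0015,0.0005],
    [0,0,0],
    [0,0,0],
    [0,0,0],
    [0,0,0],
    [0,0,0],
    [0,0,0],
    [0,0,0]
  ],
  "twist": [
    [0.5,0,-0.3],
    [0,0,0],
    [0,0,0],
    [0,0,0],
    [0,0,0],
    [0,0,0],
    [0,0,0],
    [0,0,0]
  ],
  "grip": 0
}}

```text
time: 59.6
eef_pos: [0.4879, 0.1618, 0.0231]
tcp_rot: [0.652, 0.655, 0.269, -0.27]
contact_force: [0.8, 0.2, -0.7]
opening: 0.68
```

```bash
python3 plan.py .488 .153 .031 45
```

```text
t 59.6 tcp [0.4879 0.1618 0.0231] open 0.68 F [ 0.8  0.2 -0.7] minrows 0.0
D lin [0.0001, -0.0011, 0.0001] rot [0.18, 0.05, -0.21]
```

Request:
{"name": "move_arm", "arguments": {
  "linear": [
    [0,0,0.015],
    [0,0,0.025],
    [0,0,0.025],
    [0,0,0.025],
    [0,0,0.015],
    [0,-0.001,0.01],
    [0,-0.001,0.005],
    [0,-0.001,0],
    [0,-0.001,0],
    [0,-0.001,0],
    [0,-0.001,0],
    [0,-0.001,0],
    [0,-0.001,0],
    [0,-0.001,0],
    [0,-0.001,0],
    [0,-0.001,0],
    [0,-0.001,0],
    [0,-0.001,0],
    [0,-0.001,0],
    [0,-0.001,0]
  ],
  "twist": [
    [0,0,0],
    [0,0,0],
    [0,0,0],
    [0,0,0],
    [0,0,0],
    [-3,0,0],
    [-6,0,0],
    [-6,0,0],
    [-6,0,0],
    [-6,0,0],
    [-6,0,0],
    [-6,0,0],
    [-6,0,0],
    [-6,0,0],
    [-6,0,0],
    [-6,0,0],
    [-6,0,0],
    [-6,0,0],
    [-6,0,0],
    [-6,0,0]
  ]
}}

```text
time: 61.27
eef_pos: [0.4878, 0.145, 0.1552]
tcp_rot: [0.654, 0.648, -0.267, 0.285]
contact_force: [-0.3, -0.6, -1.0]
opening: 0.673
```

```bash
python3 plan.py .513 -.178 .16 -45 15; python3 -c "
from h import *
c=cam('scene'); w=cam('wrist')
a=cv2.resize(c['img'][60:260,150:420],(400,300)); b=cv2.resize(w['img'],(400,300))
cv2.imwrite('pics/c26.png',np.hstack([a,b]))"
```

```text
t 61.27 tcp [0.4878 0.145  0.1552] open 0.673 F [-0.3 -0.6 -1. ] minrows 9.5
D lin [0.0252, -0.3308, -0.003] rot [0.93, 1.61, -0.09]
per row [0.0017, -0.0221, -0.0002] [0.06, 0.11, -0.01]
```

View pics/c26.png

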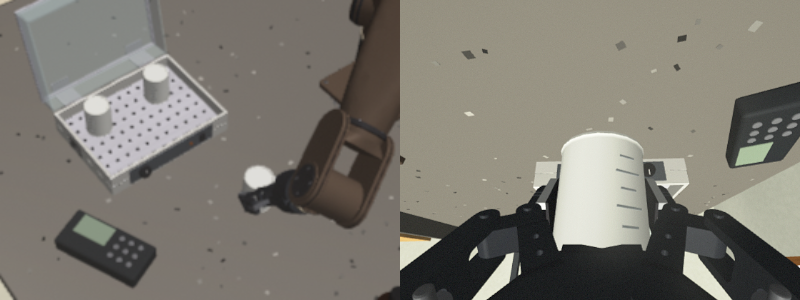

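Request:
{"name": "move_arm", "arguments": {
  "linear": [
    [0.0019,-0.022,0.001],
    [0.0019,-0.022,0.001],
    [0.0019,-0.022,0.001],
    [0.0019,-0.022,0],
    [0.0019,-0.022,0],
    [0.0019,-0.022,0],
    [0.0019,-0.022,0],
    [0.0019,-0.022,0],
    [0.0019,-0.022,0],
    [0.0019,-0.022,0],
    [0.0019,-0.022,0],
    [0.0019,-0.022,0],
    [0.0019,-0.022,0],
    [0.0019,-0.022,0],
    [0.0019,-0.015,0],
    [0,-0.008,0],
    [0,0,0]
  ],
  "twist": [
    [0.1,0.1,0],
    [0.1,0.1,0],
    [0.1,0.1,0],
    [0.1,0.1,0],
    [0.1,0.1,0],
    [0.1,0.1,0],
    [0.1,0.1,0],
    [0.1,0.1,0],
    [0.1,0.1,0],
    [0,0.1,0],
    [0,0.1,0],
    [0,0.1,0],
    [0,0.1,0],
    [0,0,0],
    [0,0,0],
    [0,0,0],
    [0,0,0]
  ]
}}

```text
time: 62.78
eef_pos: [0.511, -0.2051, 0.1607]
tcp_rot: [0.664, 0.655, -0.25, 0.26]
contact_force: [0.0, 0.1, -0.6]
opening: 0.67
```

```bash
python3 plan.py .515 -.19 .10 -45.2
```

```text
t 62.78 tcp [ 0.511  -0.2051  0.1607] open 0.67 F [ 0.   0.1 -0.6] minrows 2.0
D lin [0.004, 0.0073, -0.0684] rot [-2.93, 0.98, 0.42]
```

Request:
{"name": "move_arm", "arguments": {
  "linear": [
    [0.001,0.003,0],
    [0.001,0.003,-0.005],
    [0,0,-0.015],
    [0,0,-0.015],
    [0,0,-0.012],
    [0,0,-0.008],
    [0,0,0]
  ],
  "twist": [
    [-0.8,0.3,0.1],
    [-0.8,0.3,0.1],
    [-0.7,0.2,0.1],
    [-0.4,0,0],
    [0,0,0],
    [0,0,0],
    [0,0,0]
  ]
}}

```text
time: 63.37
eef_pos: [0.5137, -0.1926, 0.1034]
tcp_rot: [0.653, 0.654, -0.268, 0.274]
contact_force: [-0.3, -0.2, -0.9]
opening: 0.67
```

```bash
python3 plan.py .515 -.19 .066 -45.2; python3 -c "
from h import *
w=cam('wrist','wrist27')"
```

```text
t 63.37 tcp [ 0.5137 -0.1926  0.1034] open 0.67 F [-0.3 -0.2 -0.9] minrows 1.3
D lin [0.0013, -0.0052, -0.0452] rot [-0.12, 0.41, -0.25]
```

View pics/wrist27.png

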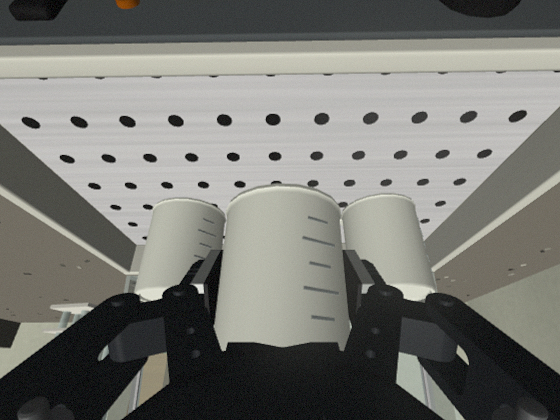

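Request:
{"name": "move_arm", "arguments": {
  "linear": [
    [0,-0.002,-0.01],
    [0,-0.002,-0.012],
    [0,0,-0.01],
    [0,0,-0.006],
    [0,0,-0.003],
    [0,0,0]
  ],
  "twist": [
    [0,0.2,-0.1],
    [0,0.2,-0.1],
    [0,0,0],
    [0,0,0],
    [0,0,0],
    [0,0,0]
  ]
}}

```text
time: 63.92
eef_pos: [0.5156, -0.1963, 0.0607]
tcp_rot: [0.652, 0.653, -0.27, 0.273]
contact_force: [-0.6, 0.2, -1.0]
opening: 0.675
```

```bash
python3 plan.py .515 -.19 .066 -45.2
```

```text
t 63.92 tcp [ 0.5156 -0.1963  0.0607] open 0.675 F [-0.6  0.2 -1. ] minrows 0.1
D lin [-0.0006, -0.0015, -0.0024] rot [-0.04, 0.19, -0.15]
```

Request:
{"name": "move_arm", "arguments": {
  "linear": [
    [0,0,-0.003],
    [0,0,-0.003],
    [0,0,-0.003]
  ],
  "twist": [
    [0,0,0],
    [0,0,0],
    [0,0,0]
  ]
}}

```text
time: 64.17
eef_pos: [0.5174, -0.1985, 0.0575]
tcp_rot: [0.651, 0.651, -0.274, 0.277]
contact_force: [-1.8, 5.0, 10.1]
opening: 0.673
```

```bash
python3 plan.py .515 -.19 .064 -45.2
```

```text
t 64.17 tcp [ 0.5174 -0.1985  0.0575] open 0.673 F [-1.8  5.  10.1] minrows 0.1
D lin [-0.0024, 0.0007, -0.0012] rot [0.67, 0.17, -0.04]
```

Contact at 10 N, rim on the floor plate. Ease off, release, retract.

Request:
{"name": "move_arm", "arguments": {
  "linear": [
    [0,0,0.001],
    [0,0,0]
  ],
  "twist": [
    [0.5,0,0],
    [0,0,0]
  ]
}}

```text
time: 64.33
eef_pos: [0.5188, -0.1988, 0.0604]
tcp_rot: [0.653, 0.652, -0.271, 0.275]
contact_force: [-0.1, -1.0, -0.6]
opening: 0.672
```

Request:
{"name": "move_arm", "arguments": {
  "linear": [
    [0,0,0],
    [0,0,0],
    [0,0,0],
    [0,0,0]
  ],
  "twist": [
    [0,0,0],
    [0,0,0],
    [0,0,0],
    [0,0,0]
  ],
  "grip": 0.85
}}

```text
time: 64.67
eef_pos: [0.5192, -0.1992, 0.0609]
tcp_rot: [0.653, 0.651, -0.271, 0.276]
contact_force: [0.7, 0.1, 0.5]
opening: 0.849
```

Request:
{"name": "move_arm", "arguments": {
  "linear": [
    [0,0.006,0.006],
    [0,0.012,0.012],
    [0,0.016,0.018],
    [0,0.018,0.025],
    [0,0.018,0.03],
    [0,0.01,0.035],
    [0,0,0.035],
    [0,0,0.035],
    [0,0,0.035],
    [0,0,0.02],
    [0,0,0]
  ],
  "twist": [
    [0,0,0],
    [0,0,0],
    [0,0,0],
    [0,0,0],
    [0,0,0],
    [4,0,0],
    [6,0,0],
    [6,0,0],
    [6,0,0],
    [6,0,0],
    [0,0,0]
  ]
}}

```text
time: 65.58
eef_pos: [0.5112, -0.1069, 0.3214]
tcp_rot: [0.692, 0.709, -0.095, 0.1]
contact_force: [0.3, -0.0, 1.1]
opening: 0.849
```

```bash
cat > inchest.py <<'E'
from h import *
import sys
c=cam('wrist',sys.argv[1] if len(sys.argv)>1 else None); W=c['W']
m=(W[...,2]>0.09)&(W[...,2]<0.11)&(abs(W[...,0]-.5)<.2)&(W[...,1]<-.1)&(W[...,1]>-.33)
nl,l,s,_=cv2.connectedComponentsWithStats(m.astype(np.uint8))
for i in range(1,nl):
    if s[i,4]>200: p=W[l==i]; print(s[i],p.mean(0).round(4),p.std(0)[2].round(4),cv2.minEnclosingCircle(p[:,:2].astype(np.float32)))
E
python3 -c "
from h import *
st();cam('scene','scene28')"; python3 inchest.py wrist28
```

```text
{'time': 65.5833, 'qpos': [-0.2797, -0.1324, 1.8887, -0.2714, 1.3069, -0.243], 'dq': [0.036, -0.0317, 0.0259, -0.0234, -0.0115, 0.0413], 'joint_efforts': [-0.1637, -23.1945, -27.9718, -0.1347, 0.1244, -0.3654], 'eef_pos': [0.5112, -0.1069, 0.3214], 'tcp_rot': [0.6919, 0.7088, -0.0948, 0.0996], 'contact_force': [0.3049, -0.0163, 1.0512], 'wrist_torque': [0.1294, 0.0075, 0.0256], 'opening': 0.8489}
[ 265  179   45   42 1445] [ 0.5192 -0.1887  0.0975] 0.0014 ((0.5191045999526978, -0.1907951384782791), 0.02938218042254448)
[ 208  229   41   35 1128] [ 0.4371 -0.2661  0.0973] 0.0017 ((0.437038779258728, -0.2687026560306549), 0.02940371260046959)
[ 318  228   41   35 1127] [ 0.5932 -0.2613  0.0973] 0.0016 ((0.5938724279403687, -0.2634715437889099), 0.02933078445494175)
```

View pics/wrist28.png

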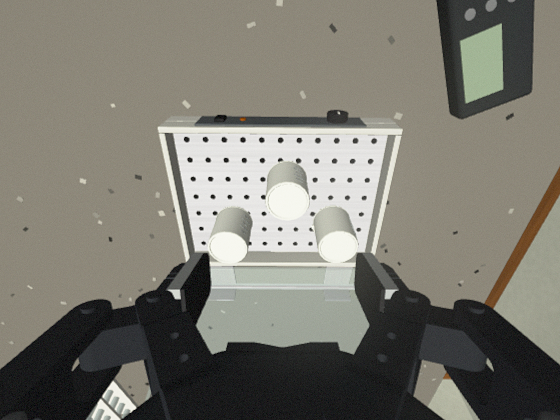

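View pics/scene28.png

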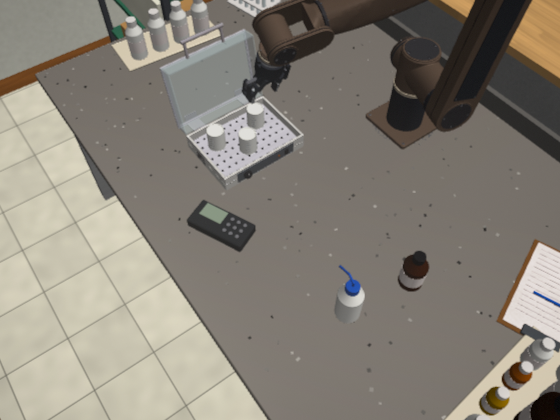

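All three stand level in the chest; tops in the wrist view at (288,200), (229,245), (336,245), at z≈0.0975. The bystanders look unmoved. Now to the handle.

```bash
cat > planh.py <<'E'
from ik import *
import sys
a=[float(v) for v in sys.argv[1:]]
s=get_state(); x,r=pose(a[:3],.0166,0,True)
d=x-s['eef_pos']; rv=np.degrees((r*R.from_quat(s['tcp_rot']).inv()).as_rotvec())
print('t',round(s['time'],2),'tcp',s['eef_pos'].round(4),'open',round(s['opening'],3),'F',s['contact_force'].round(1))
print('D',d.round(4).tolist(),rv.round(2).tolist())
if len(a)>3: n=a[3]; print('row',(d/n).round(4).tolist(),(rv/n).round(2).tolist())
E
python3 planh.py .512 -.43 .46 18
python3 - <<'E'
from fit import *
# measure open hood bar from scene & side depth
p=np.load('chest.npy')
for n in ('scene','side'):
    W=cam(n)['W']; m=(W[...,2]>.31)&(W[...,2]<.36)&(abs(W[...,0]-.51)<.09)&(W[...,1]<-.38)&(W[...,1]>-.47)
    q=W[m]; print(n,len(q),np.percentile(q,[5,50,95],axis=0).round(3).tolist())
for t in (1.65,1.7,1.75): print(t,hoodpt(p[:3],t,[-.17,0,.1]).round(3))
E
```

```text
t 65.68 tcp [ 0.5095 -0.1056  0.3154] open 0.848 F [ 0.1 -0.5 -0.8]
D [0.0025, -0.3244, 0.1336] [12.47, -12.43, -89.88]
row [0.0001, -0.018, 0.0074] [0.69, -0.69, -4.99]
scene 237 [[0.444, -0.425, 0.315], [0.516, -0.419, 0.336], [0.581, -0.411, 0.343]]Traceback (most recent call last):
  File "<stdin>", line 6, in <module>
    return _quantile_unchecked(
        a, q, axis, out, overwrite_input, method, keepdims, weights)
    return _ureduce(a,
                    func=_quantile_ureduce_func,
    ...<5 lines>...
                    overwrite_input=overwrite_input,
                    method=method)
    r = func(a, **kwargs)
    result = _quantile(arr,
                       quantiles=q,
    ...<2 lines>...
                       out=out,
                       weights=wgt)
    slices_having_nans = np.isnan(arr[-1, ...])
                                  ~~~^^^^^^^^^
IndexError: index -1 is out of bounds for axis 0 with size 0
```

Request:
{"name": "move_arm", "arguments": {
  "linear": [
    [0,0,0.025],
    [0,0,0.03],
    [0,0,0.03],
    [0,-0.005,0.025],
    [0,-0.015,0.015],
    [0,-0.022,0.005],
    [0,-0.024,0],
    [0,-0.024,0],
    [0,-0.024,0],
    [0,-0.024,0],
    [0,-0.024,0],
    [0,-0.024,0],
    [0,-0.024,0],
    [0,-0.024,0],
    [0,-0.024,0],
    [0,-0.024,0],
    [0,-0.02,0],
    [0,-0.01,0],
    [0,0,0],
    [0,0,0]
  ],
  "twist": [
    [0.7,-0.7,-5],
    [0.7,-0.7,-5],
    [0.7,-0.7,-5],
    [0.7,-0.7,-5],
    [0.7,-0.7,-5],
    [0.7,-0.7,-5],
    [0.7,-0.7,-5],
    [0.7,-0.7,-5],
    [0.7,-0.7,-5],
    [0.7,-0.7,-5],
    [0.7,-0.7,-5],
    [0.7,-0.7,-5],
    [0.7,-0.7,-5],
    [0.7,-0.7,-5],
    [0.7,-0.7,-5],
    [0.7,-0.7,-5],
    [0.7,-0.7,-5],
    [0.7,-0.7,-4],
    [0,0,0],
    [0,0,0]
  ],
  "grip": 0.6
}}

```text
time: 67.45
eef_pos: [0.4979, -0.4057, 0.3616]
tcp_rot: [0.998, 0.0, -0.018, -0.067]
contact_force: [-0.2, 1.1, 0.6]
opening: 0.598
```

```bash
python3 planh.py .512 -.424 .336
python3 - <<'E'
from h import *
c=cam('wrist','wrist29'); W=c['W']
m=(W[...,2]>.31)&(W[...,2]<.36)&(abs(W[...,0]-.51)<.09)&(W[...,1]<-.36)&(W[...,1]>-.47)
q=W[m]; print(len(q),np.percentile(q,[5,50,95],axis=0).round(3).tolist())
E
```

```text
t 67.45 tcp [ 0.4979 -0.4057  0.3616] open 0.598 F [-0.2  1.1  0.6]
D [0.0141, -0.0183, -0.0366] [-7.66, -2.18, 0.94]
5751 [[0.45, -0.429, 0.335], [0.526, -0.424, 0.338], [0.582, -0.418, 0.34]]
```

View pics/wrist29.png

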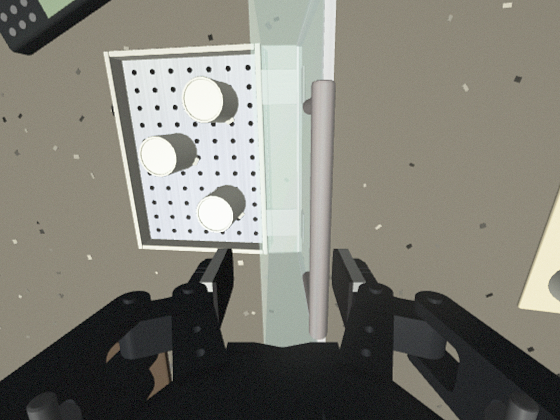

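Request:
{"name": "move_arm", "arguments": {
  "linear": [
    [0,0,0.02],
    [0.004,-0.006,0.01],
    [0.005,-0.007,0],
    [0.005,-0.005,0],
    [0,0,0]
  ],
  "twist": [
    [0,0,0],
    [-2.5,-0.7,0.3],
    [-2.5,-0.8,0.3],
    [-2.5,-0.7,0.3],
    [0,0,0]
  ]
}}

```text
time: 67.92
eef_pos: [0.515, -0.4178, 0.3878]
tcp_rot: [1.0, 0.015, -0.003, 0.002]
contact_force: [-0.6, -0.0, 0.8]
opening: 0.599
```

```bash
python3 planh.py .512 -.424 .333
```

```text
t 67.92 tcp [ 0.515  -0.4178  0.3878] open 0.599 F [-0.6 -0.   0.8]
D [-0.003, -0.0062, -0.0658] [0.18, -0.29, -0.8]
```

Request:
{"name": "move_arm", "arguments": {
  "linear": [
    [-0.001,-0.003,0],
    [-0.001,-0.003,-0.01],
    [0,0,-0.015],
    [0,0,-0.015],
    [0,0,-0.012],
    [0,0,-0.008],
    [0,0,-0.004],
    [0,0,0]
  ],
  "twist": [
    [0,0,-0.4],
    [0,0,-0.4],
    [0,0,0],
    [0,0,0],
    [0,0,0],
    [0,0,0],
    [0,0,0],
    [0,0,0]
  ]
}}

```text
time: 68.58
eef_pos: [0.5131, -0.4207, 0.3186]
tcp_rot: [1.0, 0.01, -0.003, 0.002]
contact_force: [-0.0, -0.6, -0.3]
opening: 0.598
```

```bash
python3 planh.py .512 -.424 .333;python3 - <<'E'
from h import *
c=cam('wrist','wrist30')
E
```

```text
t 68.58 tcp [ 0.5131 -0.4207  0.3186] open 0.598 F [-0.  -0.6 -0.3]
D [-0.0011, -0.0033, 0.0034] [0.18, -0.38, -0.24]
```

View pics/wrist30.png

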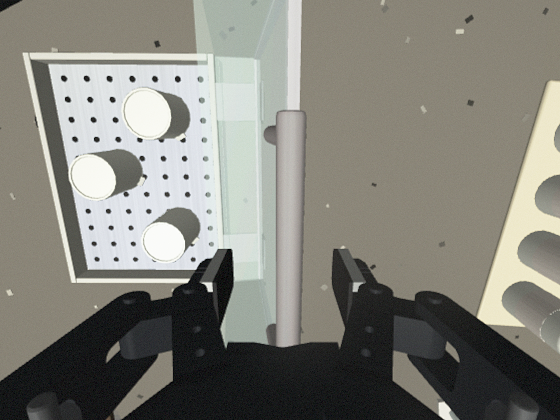

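The bar is at (290,230), nearly centred. Closing on it.

Request:
{"name": "move_arm", "arguments": {
  "linear": [
    [0,-0.003,0.002],
    [0,0,0],
    [0,0,0],
    [0,0,0],
    [0,0,0],
    [0,0,0],
    [0,0,0],
    [0,0,0],
    [0,0,0]
  ],
  "twist": [
    [0,0,0],
    [0,0,0],
    [0,0,0],
    [0,0,0],
    [0,0,0],
    [0,0,0],
    [0,0,0],
    [0,0,0],
    [0,0,0]
  ],
  "grip": 0,
  "force": 30
}}

```text
time: 69.38
eef_pos: [0.5136, -0.4248, 0.3233]
tcp_rot: [1.0, 0.01, -0.002, 0.003]
contact_force: [0.9, 0.0, -1.5]
opening: 0.128
```

```bash
python3 arc.py 1.25 14
```

```text
theta 1.7418 rad 0.2881 F [ 0.89  0.01 -1.53] open 0.128 tcp [ 0.5136 -0.4248  0.3233]
[[-0.0002, 0.0097, 0.0029], [-0.0002, 0.0098, 0.0026], [-0.0002, 0.0099, 0.0022], [-0.0002, 0.0099, 0.0019], [-0.0002, 0.01, 0.0015], [-0.0002, 0.01, 0.0012], [-0.0002, 0.0101, 0.0008], [-0.0002, 0.0101, 0.0005], [-0.0002, 0.0101, 0.0001], [-0.0002, 0.0101, -0.0002], [-0.0002, 0.0101, -0.0006], [-0.0002, 0.0101, -0.0009], [-0.0002, 0.01, -0.0013], [-0.0002, 0.01, -0.0017]]
```

Request:
{"name": "move_arm", "arguments": {
  "linear": [
    [0,0.006,0.002],
    [0,0.0098,0.0026],
    [0,0.0099,0.0022],
    [0,0.0099,0.0019],
    [0,0.01,0.0015],
    [0,0.01,0.0012],
    [0,0.0101,0.0008],
    [0,0.0101,0.0005],
    [0,0.0101,0.0001],
    [0,0.0101,-0.0002],
    [0,0.0101,-0.0006],
    [0,0.0101,-0.0009],
    [0,0.01,-0.0013],
    [0,0.01,-0.0017]
  ],
  "twist": [
    [0,0,0],
    [0,0,0],
    [0,0,0],
    [0,0,0],
    [0,0,0],
    [0,0,0],
    [0,0,0],
    [0,0,0],
    [0,0,0],
    [0,0,0],
    [0,0,0],
    [0,0,0],
    [0,0,0],
    [0,0,0]
  ]
}}

```text
time: 70.55
eef_pos: [0.5114, -0.281, 0.334]
tcp_rot: [1.0, 0.009, -0.003, 0.012]
contact_force: [-1.2, -4.3, -3.2]
opening: 0.126
```

```bash
python3 arc.py 0.9 12
```

```text
theta 1.2372 rad 0.2904 F [-1.18 -4.34 -3.16] open 0.126 tcp [ 0.5114 -0.281   0.334 ]
[[-0.0001, 0.0079, -0.0019], [-0.0001, 0.0079, -0.0021], [-0.0001, 0.0078, -0.0023], [-0.0001, 0.0077, -0.0025], [-0.0001, 0.0077, -0.0028], [-0.0001, 0.0076, -0.003], [-0.0001, 0.0075, -0.0032], [-0.0001, 0.0074, -0.0034], [-0.0001, 0.0073, -0.0036], [-0.0001, 0.0072, -0.0038], [-0.0001, 0.0071, -0.004], [-0.0001, 0.0069, -0.0042]]
```

Request:
{"name": "move_arm", "arguments": {
  "linear": [
    [0,0.0079,-0.0019],
    [0,0.0079,-0.0021],
    [0,0.0078,-0.0023],
    [0,0.0077,-0.0025],
    [0,0.0077,-0.0028],
    [0,0.0076,-0.003],
    [0,0.0075,-0.0032],
    [0,0.0074,-0.0034],
    [0,0.0073,-0.0036],
    [0,0.0072,-0.0038],
    [0,0.0071,-0.004],
    [0,0.0069,-0.0042]
  ],
  "twist": [
    [0.1,0,0],
    [0.1,0,0],
    [0.1,0,0],
    [0.1,0,0],
    [0.1,0,0],
    [0.1,0,0],
    [0.1,0,0],
    [0.1,0,0],
    [0.1,0,0],
    [0.1,0,0],
    [0.1,0,0],
    [0.1,0,0]
  ]
}}

```text
time: 71.55
eef_pos: [0.5098, -0.1807, 0.2955]
tcp_rot: [1.0, 0.009, -0.004, 0.001]
contact_force: [-1.8, -4.6, -0.9]
opening: 0.125
```

```bash
python3 arc.py 0.45 14
```

```text
theta 0.867 rad 0.2918 F [-1.76 -4.62 -0.95] open 0.125 tcp [ 0.5098 -0.1807  0.2955]
[[-0.0001, 0.0071, -0.005], [-0.0001, 0.007, -0.0052], [-0.0001, 0.0068, -0.0054], [-0.0001, 0.0066, -0.0056], [-0.0001, 0.0065, -0.0058], [-0.0001, 0.0063, -0.006], [-0.0001, 0.0061, -0.0061], [-0.0001, 0.0059, -0.0063], [-0.0001, 0.0057, -0.0065], [-0.0001, 0.0055, -0.0066], [-0.0001, 0.0053, -0.0068], [-0.0001, 0.0051, -0.0069], [-0.0001, 0.0049, -0.0071], [-0.0001, 0.0047, -0.0072]]
```

Request:
{"name": "move_arm", "arguments": {
  "linear": [
    [0,0.0071,-0.005],
    [0,0.007,-0.0052],
    [0,0.0068,-0.0054],
    [0,0.0066,-0.0056],
    [0,0.0065,-0.0058],
    [0,0.0063,-0.006],
    [0,0.0061,-0.0061],
    [0,0.0059,-0.0063],
    [0,0.0057,-0.0065],
    [0,0.0055,-0.0066],
    [0,0.0053,-0.0068],
    [0,0.0051,-0.0069],
    [0,0.0049,-0.0071],
    [0,0.0047,-0.0072]
  ],
  "twist": [
    [0,0,0],
    [0,0,0],
    [0,0,0],
    [0,0,0],
    [0,0,0],
    [0,0,0],
    [0,0,0],
    [0,0,0],
    [0,0,0],
    [0,0,0],
    [0,0,0],
    [0,0,0],
    [0,0,0],
    [0,0,0]
  ]
}}

```text
time: 72.72
eef_pos: [0.5083, -0.0872, 0.1993]
tcp_rot: [1.0, 0.01, -0.006, 0.0]
contact_force: [-2.4, -5.8, -0.1]
opening: 0.125
```

```bash
python3 arc.py 0.15 12
```

```text
theta 0.4026 rad 0.2914 F [-2.39 -5.82 -0.05] open 0.125 tcp [ 0.5083 -0.0872  0.1993]
[[-0.0, 0.0029, -0.0054], [-0.0, 0.0027, -0.0055], [-0.0, 0.0026, -0.0055], [-0.0, 0.0025, -0.0056], [-0.0, 0.0024, -0.0056], [-0.0, 0.0023, -0.0057], [-0.0, 0.0021, -0.0057], [-0.0, 0.002, -0.0058], [-0.0, 0.0019, -0.0058], [-0.0, 0.0018, -0.0058], [-0.0, 0.0016, -0.0059], [-0.0, 0.0015, -0.0059]]
```

Request:
{"name": "move_arm", "arguments": {
  "linear": [
    [0,0.0027,-0.0054],
    [0,0.0025,-0.0055],
    [0,0.0024,-0.0055],
    [0,0.0023,-0.0056],
    [0,0.0022,-0.0056],
    [0,0.0021,-0.0057],
    [0,0.002,-0.0057],
    [0,0.0018,-0.0058],
    [0,0.0017,-0.0058],
    [0,0.0016,-0.0058],
    [0,0.0015,-0.0059],
    [0,0.0014,-0.0059]
  ],
  "twist": [
    [0,0,0],
    [0,0,0],
    [0,0,0],
    [0,0,0],
    [0,0,0],
    [0,0,0],
    [0,0,0],
    [0,0,0],
    [0,0,0],
    [0,0,0],
    [0,0,0],
    [0,0,0]
  ]
}}

```text
time: 73.72
eef_pos: [0.5079, -0.0573, 0.1235]
tcp_rot: [1.0, 0.009, -0.007, -0.003]
contact_force: [-2.1, -1.3, 2.3]
opening: 0.127
```

```bash
python3 arc.py 0 12
```

```text
theta 0.1213 rad 0.2891 F [-2.09 -1.3   2.3 ] open 0.127 tcp [ 0.5079 -0.0573  0.1235]
[[-0.0, 0.0006, -0.0029], [-0.0, 0.0006, -0.0029], [-0.0, 0.0006, -0.0029], [-0.0, 0.0006, -0.0029], [-0.0, 0.0005, -0.0029], [-0.0, 0.0005, -0.0029], [-0.0, 0.0005, -0.0029], [-0.0, 0.0004, -0.0029], [-0.0, 0.0004, -0.0029], [-0.0, 0.0004, -0.0029], [-0.0, 0.0004, -0.0029], [-0.0, 0.0003, -0.0029]]
```

Request:
{"name": "move_arm", "arguments": {
  "linear": [
    [0,0.0006,-0.0029],
    [0,0.0006,-0.0029],
    [0,0.0006,-0.0029],
    [0,0.0006,-0.0029],
    [0,0.0005,-0.0029],
    [0,0.0005,-0.0029],
    [0,0.0005,-0.0029],
    [0,0.0004,-0.0029],
    [0,0.0004,-0.0029],
    [0,0.0004,-0.003],
    [0,0.0004,-0.003],
    [0,0.0003,-0.003],
    [0,0,-0.003],
    [0,0,-0.004],
    [0,0,-0.004],
    [0,0,-0.004]
  ],
  "twist": [
    [0,0,0],
    [0,0,0],
    [0,0,0],
    [0,0,0],
    [0,0,0],
    [0,0,0],
    [0,0,0],
    [0,0,0],
    [0,0,0],
    [0,0,0],
    [0,0,0],
    [0,0,0],
    [0,0,0],
    [0,0,0],
    [0,0,0],
    [0,0,0]
  ]
}}

```text
time: 75.05
eef_pos: [0.508, -0.0521, 0.0958]
tcp_rot: [1.0, 0.01, -0.019, -0.004]
contact_force: [-14.3, -0.4, 23.3]
opening: 0.128
```

```bash
python3 arc.py 0 2
```

```text
theta 0.0235 rad 0.2883 F [-14.28  -0.37  23.3 ] open 0.128 tcp [ 0.508  -0.0521  0.0958]
[[-0.0, 0.0004, -0.0034], [-0.0, 0.0003, -0.0034]]
```

Request:
{"name": "move_arm", "arguments": {
  "linear": [
    [0,0,-0.004],
    [0,0,-0.004],
    [0,0,0.001]
  ],
  "twist": [
    [0,-0.3,0],
    [0,-0.3,0],
    [0,0,0]
  ]
}}

```text
time: 75.3
eef_pos: [0.5078, -0.0523, 0.0974]
tcp_rot: [1.0, 0.011, -0.016, -0.005]
contact_force: [0.1, -4.7, -6.1]
opening: 0.126
```

Request:
{"name": "move_arm", "arguments": {
  "linear": [
    [0,0,0.001],
    [0,0,0],
    [0,0,0],
    [0,0,0],
    [0,0,0]
  ],
  "twist": [
    [0,0,0],
    [0,0,0],
    [0,0,0],
    [0,0,0],
    [0,0,0]
  ],
  "grip": 0.5
}}

```text
time: 75.72
eef_pos: [0.5098, -0.0506, 0.098]
tcp_rot: [1.0, 0.009, -0.013, -0.007]
contact_force: [0.6, -0.0, 0.3]
opening: 0.499
```

```bash
python3 arc.py 0 2; python3 -c "
from h import *
cam('wrist','wrist31')"
```

```text
theta 0.0304 rad 0.2902 F [ 0.63 -0.01  0.29] open 0.499 tcp [ 0.5098 -0.0506  0.098 ]
[[0.0, -0.0004, -0.0045], [0.0, -0.0004, -0.0045]]
```

View pics/wrist31.png

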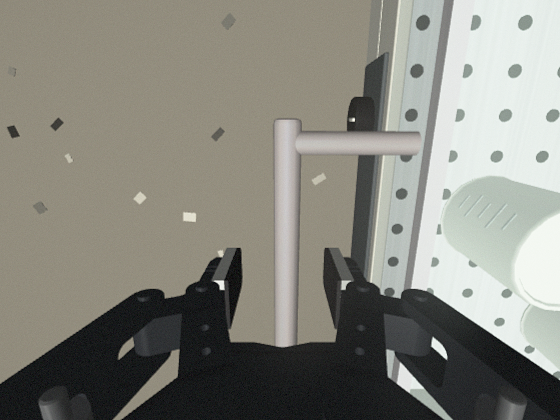

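Released; the bar at (287,230) is free. Lifting straight up and checking the hood.

Request:
{"name": "move_arm", "arguments": {
  "linear": [
    [0,0,0.01],
    [0,0,0.02],
    [0,0,0.03],
    [0,0.005,0.035],
    [0,0.015,0.035],
    [0,0.03,0.035],
    [0,0.035,0.03],
    [0,0.035,0.02],
    [0,0.035,0],
    [0,0.035,0],
    [0,0.02,0],
    [0,0,0]
  ],
  "twist": [
    [0,0,0],
    [0,0,0],
    [0,0,0],
    [0,0,0],
    [0,0,0],
    [0,0,0],
    [0,0,0],
    [0,0,0],
    [0,0,0],
    [0,0,0],
    [0,0,0],
    [0,0,0]
  ]
}}

```text
time: 76.77
eef_pos: [0.5049, 0.1621, 0.3241]
tcp_rot: [1.0, 0.006, -0.009, -0.012]
contact_force: [-0.2, -0.4, 0.5]
opening: 0.501
```

```bash
cat > shut.py <<'E'
from fit import *
import sys
C={n:cam(n) for n in ['scene','side','wrist']}
p=np.load('chest.npy')
hp=np.array([[.115,.155,.111],[.115,-.155,.111],[-.115,-.155,.111],[-.115,.155,.111]])
ims=[]
for n,o in (('scene',(170,75,150,120)),('side',(300,100,170,130))):
    x,y,w,h=o; im=cv2.resize(C[n]['img'][y:y+h,x:x+w],None,fx=4.4,fy=4.4,interpolation=cv2.INTER_CUBIC)
    for th,col in ((0,(0,0,255)),(.05,(0,255,0))):
        q=(proj(C[n],hoodpt(p[:3],th,hp))-[x,y])*4.4
        cv2.polylines(im,[q.astype(int).reshape(-1,1,2)],True,col,1)
    cv2.imwrite(f'pics/{sys.argv[1]}_{n}.png',im)
W=C['wrist']['W']; 
for n in C:
    W=C[n]['W']; m=(W[...,2]>.085)&(W[...,2]<.14)&(abs(W[...,0]-.505)<.06)&(W[...,1]>-.075)&(W[...,1]<-.03); q=W[m]
    if len(q)>20: print(n,'bar',len(q),np.percentile(q,[5,50,95],axis=0).round(4).tolist())
print(hoodpt(p[:3],0,[-.17,0,.106]),hoodpt(p[:3],.04,[-.17,0,.106]))
E
python3 shut.py fin
```

```text
scene bar 143 [[0.4514, -0.0552, 0.0984], [0.5058, -0.0486, 0.105], [0.5587, -0.0436, 0.1112]]
side bar 224 [[0.45, -0.0564, 0.0985], [0.5015, -0.0503, 0.1046], [0.557, -0.0468, 0.1077]]
wrist bar 1182 [[0.4477, -0.0572, 0.0999], [0.5073, -0.0498, 0.105], [0.5594, -0.0462, 0.107]]
[[ 0.50407889 -0.05182303  0.106     ]] [[ 0.50411324 -0.05389023  0.11736017]]
```

View pics/fin_scene.png

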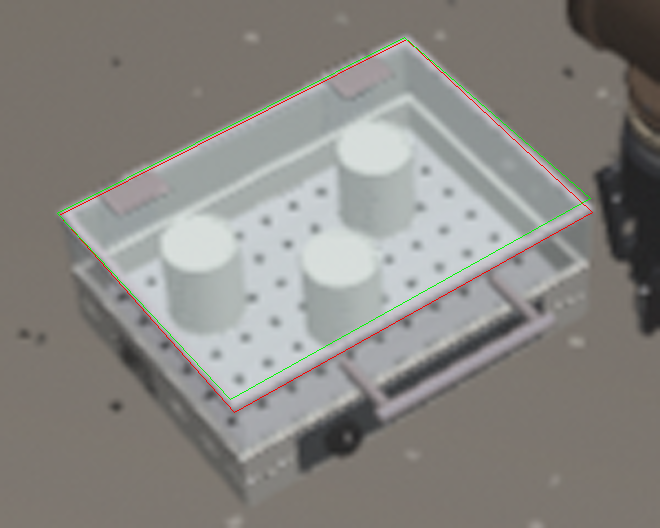

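View pics/fin_side.png

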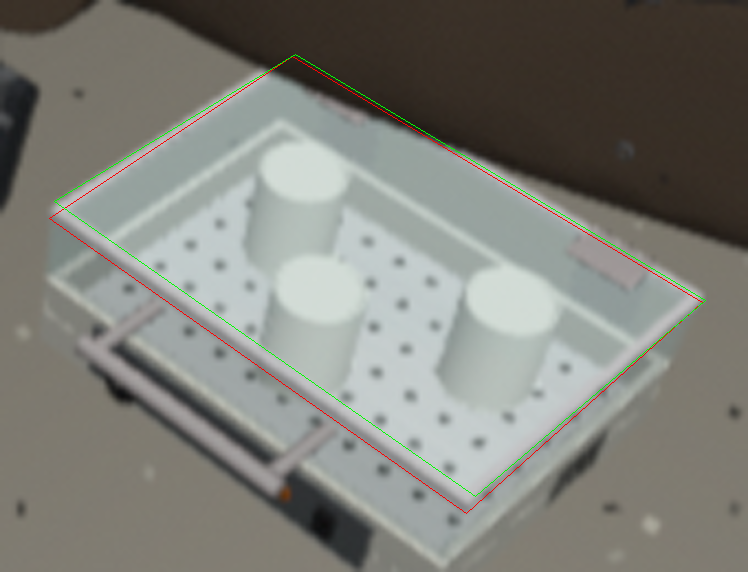

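The hood edges match the θ=0 overlay. The bar top reads 0.105–0.107 m in all three cameras; shut is 0.106 and the 0.04 rad limit is 0.117. All three beakers are upright inside. Signing off.

Run:
```python
from h import *
c=cam('scene','final'); W=c['W']
m=((W[...,2]>0.012)&(W[...,2]<0.25)&(W[...,0]>.3)&(W[...,0]<.9)&(W[...,1]>-.12)&(W[...,1]<.55)).astype(np.uint8)
nl,l,s,_=cv2.connectedComponentsWithStats(m)
for i in range(1,nl):
    if s[i,4]>150: p=W[l==i]; print(p.min(0).round(3),p.max(0).round(3))
print(sign_off())
```

```text
[ 0.349 -0.12   0.012] [ 0.662 -0.042  0.125]
[ 0.672 -0.097  0.012] [0.825 0.11  0.045]
[0.383 0.432 0.012] [0.452 0.501 0.146]
[0.583 0.375 0.012] [0.653 0.469 0.187]
the job is handed in; nothing more can be done
None
```

The job is handed in at about 77 s of the 210 s allowed: all three beakers present stand mouth down in the chest under the shut hood. Sign-off gave no verdict.

- **Trial swing:** With the chest empty, I swung the hood back until it would go no further and down until it pressed on the rim at about 28 N. It ran freely; wrist force was mostly about 4–8 N. The peak was about 12 N, partly from the handle bar slipping in the pads.
- **Beakers:** One beaker already stood mouth down and went straight in. The two mouth-up ones were laid on their sides on the bench, regrasped and stood mouth down in the chest. One had been knocked a few centimetres aside before I reached it; I found it again from the cameras.
- **Last checks:** Before closing, all three beaker tops were level at about 0.097 m; after closing, the camera views showed them still upright. The handle bar top reads 0.105–0.107 m in all three cameras, against 0.106 m expected when shut. The meter and both bottles measure where they started, and the robot is clear.
- **Disagreements:**
  - The hood angle worked out from the gripper pose was 0.02–0.03 rad at closing, higher than the cameras suggest but still under 0.04. I put that down to the bar's play in the pads.
  - The depth readings run 2–3 mm low, so the true hood angle is probably about 0.01 rad.

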